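Load the office cup dryer, set its air knob and lock it

TASK

Load the cup dryer: put every washed cup that lies on the desk upside down over a drying peg of its own, rim resting on the deck, and stand the toppled green bottle upright in the middle of the cork coaster. Once all that is in place, turn the air knob until its orange pointer stands at the green mark, then slide the clear lock cover fully closed over the knob. Leave the coffee cup and the other desk things where they are.

Things in the scene. Friction and masses are not known exactly. Their poses are not given: they have to be found in the camera images.
- cup0: washed drinking cup, white, brown cork band: a straight square open cup 58 x 58 mm outside, 95 mm tall, 3 mm wall, about 110 g, lying on one of its flat sides at the start. There are 2 to 4 such cups; an absent one reads None. Origin on its axis at half height (47.5 mm from rim and from base); its own z axis points from base to open rim, x and y are square to its flat sides
- cup1: washed drinking cup, bright blue, brown cork band: a straight square open cup 58 x 58 mm outside, 95 mm tall, 3 mm wall, about 110 g, lying on one of its flat sides at the start. There are 2 to 4 such cups; an absent one reads None. Origin on its axis at half height (47.5 mm from rim and from base); its own z axis points from base to open rim, x and y are square to its flat sides
- cup2: washed drinking cup, off-white, brown cork band: a straight square open cup 58 x 58 mm outside, 95 mm tall, 3 mm wall, about 110 g, lying on one of its flat sides at the start. There are 2 to 4 such cups; an absent one reads None. Origin on its axis at half height (47.5 mm from rim and from base); its own z axis points from base to open rim, x and y are square to its flat sides
- cup3: washed drinking cup, glazed blue, brown cork band: a straight square open cup 58 x 58 mm outside, 95 mm tall, 3 mm wall, about 110 g, lying on one of its flat sides at the start. There are 2 to 4 such cups; an absent one reads None. Origin on its axis at half height (47.5 mm from rim and from base); its own z axis points from base to open rim, x and y are square to its flat sides
- peg0 (a point): foot of drying peg 0 (of four in a row, 100 mm apart), on the peg's axis at the height of the dryer's deck; the black peg above it is 30 mm thick and 60 mm tall, tapering over the top 15 mm to 12 mm
- peg1 (a point): foot of drying peg 1 (of four in a row, 100 mm apart), on the peg's axis at the height of the dryer's deck; the black peg above it is 30 mm thick and 60 mm tall, tapering over the top 15 mm to 12 mm
- peg2 (a point): foot of drying peg 2 (of four in a row, 100 mm apart), on the peg's axis at the height of the dryer's deck; the black peg above it is 30 mm thick and 60 mm tall, tapering over the top 15 mm to 12 mm
- peg3 (a point): foot of drying peg 3 (of four in a row, 100 mm apart), on the peg's axis at the height of the dryer's deck; the black peg above it is 30 mm thick and 60 mm tall, tapering over the top 15 mm to 12 mm
- dryer: fixed cup dryer: grey slab 110 x 400 x 30 mm with an aluminium deck and four black upright pegs in a row along its own y. Origin at the centre of its underside, z up
- bottle: toppled green square cleaner bottle with paper label and white cap, closed, about 220 g: body 54 x 54 x 92 mm, with shoulder and 29 mm cap 130 mm long in all. It lies on one of its flat sides at the start. Origin on its axis at half its length, 65 mm from its base; its own z axis points from base to cap, x and y are square to its flat sides
- coaster: round cork coaster fixed to the desk, 100 mm across, 6 mm thick; origin at the centre of its underside
- knob (a joint): angle of the air knob (rad): 0 to 4.5, grows clockwise seen from above; light friction (0.04 N m), stays where it is left. Grey round skirt 58 mm across, 10 mm high, carrying a grip bar 46 mm long, 12 mm wide, 24 mm tall (its top 34 mm above the skirt's underside). An orange line on one end of bar and skirt is the pointer. It has to turn clockwise by 0.9 to 3 rad to reach the mark
- knob_grip (a point): on the knob's axis, 10 mm below the top of the grip bar; the point's own x axis runs along the bar towards the pointer end, z up. About 74 mm above the desk
- pointer (a point): tip of the orange pointer, 28 mm from the knob's axis
- mark (a point): the green mark on the black dial ring round the knob, taken at 28 mm from the knob's axis: the pointer's tip has to come straight above this point. The mark's place differs from start to start
- lock (a joint): travel of the see-through lock cover (m): 0 is fully open, 0.1 fully closed over the knob; starts within 0.012 of open. Slides with about 2 N of friction, stays where it is left
- lock_fin (a point): on the orange fin on top of the lock cover, 10 mm below the fin's top; the fin is 12 mm thick along the slide, 40 mm wide and stands 28 mm above the cover's roof, its top 120 mm above the desk. The point's own x axis lies along the slide: the cover closes towards -x (towards the robot). The cover is a bottomless hood 62 mm long, 94 mm wide, 44 mm tall, its fin 22 mm from its middle towards the knob
- regulator: fixed white regulator box 220 x 100 x 48 mm carrying dial, knob and lock cover; origin at the centre of its underside; the knob's axis is at x = -0.05, the cover's middle at x = +0.05 when open, and the box's x axis is the line of the slide
- coffee: someone's full paper coffee cup with cardboard sleeve and white lid, 80 mm across, 100 mm tall, upright; origin at the centre of its underside. Not to be disturbed
- mouse: black computer mouse 100 x 58 x 24 mm, a bystander to leave where it is; origin at the centre of its underside
- pen_pot: dark pen pot 75 x 75 x 90 mm with pens up to 150 mm, a bystander to leave where it is; origin at the centre of its underside
- sticky_pad: yellow note pad 76 x 76 x 18 mm, a bystander to leave where it is; origin at the centre of its underside
- stapler: blue stapler 140 x 34 x 43 mm, a bystander to leave where it is; origin at the centre of its underside
- phone: black phone 150 x 72 x 9 mm, a bystander to leave where it is; origin at the centre of its underside
Not all that is in view belongs to the job. What is shaped like the bottle but yellow is not meant.

How it is judged:
By the outcome, as a careful person would: the job done as asked, in the order asked, and still so for the second after the job is handed in, with the robot touching nothing.
Of cup0, cup1, cup2, cup3 only 2 to 4 are there at a start; the rules pass over those that are not, and their reading is None.
At some moment in a run one of cup0, cup1, cup2, cup3, bottle may be knocked a few centimetres aside while the robot is not near it.
It also fails if it takes over 210 s, if anything falls off the work surface, if the arm or the gripper's body presses on something with over 40 N, if the wrist force passes 120 N, or if a joint passes its speed limit or range.

ROBOT

A 6-joint arm with a two-finger parallel gripper is mounted at the origin on the work surface. World frame = base frame: x ahead of the robot, y to its left, z up, the work surface at z = 0. Lengths are in mm, angles in rad, forces in N, time in s.
With the tool pointing down it reaches from about 300 to 750 mm from the base axis. Payload 8.5 kg.
Tool frame: the origin (TCP) lies on the centre line of the jaws, within the pads' length; the fingertips stand 22 mm ahead of it and the grasp point (between the pads) lies 3 mm ahead of it; z points along the fingers, y is the direction in which the jaws open and shut (so a half turn about z gives the same grasp; the last joint's range is limited). The gripper opens to 85 mm and grips with 20 to 120 N. Pads are 22 mm wide; open, the fingers measure 114 mm over their backs; the gripper's body (76 mm by 85 mm) begins 54 mm behind the grasp point. The pads swing forward as they close: fully open they stand 13 mm farther back than shut.
Start: joints at [1.063, 0.381, 1.297, -0, 1.464, -0.215], TCP at [158.74, 526.576, 253.322] pointing down, gripper open.
Joint ranges: [-3.11, 3.11], [-0.89, 2.33], [0.22, 2.48], [-1.42, 4.56], [0.17, 2.85], [-2.88, 2.88]. Speed limits (rad/s): [2.39, 2.39, 3.14, 3.14, 3.14, 3.14].

INTERFACE

Orientations are given as [roll, pitch, yaw] about the fixed x, y, z axes, in that order (R = Rz(yaw) Ry(pitch) Rx(roll)).
In Python, from plant import manip, vision, finish_job gives the robot as it stands.
- The arm moves only by the shell command python3 -m jog 'ROWS' [FORCE]. ROWS is JSON, a list that holds one entry, the list of rows, each a list of 5 numbers: the shift along the tool's x, y, z each as a share of 75 cm, from -1 to 1, then the turn about the tool's z as a share of 2 rad, from -1 to 1, then the closure, from -1 (fully open) to 1 (shut), so that 0 is half open. A call has 1 to 10 rows; each row shifts and turns the commanded pose from where the row before left it, along the tool's axes as they then stand; what a row does not reach is not made up. A row lasts 1/12 s, in which the tool goes at most 41.7 mm and 7.16 degrees, less where a joint would pass 70% of its speed; a pose out of reach is approached as far as the arm can. A call with a number of a shift or a turn outside -1 to 1 is refused whole. A call with a gripper value outside its range is refused whole. The fingers move at their own pace and stop on an object; FORCE is the grip in N (left out, the last holds). Time passes only in rows, so rows that do not move let the fingers close. It gives the time, the measured TCP pose, the force and the opening at its end, in the units of the state.
- manip.get_state(): the state, without advancing time (a new reading comes with each control period).
- vision.grab_frame(name): name is "scene" or "top" or "wrist"; returns a dict with "frame" (400x640x3 uint8, blue, green, red), "intrinsics" (3x3 intrinsics, pixels), "k1" (the pictures are not rectified: a ray, as slopes to the right and down, at radius r is drawn at 1 + k1 r^2 times it, then the intrinsics apply), "origin" and "attitude" of the camera in the world. Camera axes: x right, y up, looking along -z (the intrinsics and any distortion apply to the point x, -y, -z); pixel columns grow to the right and rows downward; lengths in mm; the calibration is good to about 2 mm. A picture is of the moment at which its call begins. There is no depth.
- finish_job(): hands the job in, once; it reports no verdict.
The state is a dict: "time_s": time; "qpos": joint angles; "qvel": joint speeds; "effort": joint torques, N m; "ee_pos": TCP position; "orientation": TCP orientation; "ft_force": force on the tool from outside, world axes, zero at the start; "torque": the same for the moment, N m; "gripper_width": finger opening in mm.
Only numpy, scipy, OpenCV 4.12 (cv2) and the standard library are available. Lean on these libraries where they do the work, as an engineer would, in place of code of your own. Each camera call takes 0.05 s, during which the arm holds its last target.

## Working session

There is one attempt and no reset: what is moved stays moved. The work goes in short steps, Python scripts to look and compute and a shell command to move; the robot and the scene stay as the last step left them, time stands still between calls to the robot, and variables do not carry over. Pictures are saved under pics/ and viewed, and the job is handed in when it is done.

```bash
ls -la; mkdir -p pics; python3 - <<'E'
from plant import manip, vision
import cv2
print(manip.get_state())
for n in ["scene","top","wrist"]:
    f=vision.grab_frame(n); cv2.imwrite(f"pics/{n}0.png",f["frame"])
    print(n,f["intrinsics"],f["k1"],f["origin"],f["attitude"])
E
```

```text
total 12
drwxr-xr-x  3 agent agent 4096 Dec  7 15:58 .
drwxr-xr-x 23 root  root  4096 Dec  7 15:58 ..
drwxr-xr-x  2 agent agent 4096 Dec  7 15:58 pics
{'time_s': 0.0, 'qpos': array([ 1.06274259e+00,  3.81194404e-01,  1.29827463e+00,  1.45567061e-05,
        1.46359912e+00, -2.15284309e-01]), 'qvel': array([ 0.00036185,  0.00058523, -0.00024278, -0.00180569, -0.00016375,
        0.00063229]), 'effort': array([-1.82473023e-04, -4.48448360e+01, -2.31272542e+01, -1.01128712e-04,
        4.69014980e-03, -5.63840175e-06]), 'ee_pos': array([158.59067569, 526.36112471, 252.70793641]), 'orientation': array([-3.14015430e+00, -3.29341280e-04,  2.84882142e+00]), 'ft_force': array([0.40178095, 0.6265806 , 0.41666124]), 'torque': array([ 0.02071604, -0.01599997,  0.04493022]), 'gripper_width': 85.36922804009492}
scene [[445.78613107   0.         321.51845053]
 [  0.         445.78613107 200.07824674]
 [  0.           0.           1.        ]] -0.0965255875381034 [1258.9019365   226.30773387 1088.54865865] [0.67822455 0.00939769 1.8098671 ]
top [[441.98083827   0.         320.27735783]
 [  0.         441.98083827 195.14039476]
 [  0.           0.           1.        ]] -0.062038855247348285 [ 367.68400899    6.71234447 1321.55540857] [ 0.07325976  0.00307142 -1.59277233]
wrist [[329.18401807   0.         320.15485757]
 [  0.         329.18401807 196.34792135]
 [  0.           0.           1.        ]] -0.04992447320872429 [ 90.94538629 547.18239138 374.40353036] [-2.82892781e-01  4.40153739e-04  1.27835580e+00]
```

View pics/scene0.png

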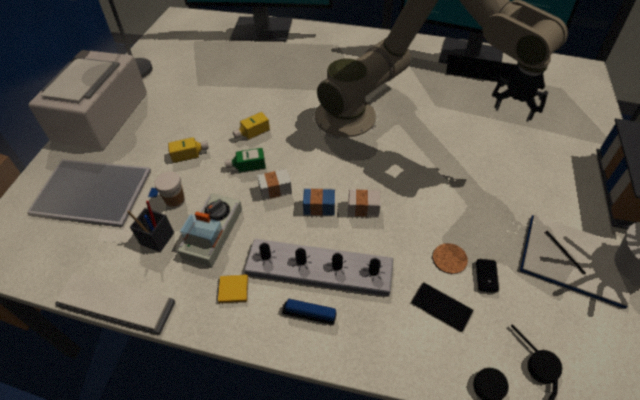

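View pics/top0.png

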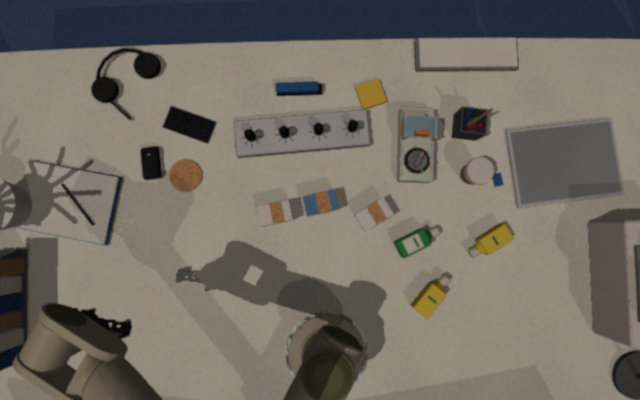

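View pics/wrist0.png

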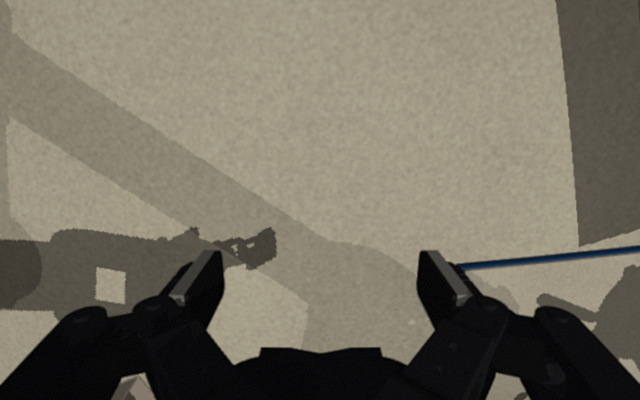

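The top view shows three cups at about (278,211), (324,201) and (376,212), the green bottle at (414,241), the coaster at (186,175), the dryer at about (302,133) and the regulator at (417,147). I'll write the helpers and look at enlarged crops.

```bash
cat > h.py <<'E'
import numpy as np, cv2
from scipy.spatial.transform import Rotation as Rn
from plant import manip, vision
def ray(f,px):
    K=f["intrinsics"]; px=np.atleast_2d(np.asarray(px,float))
    d=np.c_[(px[:,0]-K[0,2])/K[0,0],(px[:,1]-K[1,2])/K[1,1]]
    u=d.copy()
    for _ in range(30): u=d/(1+f["k1"]*(u**2).sum(1,keepdims=True))
    v=np.c_[u[:,0],-u[:,1],-np.ones(len(u))]
    return np.array(f["origin"]),Rn.from_euler('xyz',f["attitude"]).apply(v)
def onz(f,px,z):
    o,v=ray(f,px); return o+v*((z-o[2])/v[:,2])[:,None]
def proj(f,P):
    q=Rn.from_euler('xyz',f["attitude"]).inv().apply(np.atleast_2d(P)-np.array(f["origin"]))
    u=np.c_[q[:,0]/-q[:,2],-q[:,1]/-q[:,2]]; u=u*(1+f["k1"]*(u**2).sum(1,keepdims=True))
    K=f["intrinsics"]; return np.c_[u[:,0]*K[0,0]+K[0,2],u[:,1]*K[1,1]+K[1,2]]
def crop(f,x0,y0,x1,y1,s,name):
    cv2.imwrite("pics/"+name,cv2.resize(f["frame"][y0:y1,x0:x1],None,fx=s,fy=s,interpolation=cv2.INTER_CUBIC))
def st():
    s=manip.get_state(); print("t",round(s["time_s"],2),"ee",s["ee_pos"].round(1),"rpy",s["orientation"].round(4),"F",s["ft_force"].round(1),"w",round(s["gripper_width"],1))
    return s
def toolmove(s,target,yaw=None):
    """share of 75cm in tool axes"""
    R=Rn.from_euler('xyz',s["orientation"]); d=R.inv().apply(np.asarray(target)-s["ee_pos"])
    print("tool mm",d.round(1),"shares",(d/750).round(4), "maxrows",int(np.ceil(np.linalg.norm(d)/41)))
    if yaw is not None:
        dy=(yaw-s["orientation"][2]+np.pi/2)%np.pi-np.pi/2
        print("turn world",round(dy,4),"tool-z share",round(-dy/2,4),"rows",int(np.ceil(abs(dy)/.124)))
E
python3 - <<'E'
from h import *
f=vision.grab_frame("top"); crop(f,230,90,450,260,3.5,"topc.png")
g=vision.grab_frame("scene"); crop(g,130,100,400,300,2.9,"scenec.png")
print(onz(f,[[186,175],[414,241],[278,211],[324,201],[376,212]],29))
E
```

```text
[[ 531.25544937  404.9924156    29.        ]
 [ 322.37595301 -261.90565976   29.        ]
 [ 418.81746186  133.35222639   29.        ]
 [ 445.16128669   -1.92762271   29.        ]
 [ 409.53633907 -153.33054725   29.        ]]
```

View pics/topc.png

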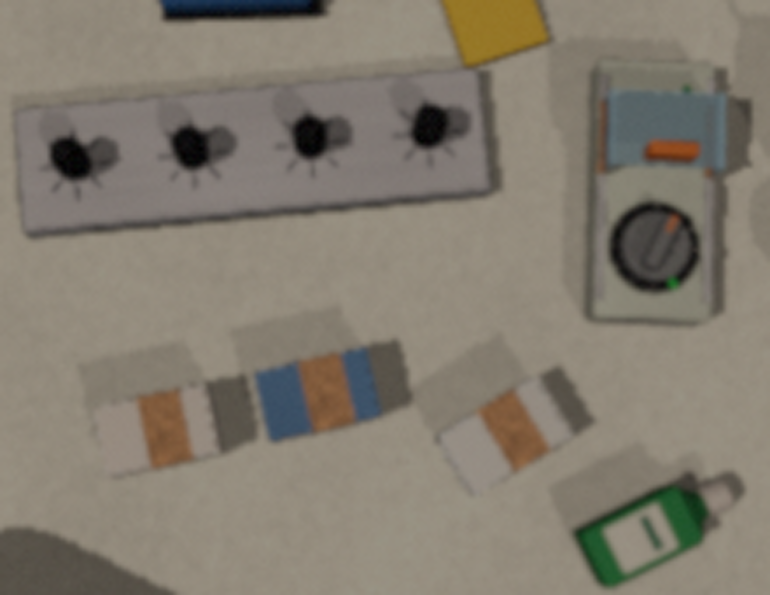

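View pics/scenec.png

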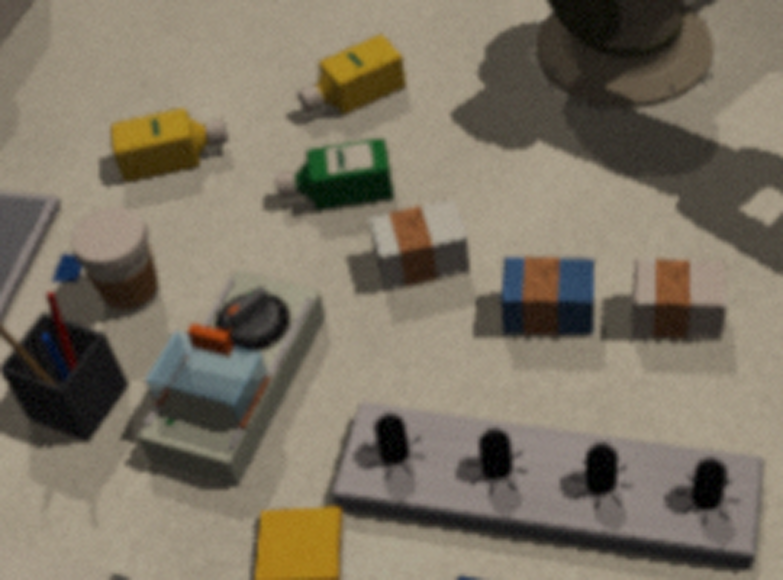

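The dark patches beside the cups are cast shadows, so the open ends can't be told from here. I'll drive the wrist camera over them.

```bash
python3 - <<'E'
from h import *
s=st(); toolmove(s,[470,80,270])
E
```

```text
t 0.25 ee [158.7 526.5 253.1] rpy [-3.1410e+00 -1.0000e-04  2.8488e+00] F [-0.6 -0.2  0.1] w 85.3
tool mm [-426.9 -337.6  -16.8] shares [-0.5692 -0.4502 -0.0224] maxrows 14
```

```bash
python3 -m jog '[[[-0.0407,-0.0322,-0.0016,0,-1],[-0.0407,-0.0322,-0.0016,0,-1],[-0.0407,-0.0322,-0.0016,0,-1],[-0.0407,-0.0322,-0.0016,0,-1],[-0.0407,-0.0322,-0.0016,0,-1],[-0.0407,-0.0322,-0.0016,0,-1],[-0.0407,-0.0322,-0.0016,0,-1],[-0.0407,-0.0322,-0.0016,0,-1],[-0.0407,-0.0322,-0.0016,0,-1],[-0.0407,-0.0322,-0.0016,0,-1]]]' 
python3 -m jog '[[[-0.0407,-0.0322,-0.0016,0,-1],[-0.0407,-0.0322,-0.0016,0,-1],[-0.0407,-0.0322,-0.0016,0,-1],[-0.0407,-0.0322,-0.0016,0,-1],[0,0,0,0,-1],[0,0,0,0,-1],[0,0,0,0,-1]]]'
python3 - <<'E'
from h import *
s=st(); f=vision.grab_frame("wrist"); print(f["origin"]); cv2.imwrite("pics/w1.png",f["frame"])
E
```

```text
time_s: 1.08
ee_pos: [381.9, 205.5, 265.5]
orientation: [3.141, 0.0, 2.849]
ft_force: [0.2, 0.3, -0.5]
gripper_width: 85.1
time_s: 1.67
ee_pos: [469.9, 79.8, 269.9]
orientation: [3.142, -0.001, 2.848]
ft_force: [0.2, 0.0, 0.1]
gripper_width: 85.4
t 1.67 ee [469.9  79.8 269.9] rpy [ 3.1415e+00 -8.0000e-04  2.8485e+00] F [0.2 0.  0.1] w 85.4
[402.26226167 100.40591948 391.59197653]
```

View pics/w1.png

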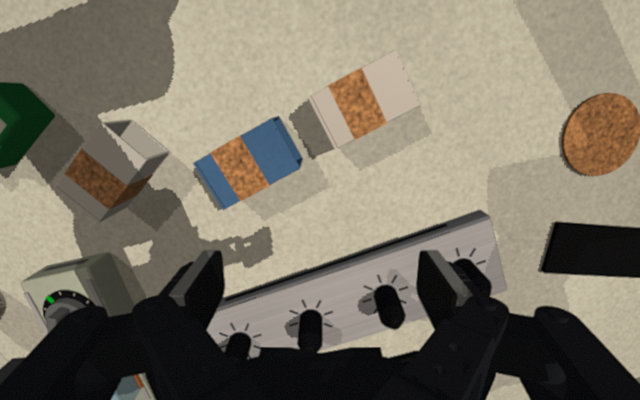

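```bash
python3 - <<'E'
from h import *
f=vision.grab_frame("wrist"); crop(f,40,30,440,230,2,"w1c.png")
E
```

```text
(no output)
```

View pics/w1c.png

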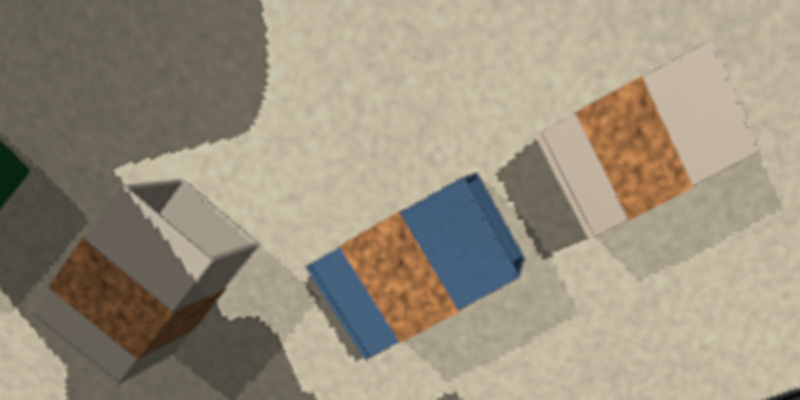

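```bash
python3 - <<'E'
from h import *
f=vision.grab_frame("wrist")
for n,base,rim in [("white",[[545,140],[595,237]],[[710,45],[757,152]]),("blue",[[307,267],[367,358]],[[470,178],[520,265]]),("off",[[35,310],[122,380]],[[120,185],[205,310]])]:
    b=onz(f,np.array(base)/2+[40,30],58);r=onz(f,np.array(rim)/2+[40,30],58)
    a=(r.mean(0)-b.mean(0)); print(n,"base",b.mean(0).round(1),"rim",r.mean(0).round(1),"len",np.linalg.norm(a).round(1),"w",np.linalg.norm(b[1]-b[0]).round(1),np.linalg.norm(r[1]-r[0]).round(1),"ang",np.degrees(np.arctan2(a[1],a[0])).round(1), "wdir",np.degrees(np.arctan2(*(b[0]-b[1])[[1,0]])).round(1))
E
```

```text
white base [425.2  99.6  58. ] rim [406.6 187.6  58. ] len 89.9 w 53.7 55.7 ang 101.9 wdir -168.8
blue base [451.1 -35.8  58. ] rim [430.   58.8  58. ] len 96.9 w 56.5 49.9 ang 102.6 wdir -167.8
off base [ 426.3 -180.5   58. ] rim [ 392.4 -110.9   58. ] len 77.5 w 58.0 74.4 ang 116.0 wdir -150.3
```

The wrist view shows the off-white cup's open end facing +y at (135,145), and the blue cup's open end also facing +y at (287,140). The bands sit nearer the bases, so all three bases point to -y. I'll align the jaws with the blue cup.

```bash
python3 -m jog '[[[0,0,0,0.0592,-1],[0,0,0,0.0592,-1],[0,0,0,0.0592,-1],[0,0,0,0.0592,-1],[0,0,0,0.0592,-1],[0,0,0,0.0592,-1],[0,0,0,0.0592,-1],[0,0,0,0.0592,-1],[0,0,0,0.0592,-1],[0,0,0,0,-1]]]' 20
python3 - <<'E'
from h import *
s=st(); print(s["qpos"].round(2)); toolmove(s,[446.3,-14.3,100],np.radians(102.4))
f=vision.grab_frame("wrist"); cv2.imwrite("pics/w2.png",f["frame"])
g=vision.grab_frame("top");crop(g,230,90,450,260,3.5,"top2.png")
E
```

```text
time_s: 2.65
ee_pos: [469.8, 80.4, 270.3]
orientation: [3.141, 0.0, 1.781]
ft_force: [0.4, -0.1, 0.1]
gripper_width: 85.2
t 2.65 ee [469.8  80.4 270.3] rpy [3.1414 0.     1.7806] F [ 0.4 -0.1  0.1] w 85.2
[-0.08  0.24  1.46  0.    1.44 -0.29]
tool mm [-87.7 -42.8 170.3] shares [-0.117  -0.0571  0.227 ] maxrows 5
turn world 0.0066 tool-z share -0.0033 rows 1
```

View pics/w2.png

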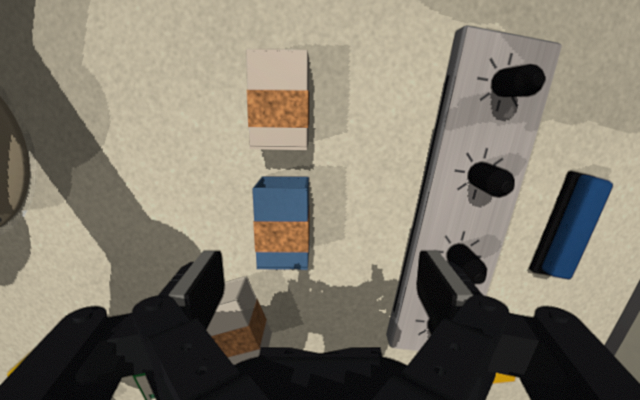

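```bash
python3 - <<'E'
from h import *
f=vision.grab_frame("wrist")
for n,b,r in [("blue",[[256.5,268],[309,268]],[[253.5,188.5],[308.5,188.5]]),("white",[[249,146],[307.5,148]],[[248,52],[307,50]])]:
    b=onz(f,b,58);r=onz(f,r,58);a=r.mean(0)-b.mean(0);print(n,b.round(1),r.round(1),b.mean(0),r.mean(0),np.degrees(np.arctan2(a[1],a[0])))
E
```

```text
blue [[423.9 -42.9  58. ]
 [481.9 -29.9  58. ]] [[405.8  48.4  58. ]
 [462.2  60.8  58. ]] [452.88738306 -36.40078156  58.        ] [433.9842203   54.61686667  58.        ] 101.73278082736849
white [[394.   91.5  58. ]
 [452.4 102.2  58. ]] [[378.5 179.3  58. ]
 [432.8 192.9  58. ]] [423.23909755  96.82135024  58.        ] [405.66892753 186.10014791  58.        ] 101.13359318230958
```

```bash
python3 -m jog '[[[-0.0237,-0.0108,0.0427,0,-1],[-0.0237,-0.0108,0.0427,0,-1],[-0.0237,-0.0108,0.0427,0,-1],[-0.0237,-0.0108,0.0427,0,-1],[-0.0237,-0.0108,0.0427,0,-1],[0,0,0,0,-1],[0,0,0,0,-1],[0,0,0,0,-1]]]'
python3 - <<'E'
from h import *
s=st();toolmove(s,[448.5,-14.9,28])
f=vision.grab_frame("wrist"); cv2.imwrite("pics/w3.png",f["frame"])
E
```

```text
time_s: 3.47
ee_pos: [450.2, -15.6, 111.0]
orientation: [3.14, 0.001, 1.785]
ft_force: [0.6, 1.0, 0.8]
gripper_width: 85.3
t 3.47 ee [450.2 -15.6 111. ] rpy [3.1402e+00 6.0000e-04 1.7847e+00] F [0.6 1.  0.8] w 85.3
tool mm [ 1.1 -1.6 83. ] shares [ 0.0014 -0.0021  0.1106] maxrows 3
```

View pics/w3.png

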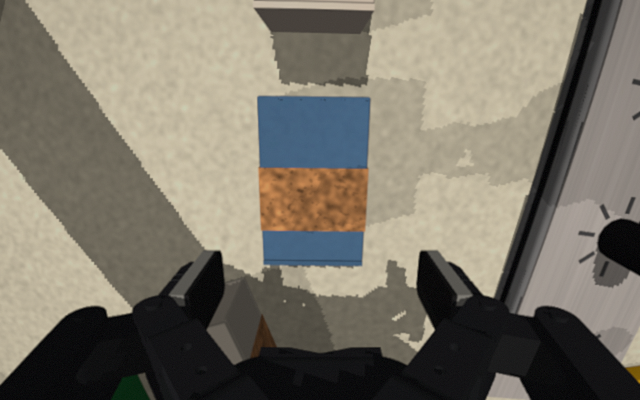

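The cup is centred between the jaws. Now I'll descend and grip lightly.

```bash
python3 -m jog '[[[0,-0.0007,0.0277,0,-1],[0,-0.0007,0.0277,0,-1],[0,-0.0007,0.0277,0,-1],[0,0,0.0277,0,-1],[0,0,0,0,-1],[0,0,0,0,1],[0,0,0,0,1],[0,0,0,0,1],[0,0,0,0,1],[0,0,0,0,1]]]' 20
python3 -m jog '[[[0,0,0,0,1],[0,0,0,0,1],[0,0,0,0,1],[0,0,0,0,1]]]' 20
python3 -m jog '[[[0,0,-0.02,0,1],[0,0,-0.02,0,1],[0,0,-0.02,0,1],[0,0,-0.02,0,1],[0,0,-0.02,0,1],[0,0,0,0,1],[0,0,0,0,1]]]' 20
python3 - <<'E'
from h import *
f=vision.grab_frame("scene"); crop(f,180,120,440,310,3,"s3.png")
E
```

```text
time_s: 4.35
ee_pos: [448.8, -16.2, 28.5]
orientation: [3.139, 0.001, 1.783]
ft_force: [-0.3, 2.6, 8.0]
gripper_width: 58.1
time_s: 4.68
ee_pos: [448.8, -16.2, 28.5]
orientation: [3.138, 0.001, 1.783]
ft_force: [-0.5, 2.0, 8.9]
gripper_width: 57.9
time_s: 5.27
ee_pos: [448.2, -16.2, 102.7]
orientation: [3.139, 0.001, 1.783]
ft_force: [0.3, -0.8, -1.1]
gripper_width: 57.6
```

View pics/s3.png

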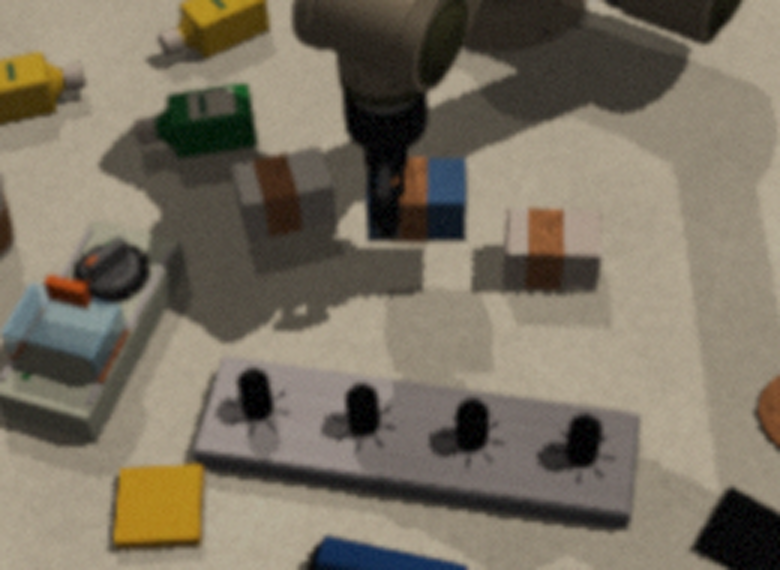

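The cup holds rigidly between the pads and does not swing. The plan is to hook the lower rim edge on a peg's side and roll the cup down over it. First I'll locate the dryer from its deck corners: topc crop (15,110), (487,70), (492,192), (30,235).

```bash
python3 - <<'E'
from h import *
f=vision.grab_frame("top")
g=vision.grab_frame("scene")
c=onz(f,np.array([[15,110],[487,70],[492,192],[30,235]])/3.5+[230,90],30)
print(c.round(1)); print([np.linalg.norm(c[i]-c[(i+1)%4]).round(1) for i in range(4)])
ctr=c.mean(0); ax=(c[0]-c[1]+c[3]-c[2]);ax/=np.linalg.norm(ax); print(ctr,np.degrees(np.arctan2(ax[1],ax[0])))
pts=[]
for k in (-150,-50,50,150):
    p=ctr+ax*k; pts+= [p,p+[0,0,60]]
pts=np.array(pts)
for h,n,(x0,y0,x1,y1) in ((f,"t",(220,90,400,170)),(g,"s",(230,230,410,310))):
    u=proj(h,pts); im=cv2.resize(h["frame"][y0:y1,x0:x1],None,fx=4,fy=4,interpolation=cv2.INTER_CUBIC)
    for q in u: cv2.circle(im,tuple(np.int32((q-[x0,y0]+.5)*4)),2,(0,255,0),-1)
    cv2.imwrite(f"pics/peg_{n}.png",im); 
    if n=="t": A=im
    else: cv2.imwrite("pics/peg.png",np.vstack([A,im]))
E
```

```text
[[ 688.5  260.    30. ]
 [ 713.7 -142.6   30. ]
 [ 608.4 -143.4   30. ]
 [ 580.6  247.8   30. ]]
[np.float64(403.4), np.float64(105.3), np.float64(392.2), np.float64(108.6)]
[647.77095     55.42805902  30.        ] 93.81911073126035
```

View pics/peg.png

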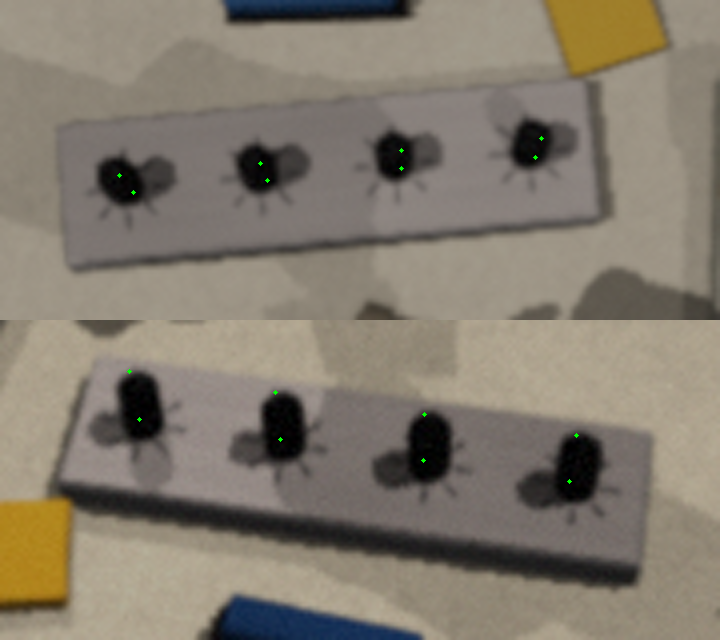

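```bash
python3 -m jog '[[[0,0,-0.04,0.0,1],[0,0,-0.04,0.0572,1],[0,0,-0.04,0.0572,1],[0,0,-0.02,0.0572,1],[0,0,0,0.0572,1],[0,0,0,0.0572,1],[0,0,0,0.0572,1],[0,0,0,0.0572,1],[0,0,0,0.0572,1],[0,0,0,0.0572,1]]]' 20
python3 -m jog '[[[0,0,0,0.0572,1],[0,0,0,0.0572,1],[0,0,0,0.0572,1],[0,0,0,0.0572,1],[0,0,0,0.0572,1],[0,0,0,0.0572,1],[0,0,0,0,1],[0,0,0,0,1]]]' 20
python3 - <<'E'
from h import *
s=st(); print(s["qpos"].round(2)); toolmove(s,[530,10,195],np.radians(3.8))
f=vision.grab_frame("wrist"); cv2.imwrite("pics/w4.png",f["frame"])
E
```

```text
time_s: 6.25
ee_pos: [447.7, -16.2, 206.0]
orientation: [-3.14, 0.001, 0.748]
ft_force: [0.2, -0.1, -1.4]
gripper_width: 58.0
time_s: 6.92
ee_pos: [447.8, -16.2, 206.3]
orientation: [-3.141, 0.001, 0.071]
ft_force: [1.0, 0.0, -0.3]
gripper_width: 57.8
t 6.92 ee [447.8 -16.2 206.3] rpy [-3.1411e+00  1.3000e-03  7.0500e-02] F [ 1.   0.  -0.3] w 57.8
[-0.3   0.25  1.64  0.    1.25  1.2 ]
tool mm [ 83.9 -20.3  11.2] shares [ 0.1119 -0.0271  0.0149] maxrows 3
turn world -0.0042 tool-z share 0.0021 rows 1
```

View pics/w4.png

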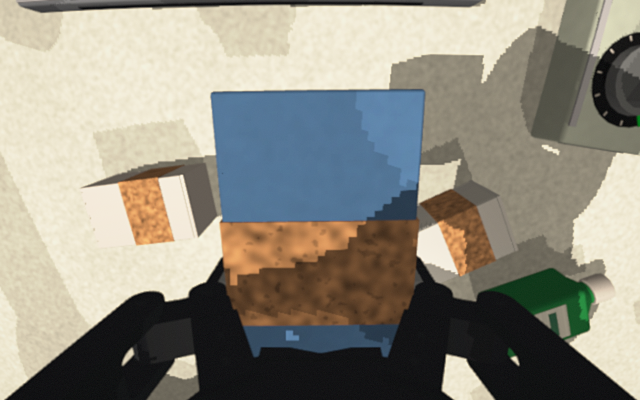

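```bash
python3 -m jog '[[[0.0224,-0.0054,0.003,0,1],[0.0224,-0.0054,0.003,0,1],[0.0224,-0.0054,0.003,0.002,1],[0.0224,-0.0054,0.003,0,1],[0.0224,-0.0054,0.003,0,1],[0,0,0,0,1],[0,0,0,0,1]]]' 20
python3 - <<'E'
from h import *
s=st()
f=vision.grab_frame("wrist"); cv2.imwrite("pics/w5.png",f["frame"])
r=onz(f,[[212,92],[424,90]],s["ee_pos"][2]-3+29); print("rim",r.round(1))
ctr=np.array([647.8+4,55.4+4,30]); ax=np.array([-.0663,.9978,0])
for k in (-150,-50,50,150): print(k,proj(f,[ctr+ax*k,ctr+ax*k+[0,0,60]]).round(0).tolist())
E
```

```text
time_s: 7.55
ee_pos: [530.4, 9.7, 194.9]
orientation: [-3.141, 0.001, 0.066]
ft_force: [-0.9, 0.3, -1.0]
gripper_width: 57.8
t 7.55 ee [530.4   9.7 194.9] rpy [-3.1413e+00  1.4000e-03  6.6000e-02] F [-0.9  0.3 -1. ] w 57.8
rim [[601.9  44.9 220.9]
 [606.3 -14.1 220.9]]
-150 [[455.0, 34.0], [492.0, 16.0]]
-50 [[331.0, 32.0], [334.0, 13.0]]
50 [[207.0, 33.0], [176.0, 15.0]]
150 [[88.0, 37.0], [28.0, 22.0]]
```

View pics/w5.png

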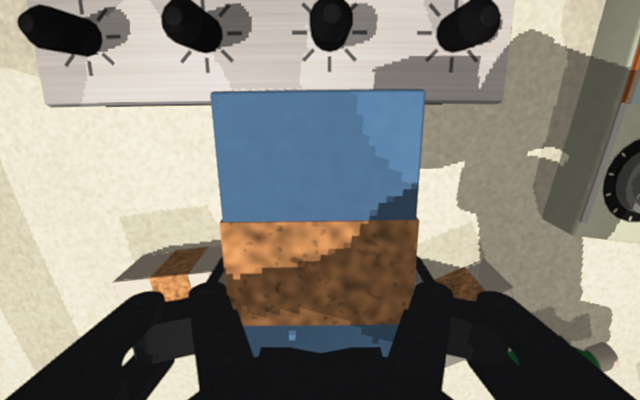

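The wrist view confirms my peg estimates: peg(-50) has its top near (333,10) and foot near (330,31), peg(+50) its top near (175,14). The held cup is centred. I'll lower it, touch the peg with the lower rim edge, then start the roll.

```bash
python3 -m jog '[[[0,0.0031,0.0347,0,1],[0,0.0031,0.0347,0,1],[0,0.0031,0.0347,0,1],[0,0.0031,0.0347,0,1],[0.02,0,0,0,1],[0.02,0,0,0,1],[0,0,0,0,1],[0,0,0,0,1]]]' 20
python3 - <<'E'
from h import *
s=st(); g=vision.grab_frame("scene"); crop(g,230,130,430,300,3.5,"s5.png")
E
```

```text
time_s: 8.27
ee_pos: [560.5, 1.9, 91.6]
orientation: [3.142, 0.0, 0.064]
ft_force: [-0.2, 0.6, -0.7]
gripper_width: 58.0
t 8.27 ee [560.5   1.9  91.6] rpy [3.1415e+00 2.0000e-04 6.3900e-02] F [-0.2  0.6 -0.7] w 58.0
```

View pics/s5.png

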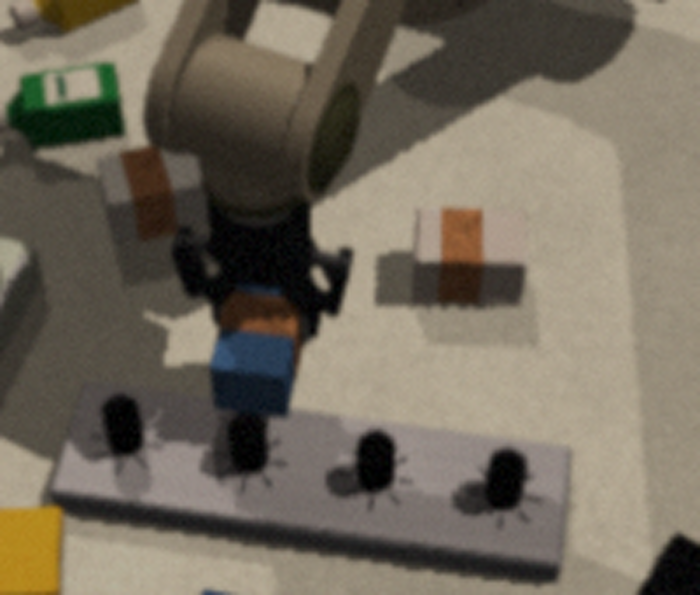

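```bash
python3 - <<'E'
from h import *
g=vision.grab_frame("scene"); crop(g,270,200,340,260,11,"s5z.png")
a=cv2.imread("pics/w2.png"); b=cv2.resize(a[160:280,230:330],None,fx=6,fy=6,interpolation=cv2.INTER_CUBIC)
cv2.imwrite("pics/w2z.png",b[:600])
E
```

```text
(no output)
```

View pics/s5z.png

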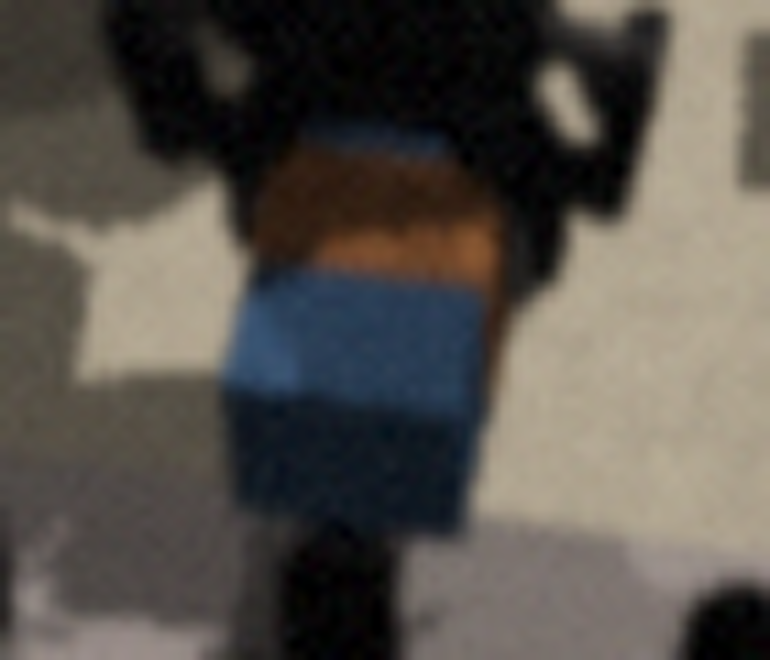

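View pics/w2z.png

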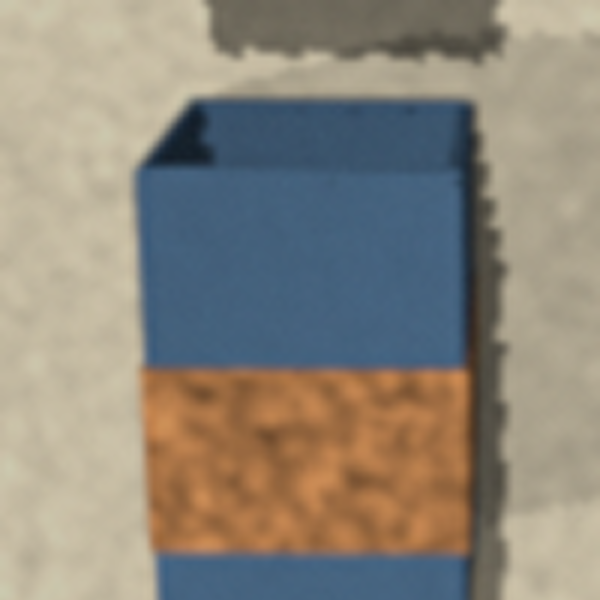

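```bash
python3 -m jog '[[[0.012,0,0,0,1],[0.0045,0,-0.0081,0,1],[0.0045,0,-0.0081,0,1],[0.0045,0,-0.0081,0,1],[0.0064,0,-0.0067,0,1],[0.0064,0,-0.0067,0,1],[0.0064,0,-0.0067,0,1],[0,0,0,0,1]]]' 20
python3 - <<'E'
from h import *
s=st(); g=vision.grab_frame("scene"); crop(g,250,180,350,260,7.5,"s6.png")
E
```

```text
time_s: 9.03
ee_pos: [594.8, 4.2, 125.9]
orientation: [3.141, -0.001, 0.063]
ft_force: [-4.3, 0.8, 1.9]
gripper_width: 57.5
t 9.03 ee [594.8   4.2 125.9] rpy [ 3.1414e+00 -8.0000e-04  6.3500e-02] F [-4.3  0.8  1.9] w 57.5
```

View pics/s6.png

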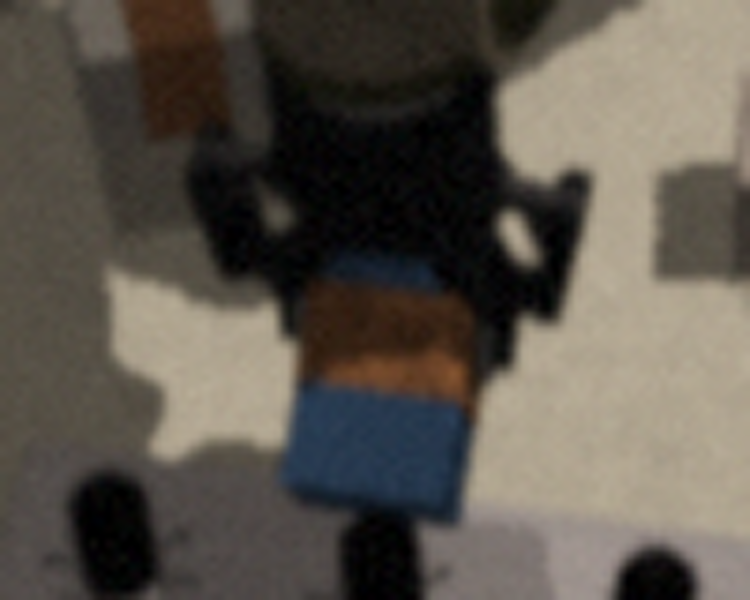

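It rotates as planned, with the front face now a thin sliver and only 4 N on the wrist. I'll continue.

```bash
python3 -m jog '[[[0.0079,0,-0.0048,0,1],[0.0079,0,-0.0048,0,1],[0.0079,0,-0.0048,0,1],[0.0088,0,-0.0026,0,1],[0.0088,0,-0.0026,0,1],[0.0088,0,-0.0026,0,1],[0,0,0,0,1]]]' 20
python3 - <<'E'
from h import *
s=st(); g=vision.grab_frame("scene"); crop(g,250,180,350,260,7.5,"s7.png")
E
```

```text
time_s: 9.67
ee_pos: [632.7, 6.6, 141.7]
orientation: [3.142, -0.001, 0.063]
ft_force: [-2.6, -0.1, 0.4]
gripper_width: 57.6
t 9.67 ee [632.7   6.6 141.7] rpy [ 3.1415e+00 -1.0000e-03  6.3200e-02] F [-2.6 -0.1  0.4] w 57.6
```

View pics/s7.png

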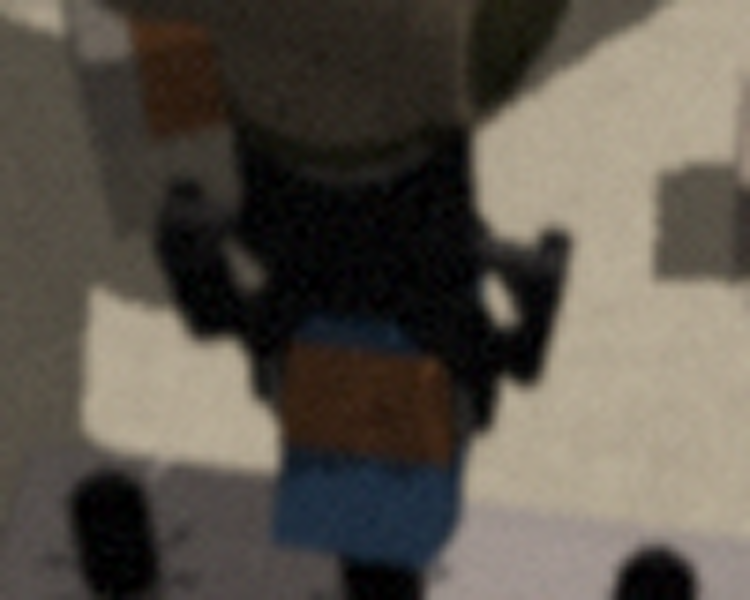

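```bash
python3 -m jog '[[[0.0092,0,0,0,1],[0.0092,0,0,0,1],[0.0092,0,0,0,1],[0.0089,0,0.0022,0,1],[0.0089,0,0.0022,0,1],[0.0089,0,0.0022,0,1],[0,0,0,0,1]]]' 20
python3 - <<'E'
from h import *
s=st(); g=vision.grab_frame("scene"); crop(g,250,180,350,260,7.5,"s8.png")
E
```

```text
time_s: 10.3
ee_pos: [672.9, 9.1, 136.2]
orientation: [3.141, -0.0, 0.063]
ft_force: [-2.7, -0.7, -2.0]
gripper_width: 57.8
t 10.3 ee [672.9   9.1 136.2] rpy [ 3.1414e+00 -1.0000e-04  6.3200e-02] F [-2.7 -0.7 -2. ] w 57.8
```

View pics/s8.png

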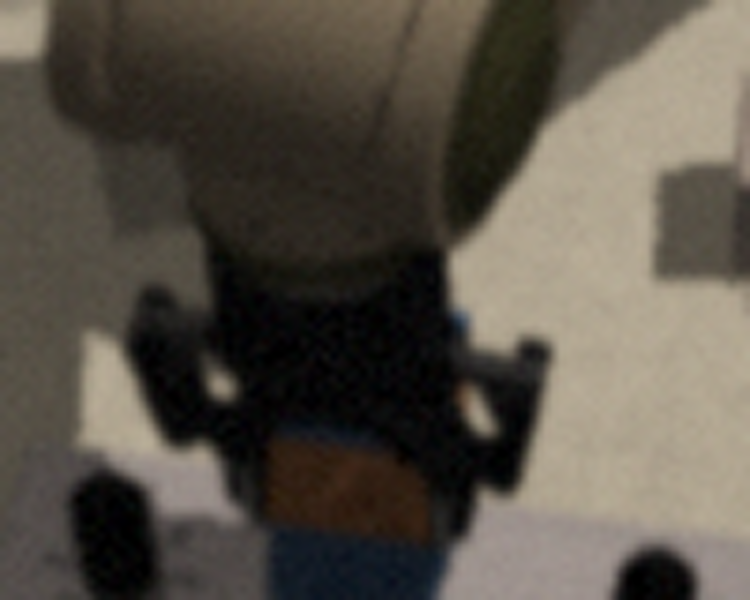

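```bash
python3 -m jog '[[[0,0,0.009,0,1],[-0.004,0,0.009,0,1],[-0.006,0,0.009,0,1],[-0.006,0,0.009,0,1],[0,0,0.003,0,1],[0,0,0.003,0,1],[0,0,0,0,1],[0,0,0,0,1]]]' 20
python3 - <<'E'
from h import *
s=st(); g=vision.grab_frame("scene"); crop(g,250,180,350,260,7.5,"s9.png")
E
```

```text
time_s: 11.02
ee_pos: [660.7, 8.4, 105.0]
orientation: [3.142, -0.0, 0.063]
ft_force: [0.4, 0.5, -0.7]
gripper_width: 57.9
t 11.02 ee [660.7   8.4 105. ] rpy [ 3.1416e+00 -1.0000e-04  6.3200e-02] F [ 0.4  0.5 -0.7] w 57.9
```

View pics/s9.png

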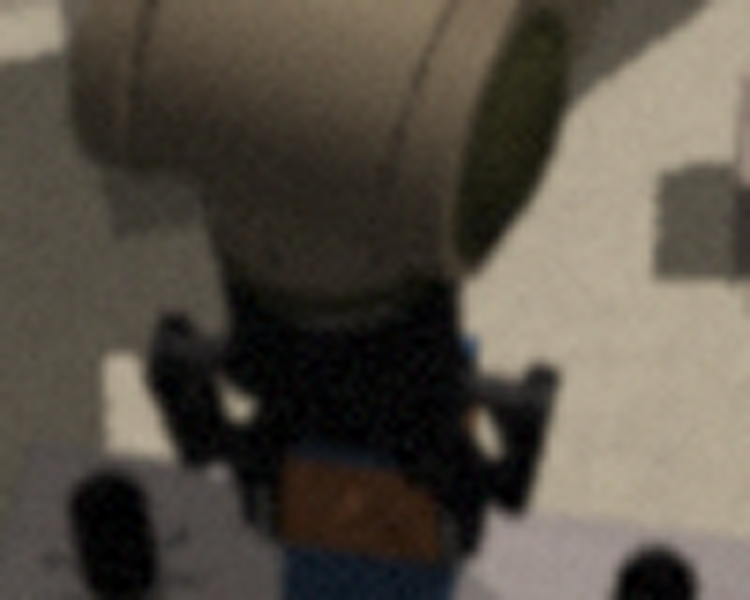

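```bash
python3 -m jog '[[[0,0,0.002,0,1],[0,0,0.002,0,1],[0,0,0,0,1]]]' 20
python3 -m jog '[[[0,0,0.002,0,1],[0,0,0.002,0,1],[0,0,0,0,1]]]' 20
```

```text
time_s: 11.32
ee_pos: [661.3, 8.4, 102.4]
orientation: [3.141, -0.002, 0.063]
ft_force: [3.2, 0.4, 0.7]
gripper_width: 57.9
time_s: 11.57
ee_pos: [661.8, 8.4, 101.6]
orientation: [3.141, -0.005, 0.063]
ft_force: [2.4, 1.3, 13.8]
gripper_width: 57.5
```

```bash
python3 -m jog '[[[0,0,0,0,-1],[0,0,0,0,-1],[0,0,0,0,-1],[0,0,0,0,-1],[0,0,-0.03,0,-1],[0,0,-0.05,0,-1],[0,0,-0.05,0,-1],[0,0,-0.05,0,-1],[0,0,0,0,-1]]]' 20
python3 - <<'E'
from h import *
s=st(); g=vision.grab_frame("scene"); crop(g,230,130,430,300,3.5,"s10.png")
f=vision.grab_frame("wrist"); cv2.imwrite("pics/w10.png",f["frame"])
E
```

```text
time_s: 12.32
ee_pos: [662.3, 8.2, 242.2]
orientation: [3.139, -0.013, 0.063]
ft_force: [-0.3, 0.1, -0.1]
gripper_width: 85.6
t 12.32 ee [662.3   8.2 242.2] rpy [ 3.1386 -0.0126  0.0633] F [-0.3  0.1 -0.1] w 85.6
```

View pics/s10.png

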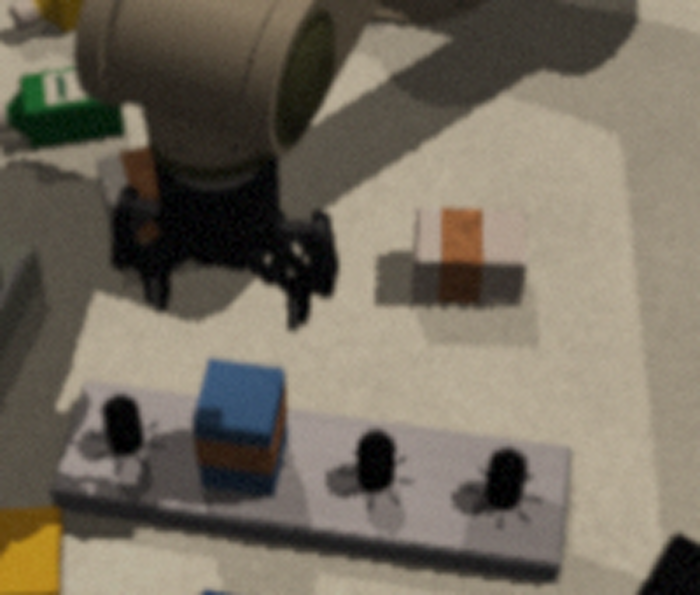

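View pics/w10.png

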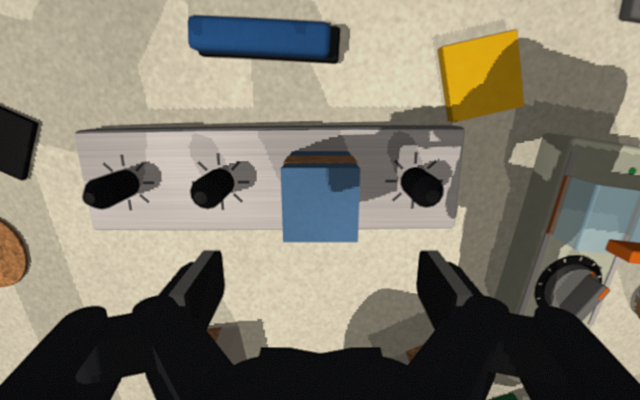

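Blue cup is over peg(-50). The white cup is next: turn back, then move over it.

```bash
python3 -m jog '[[[-0.03,0,0,-0.0571,-1],[0,0,0,-0.0571,-1],[0,0,0,-0.0571,-1],[0,0,0,-0.0571,-1],[0,0,0,-0.0571,-1],[0,0,0,-0.0571,-1],[0,0,0,-0.0571,-1],[0,0,0,-0.0571,-1],[0,0,0,-0.0571,-1],[0,0,0,-0.0571,-1]]]' 20
python3 -m jog '[[[0,0,0,-0.0571,-1],[0,0,0,-0.0571,-1],[0,0,0,-0.0571,-1],[0,0,0,-0.0571,-1],[0,0,0,-0.0571,-1],[0,0,0,0,-1],[0,0,0,0,-1]]]' 20
python3 - <<'E'
from h import *
s=st(); toolmove(s,[419,117.4,150],np.radians(101.5))
E
```

```text
time_s: 13.25
ee_pos: [637.5, 7.0, 231.8]
orientation: [-3.138, 0.001, 1.211]
ft_force: [0.8, -0.5, -0.5]
gripper_width: 85.6
time_s: 13.83
ee_pos: [637.7, 7.0, 232.5]
orientation: [-3.139, -0.001, 1.773]
ft_force: [-0.6, -0.2, -0.6]
gripper_width: 85.7
t 13.83 ee [637.7   7.  232.5] rpy [-3.1390e+00 -1.0000e-03  1.7727e+00] F [-0.6 -0.2 -0.6] w 85.7
tool mm [ 151.9 -191.9   83.2] shares [ 0.2026 -0.2559  0.1109] maxrows 7
turn world -0.0012 tool-z share 0.0006 rows 1
```

```bash
python3 -m jog '[[[0.0253,-0.032,0.0139,0,-1],[0.0253,-0.032,0.0139,0,-1],[0.0253,-0.032,0.0139,0,-1],[0.0253,-0.032,0.0139,0,-1],[0.0253,-0.032,0.0139,0,-1],[0.0253,-0.032,0.0139,0,-1],[0.0253,-0.032,0.0139,0,-1],[0.0253,-0.032,0.0139,0,-1],[0,0,0,0,-1],[0,0,0,0,-1]]]' 20
python3 - <<'E'
from h import *
s=st(); f=vision.grab_frame("wrist"); cv2.imwrite("pics/w11.png",f["frame"])
E
```

```text
time_s: 14.67
ee_pos: [418.0, 116.9, 150.2]
orientation: [-3.14, -0.0, 1.775]
ft_force: [1.3, -0.6, 0.5]
gripper_width: 85.7
t 14.67 ee [418.  116.9 150.2] rpy [-3.1399e+00 -3.0000e-04  1.7747e+00] F [ 1.3 -0.6  0.5] w 85.7
```

View pics/w11.png

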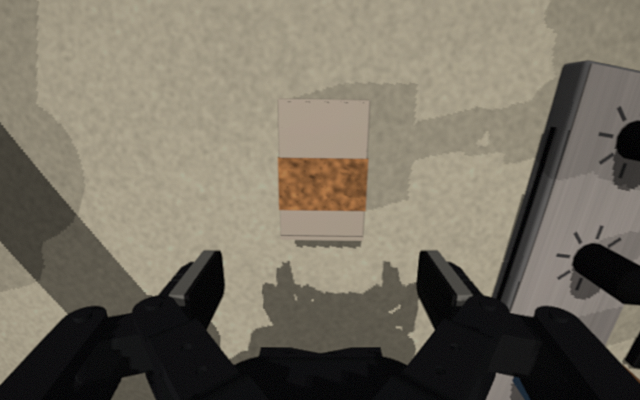

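```bash
python3 - <<'E'
from h import *
s=manip.get_state();f=vision.grab_frame("wrist")
b=onz(f,[[280.5,236],[364,236]],58);r=onz(f,[[278.5,99.5],[369,100]],58);b=b.mean(0);r=r.mean(0);a=r-b
print(b,r,np.linalg.norm(a),np.degrees(np.arctan2(a[1],a[0])),np.degrees(s["orientation"][2]))
t=b+a/np.linalg.norm(a)*21; toolmove(s,[t[0],t[1],30])
E
```

```text
[425.24517153  97.12013501  58.        ] [407.34806913 187.54076852  58.        ] 92.17481889783132 101.19593584504159 101.66359841637869
tool mm [  0.9   2.  120.7] shares [0.0012 0.0026 0.1609] maxrows 3
```

```bash
python3 -m jog '[[[0.0003,0.0006,0.032,0,-1],[0.0003,0.0006,0.032,0,-1],[0.0003,0.0006,0.032,0,-1],[0.0003,0.0006,0.032,0,-1],[0,0,0.032,0,-1],[0,0,0,0,-1],[0,0,0,0,1],[0,0,0,0,1],[0,0,0,0,1],[0,0,0,0,1]]]' 20
python3 -m jog '[[[0,0,0,0,1],[0,0,0,0,1],[0,0,0,0,1],[0,0,-0.04,0,1],[0,0,-0.04,0,1],[0,0,-0.04,0,1],[0,0,-0.04,0.0571,1],[0,0,-0.03,0.0571,1],[0,0,-0.03,0.0571,1],[0,0,0,0.0571,1]]]' 20
python3 -m jog '[[[0,0,0,0.0571,1],[0,0,0,0.0571,1],[0,0,0,0.0571,1],[0,0,0,0.0571,1],[0,0,0,0.0571,1],[0,0,0,0.0571,1],[0,0,0,0.0571,1],[0,0,0,0.0571,1],[0,0,0,0.0571,1],[0,0,0,0.0571,1]]]' 20
python3 -m jog '[[[0,0,0,0.0571,1],[0,0,0,0,1],[0,0,0,0,1]]]' 20
python3 - <<'E'
from h import *
s=st(); toolmove(s,[525,101,195],np.radians(3.8))
E
```

```text
time_s: 15.6
ee_pos: [421.7, 117.6, 31.9]
orientation: [3.139, 0.001, 1.776]
ft_force: [1.6, -1.8, 5.7]
gripper_width: 58.0
time_s: 16.43
ee_pos: [422.0, 117.8, 200.1]
orientation: [3.134, -0.002, 1.314]
ft_force: [1.3, 0.8, -1.2]
gripper_width: 57.9
time_s: 17.27
ee_pos: [420.5, 117.7, 196.1]
orientation: [3.142, -0.001, 0.172]
ft_force: [-0.5, -0.6, -1.1]
gripper_width: 57.9
time_s: 17.52
ee_pos: [420.6, 117.7, 196.0]
orientation: [3.142, -0.0, 0.067]
ft_force: [0.2, -0.0, -1.9]
gripper_width: 57.6
t 17.52 ee [420.6 117.7 196. ] rpy [ 3.1416e+00 -5.0000e-04  6.6600e-02] F [ 0.2 -0.  -1.9] w 57.6
tool mm [103.1  23.6   1.1] shares [0.1374 0.0315 0.0014] maxrows 3
turn world -0.0003 tool-z share 0.0001 rows 1
```

```bash
python3 -m jog '[[[0.0344,0.0079,0,0,1],[0.0344,0.0079,0,0,1],[0.0344,0.0079,0,0,1],[0.0344,0.0079,0,0,1],[0,0,0,0,1],[0,0,0,0,1]]]' 20
python3 - <<'E'
from h import *
s=st()
f=vision.grab_frame("wrist"); cv2.imwrite("pics/w12.png",f["frame"])
print(proj(f,[[648.5,109.3,30],[648.5,109.3,90],[641.9,209.1,90]]).round())
E
```

```text
time_s: 18.02
ee_pos: [525.7, 100.3, 195.2]
orientation: [-3.141, 0.001, 0.066]
ft_force: [-0.2, 0.1, -1.7]
gripper_width: 58.1
t 18.02 ee [525.7 100.3 195.2] rpy [-3.1415e+00  6.0000e-04  6.5600e-02] F [-0.2  0.1 -1.7] w 58.1
[[320.  34.]
 [319.  16.]
 [162.  18.]]
```

View pics/w12.png

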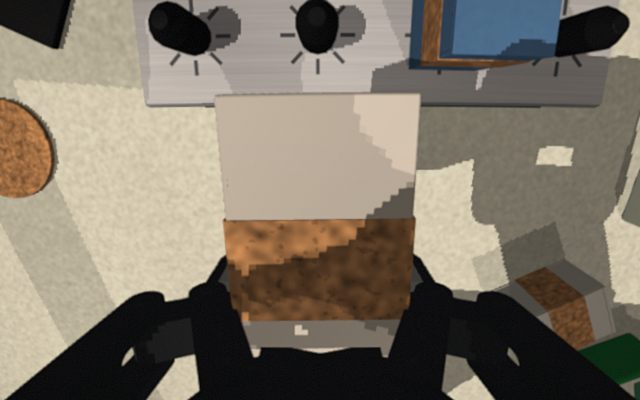

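Peg(+50) top appears at (318,15) as predicted and the cup is centred, so I'll repeat the same roll.

```bash
python3 -m jog '[[[0,0,0.0337,0,1],[0,0,0.0337,0,1],[0,0,0.0337,0,1],[0,0,0.0337,0,1],[0.02,0,0,0,1],[0.02,0,0,0,1],[0,0,0,0,1],[0,0,0,0,1]]]' 20
python3 -m jog '[[[0.012,0,0,0,1],[0.0045,0,-0.0081,0,1],[0.0045,0,-0.0081,0,1],[0.0045,0,-0.0081,0,1],[0.0064,0,-0.0067,0,1],[0.0064,0,-0.0067,0,1],[0.0064,0,-0.0067,0,1],[0,0,0,0,1]]]' 20
python3 - <<'E'
from h import *
s=st(); g=vision.grab_frame("scene"); crop(g,270,180,390,275,6,"s13.png")
E
```

```text
time_s: 18.73
ee_pos: [554.5, 102.7, 94.7]
orientation: [-3.142, 0.0, 0.065]
ft_force: [-1.6, 0.1, -0.6]
gripper_width: 57.6
time_s: 19.4
ee_pos: [589.6, 104.6, 129.0]
orientation: [3.142, -0.002, 0.063]
ft_force: [-3.2, 0.6, 0.6]
gripper_width: 57.9
t 19.4 ee [589.6 104.6 129. ] rpy [ 3.1416e+00 -1.9000e-03  6.3300e-02] F [-3.2  0.6  0.6] w 57.9
```

View pics/s13.png

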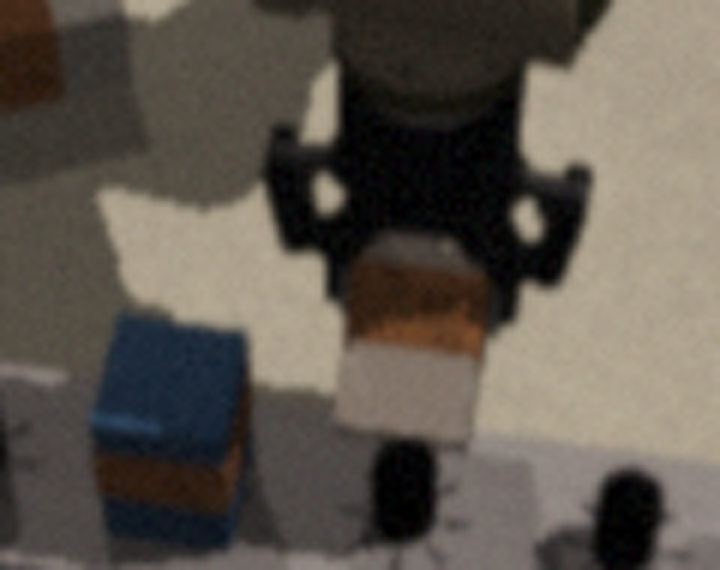

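Rotating well. Continuing with the rest of the roll.

```bash
python3 -m jog '[[[0.0079,0,-0.0048,0,1],[0.0079,0,-0.0048,0,1],[0.0079,0,-0.0048,0,1],[0.0088,0,-0.0026,0,1],[0.0088,0,-0.0026,0,1],[0.0088,0,-0.0026,0,1],[0,0,0,0,1]]]' 20
python3 -m jog '[[[0.0092,0,0,0,1],[0.0092,0,0,0,1],[0.0092,0,0,0,1],[0.0089,0,0.0022,0,1],[0.0089,0,0.0022,0,1],[0.0089,0,0.0022,0,1],[0,0,0,0,1]]]' 20
python3 - <<'E'
from h import *
s=st(); g=vision.grab_frame("scene"); crop(g,270,180,390,275,6,"s14.png")
E
```

```text
time_s: 20.03
ee_pos: [627.2, 106.9, 144.6]
orientation: [-3.142, -0.001, 0.063]
ft_force: [-1.2, -0.0, -0.8]
gripper_width: 57.8
time_s: 20.62
ee_pos: [667.6, 109.4, 139.4]
orientation: [3.141, -0.001, 0.063]
ft_force: [-2.0, 0.3, -1.6]
gripper_width: 57.7
t 20.62 ee [667.6 109.4 139.4] rpy [ 3.1415e+00 -1.0000e-03  6.3100e-02] F [-2.   0.3 -1.6] w 57.7
```

View pics/s14.png

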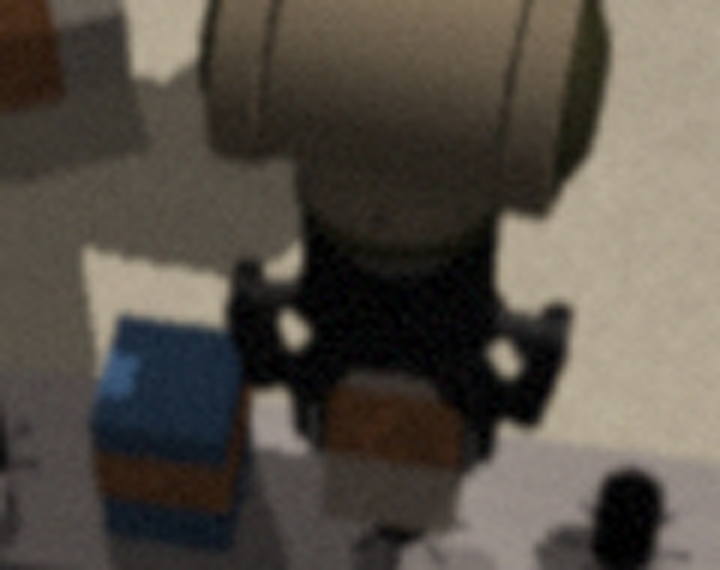

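```bash
python3 -m jog '[[[0,0,0.009,0,1],[-0.004,0,0.009,0,1],[-0.006,0,0.009,0,1],[-0.006,0,0.009,0,1],[0,0,0.004,0,1],[0,0,0.003,0,1],[0,0,0,0,1],[0,0,0,0,1]]]' 20
python3 -m jog '[[[0,0,0.002,0,1],[0,0,0.002,0,1],[0,0,0,0,1]]]' 20
```

```text
time_s: 21.33
ee_pos: [654.9, 108.7, 107.3]
orientation: [3.142, -0.0, 0.063]
ft_force: [0.4, -0.4, -2.2]
gripper_width: 57.4
time_s: 21.58
ee_pos: [655.4, 108.7, 104.5]
orientation: [3.141, -0.002, 0.063]
ft_force: [2.4, -0.2, 0.3]
gripper_width: 57.7
```

```bash
python3 -m jog '[[[0,0,0.002,0,1],[0,0,0.002,0,1],[0,0,0,0,1]]]' 20
python3 -m jog '[[[0,0,0,0,-1],[0,0,0,0,-1],[0,0,0,0,-1],[0,0,0,0,-1],[0,0,-0.03,0,-1],[0,0,-0.05,0,-1],[0,0,-0.05,0,-1],[0,0,-0.05,0,-1],[0,0,0,0,-1]]]' 20
python3 - <<'E'
from h import *
s=st(); g=vision.grab_frame("scene"); crop(g,230,130,430,300,3.5,"s15.png")
f=vision.grab_frame("wrist"); cv2.imwrite("pics/w15.png",f["frame"])
E
```

```text
time_s: 21.83
ee_pos: [655.9, 108.8, 103.7]
orientation: [3.141, -0.004, 0.063]
ft_force: [2.4, -0.3, 11.9]
gripper_width: 57.7
time_s: 22.58
ee_pos: [656.6, 108.8, 244.6]
orientation: [3.141, -0.013, 0.063]
ft_force: [0.4, 0.4, 1.6]
gripper_width: 84.9
t 22.58 ee [656.6 108.8 244.6] rpy [ 3.1406 -0.0131  0.0634] F [0.4 0.4 1.6] w 84.9
```

View pics/s15.png

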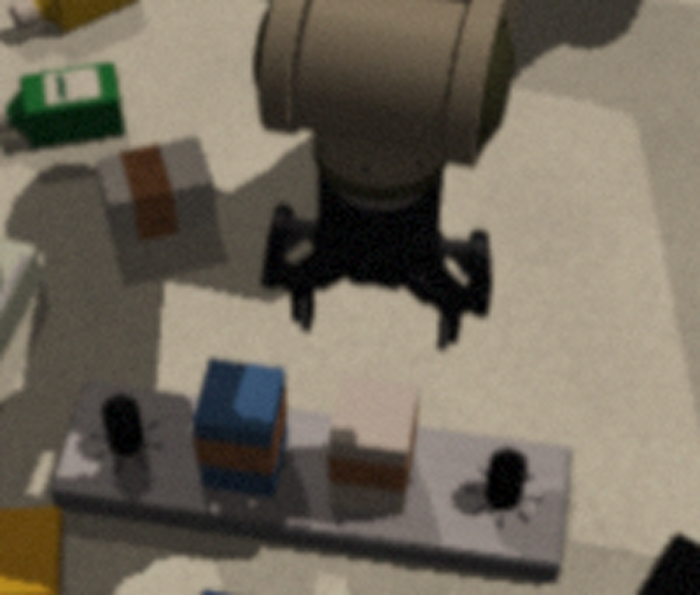

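View pics/w15.png

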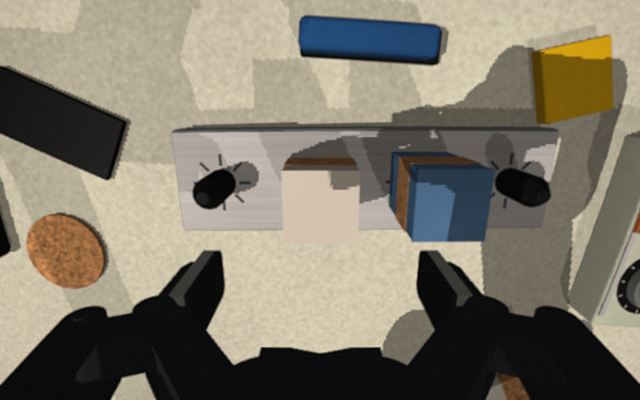

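Two cups are placed. The third (off-white) goes to peg(-150).

```bash
python3 -m jog '[[[-0.03,0,0,-0.0587,-1],[0,0,0,-0.0587,-1],[0,0,0,-0.0587,-1],[0,0,0,-0.0587,-1],[0,0,0,-0.0587,-1],[0,0,0,-0.0587,-1],[0,0,0,-0.0587,-1],[0,0,0,-0.0587,-1],[0,0,0,-0.0587,-1],[0,0,0,-0.0587,-1]]]' 20
python3 -m jog '[[[0,0,0,-0.0587,-1],[0,0,0,-0.0587,-1],[0,0,0,-0.0587,-1],[0,0,0,-0.0587,-1],[0,0,0,-0.0587,-1],[0,0,0,-0.0587,-1],[0,0,0,-0.0587,-1],[0,0,0,0,-1]]]' 20
python3 - <<'E'
from h import *
s=st(); toolmove(s,[415,-160,190],np.radians(118))
E
```

```text
time_s: 23.52
ee_pos: [631.8, 107.3, 234.1]
orientation: [-3.138, 0.001, 1.243]
ft_force: [-0.1, -0.4, 0.0]
gripper_width: 85.5
time_s: 24.18
ee_pos: [631.8, 107.3, 234.3]
orientation: [-3.138, -0.002, 2.063]
ft_force: [0.4, 0.0, -0.2]
gripper_width: 85.9
t 24.18 ee [631.8 107.3 234.3] rpy [-3.1384e+00 -1.7000e-03  2.0631e+00] F [ 0.4  0.  -0.2] w 85.9
tool mm [-133.1 -317.3   45.1] shares [-0.1775 -0.423   0.0601] maxrows 9
turn world -0.0036 tool-z share 0.0018 rows 1
```

```bash
python3 -m jog '[[[-0.0197,-0.047,0.0067,0,-1],[-0.0197,-0.047,0.0067,0,-1],[-0.0197,-0.047,0.0067,0,-1],[-0.0197,-0.047,0.0067,0,-1],[-0.0197,-0.047,0.0067,0,-1],[-0.0197,-0.047,0.0067,0,-1],[-0.0197,-0.047,0.0067,0,-1],[-0.0197,-0.047,0.0067,0,-1],[-0.0197,-0.047,0.0067,0,-1],[0,0,0,0,-1]]]' 20
python3 -m jog '[[[0,0,0,0,-1],[0,0,0,0,-1]]]'
python3 - <<'E'
from h import *
s=st(); f=vision.grab_frame("wrist"); cv2.imwrite("pics/w16.png",f["frame"])
E
```

```text
time_s: 25.02
ee_pos: [410.9, -162.2, 189.5]
orientation: [-3.139, -0.003, 2.049]
ft_force: [1.8, 0.3, -0.0]
gripper_width: 85.5
time_s: 25.18
ee_pos: [414.5, -158.7, 190.6]
orientation: [-3.141, -0.001, 2.056]
ft_force: [-0.2, 0.1, -0.2]
gripper_width: 85.2
t 25.18 ee [ 414.5 -158.7  190.6] rpy [-3.1414e+00 -1.1000e-03  2.0562e+00] F [-0.2  0.1 -0.2] w 85.2
```

View pics/w16.png

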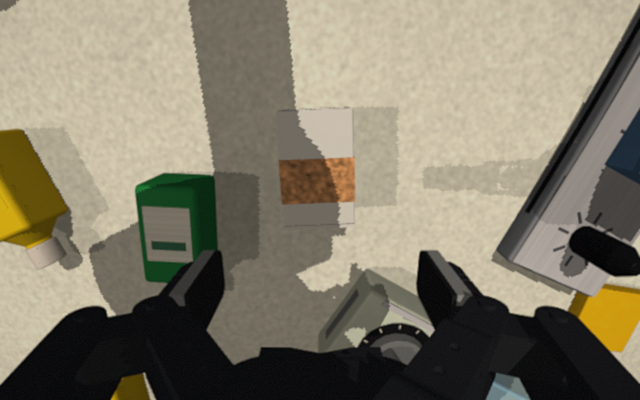

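```bash
python3 - <<'E'
from h import *
s=manip.get_state();f=vision.grab_frame("wrist")
b=onz(f,[[282.5,226],[355,224.5]],58);r=onz(f,[[278.5,109],[354,108]],58);print(b,r);b=b.mean(0);r=r.mean(0);a=r-b
print(b,r,np.linalg.norm(a),np.degrees(np.arctan2(a[1],a[0])),np.degrees(s["orientation"][2]))
t=b+a/np.linalg.norm(a)*21; toolmove(s,[t[0],t[1],31],np.arctan2(a[1],a[0]))
E
```

```text
[[ 400.92447622 -197.64288201   58.        ]
 [ 453.24916252 -168.41691246   58.        ]] [[ 356.908934   -114.87296224   58.        ]
 [ 406.59798272  -87.7189481    58.        ]]
[ 427.08681937 -183.02989724   58.        ] [ 381.75345836 -101.29595517   58.        ] 93.46416910866802 119.0147429313727 117.91476666141293
tool mm [ -6.7  -1.1 159.8] shares [-0.009  -0.0015  0.213 ] maxrows 4
turn world 0.0192 tool-z share -0.0096 rows 1
```

```bash
python3 -m jog '[[[-0.0045,-0.0007,0.0355,-0.0096,-1],[-0.0045,-0.0007,0.0355,0,-1],[0,0,0.0355,0,-1],[0,0,0.0355,0,-1],[0,0,0.0355,0,-1],[0,0,0.0355,0,-1],[0,0,0,0,-1],[0,0,0,0,-1],[0,0,0,0,1],[0,0,0,0,1]]]' 20
python3 -m jog '[[[0,0,0,0,1],[0,0,0,0,1],[0,0,0,0,1],[0,0,0,0,1],[0,0,-0.04,0,1],[0,0,-0.04,0,1],[0,0,-0.04,0,1],[0,0,-0.04,0.05,1],[0,0,-0.03,0.059,1],[0,0,-0.03,0.059,1]]]' 20
python3 -m jog '[[[0,0,0,0.059,1],[0,0,0,0.059,1],[0,0,0,0.059,1],[0,0,0,0.059,1],[0,0,0,0.059,1],[0,0,0,0.059,1],[0,0,0,0.059,1],[0,0,0,0.059,1],[0,0,0,0.059,1],[0,0,0,0.059,1]]]' 20
python3 -m jog '[[[0,0,0,0.059,1],[0,0,0,0.059,1],[0,0,0,0.059,1],[0,0,0,0.059,1],[0,0,0,0,1],[0,0,0,0,1]]]' 20
python3 - <<'E'
from h import *
s=st(); toolmove(s,[537.5,-98.6,195],np.radians(3.8))
E
```

```text
time_s: 26.12
ee_pos: [417.7, -165.5, 32.7]
orientation: [3.14, 0.003, 2.079]
ft_force: [-0.7, -0.4, -0.7]
gripper_width: 64.0
time_s: 26.95
ee_pos: [416.7, -165.1, 199.0]
orientation: [3.14, 0.002, 1.737]
ft_force: [0.7, 1.0, -1.5]
gripper_width: 57.5
time_s: 27.78
ee_pos: [416.7, -165.1, 197.4]
orientation: [3.14, -0.001, 0.556]
ft_force: [0.1, 0.9, -1.7]
gripper_width: 57.9
time_s: 28.28
ee_pos: [416.7, -165.2, 197.0]
orientation: [3.141, -0.001, 0.094]
ft_force: [-0.3, 0.1, -1.8]
gripper_width: 57.8
t 28.28 ee [ 416.7 -165.2  197. ] rpy [ 3.1408e+00 -8.0000e-04  9.3700e-02] F [-0.3  0.1 -1.8] w 57.8
tool mm [126.5 -55.    2.1] shares [ 0.1686 -0.0734  0.0028] maxrows 4
turn world -0.0274 tool-z share 0.0137 rows 1
```

```bash
python3 -m jog '[[[0,0,0,0.0137,1],[0.0425,-0.0172,0,0,1],[0.0425,-0.0172,0,0,1],[0.0425,-0.0172,0,0,1],[0.0425,-0.0172,0,0,1],[0,0,0,0,1],[0,0,0,0,1]]]' 20
python3 - <<'E'
from h import *
s=st()
f=vision.grab_frame("wrist"); cv2.imwrite("pics/w17.png",f["frame"])
print(proj(f,[[661.7,-90.3,30],[661.7,-90.3,90]]).round()); toolmove(s,[661.7,-90.3,95])
E
```

```text
time_s: 28.87
ee_pos: [541.5, -105.0, 196.1]
orientation: [-3.142, 0.0, 0.068]
ft_force: [-0.2, -0.1, -1.7]
gripper_width: 58.3
t 28.87 ee [ 541.5 -105.   196.1] rpy [-3.1416e+00  2.0000e-04  6.8100e-02] F [-0.2 -0.1 -1.7] w 58.3
[[313.  38.]
 [311.  20.]]
tool mm [120.9  -6.5 101.1] shares [ 0.1612 -0.0086  0.1348] maxrows 4
```

View pics/w17.png

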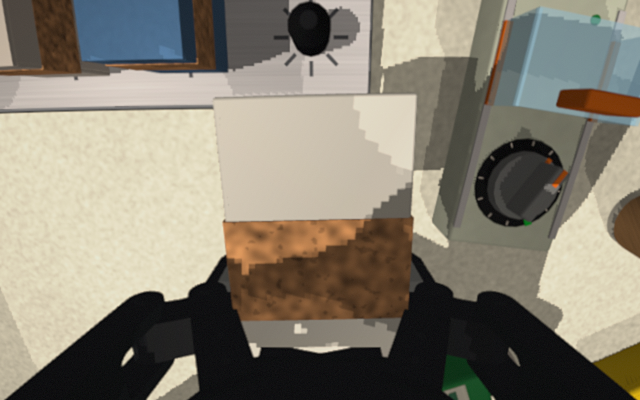

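```bash
python3 -m jog '[[[0,-0.0017,0.0337,0,1],[0,-0.0017,0.0337,0,1],[0,-0.0017,0.0337,0,1],[0,-0.0017,0.0337,0,1],[0.0187,0,0,0,1],[0.0187,0,0,0,1],[0,0,0,0,1],[0,0,0,0,1]]]' 20
python3 -m jog '[[[0.012,0,0,0,1],[0.0045,0,-0.0081,0,1],[0.0045,0,-0.0081,0,1],[0.0045,0,-0.0081,0,1],[0.0064,0,-0.0067,0,1],[0.0064,0,-0.0067,0,1],[0.0064,0,-0.0067,0,1],[0,0,0,0,1]]]' 20
python3 - <<'E'
from h import *
s=st(); g=vision.grab_frame("scene"); crop(g,220,170,340,265,6,"s18.png")
E
```

```text
time_s: 29.58
ee_pos: [567.9, -99.5, 95.5]
orientation: [3.141, 0.0, 0.063]
ft_force: [-0.1, -0.8, -1.8]
gripper_width: 57.7
time_s: 30.25
ee_pos: [603.0, -97.0, 129.7]
orientation: [3.141, -0.002, 0.063]
ft_force: [-2.8, -0.2, 1.2]
gripper_width: 57.9
t 30.25 ee [603.  -97.  129.7] rpy [ 3.1407e+00 -1.8000e-03  6.3100e-02] F [-2.8 -0.2  1.2] w 57.9
```

View pics/s18.png

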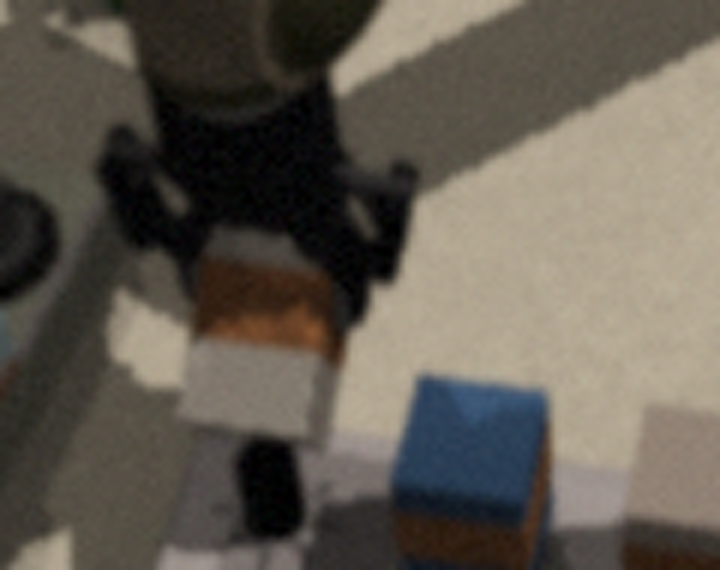

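```bash
python3 -m jog '[[[0.0079,0,-0.0048,0,1],[0.0079,0,-0.0048,0,1],[0.0079,0,-0.0048,0,1],[0.0088,0,-0.0026,0,1],[0.0088,0,-0.0026,0,1],[0.0088,0,-0.0026,0,1],[0,0,0,0,1]]]' 20
python3 -m jog '[[[0.0092,0,0,0,1],[0.0092,0,0,0,1],[0.0092,0,0,0,1],[0.0089,0,0.0022,0,1],[0.0089,0,0.0022,0,1],[0.0089,0,0.0022,0,1],[0,0,0,0,1]]]' 20
python3 - <<'E'
from h import *
s=st(); g=vision.grab_frame("scene"); crop(g,220,170,340,265,6,"s19.png")
E
```

```text
time_s: 30.88
ee_pos: [640.6, -94.4, 145.4]
orientation: [3.141, -0.001, 0.063]
ft_force: [-2.2, 1.0, -1.1]
gripper_width: 58.0
time_s: 31.47
ee_pos: [680.9, -92.0, 139.5]
orientation: [-3.141, 0.0, 0.063]
ft_force: [-2.6, -1.0, -0.9]
gripper_width: 57.7
t 31.47 ee [680.9 -92.  139.5] rpy [-3.1415e+00  1.0000e-04  6.2900e-02] F [-2.6 -1.  -0.9] w 57.7
```

View pics/s19.png

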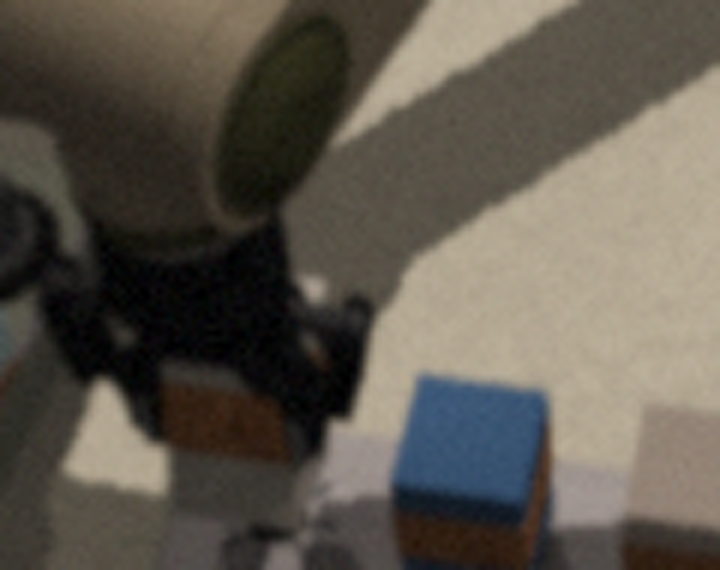

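```bash
python3 -m jog '[[[0,0,0.009,0,1],[-0.004,0,0.009,0,1],[-0.006,0,0.009,0,1],[-0.006,0,0.009,0,1],[0,0,0.004,0,1],[0,0,0.003,0,1],[0,0,0,0,1],[0,0,0,0,1]]]' 20
python3 -m jog '[[[0,0,0.002,0,1],[0,0,0.002,0,1],[0,0,0,0,1]]]' 20
python3 -m jog '[[[0,0,0.0015,0,1],[0,0,0.0015,0,1],[0,0,0,0,1]]]' 20
```

```text
time_s: 32.18
ee_pos: [668.3, -92.8, 108.0]
orientation: [3.142, -0.0, 0.063]
ft_force: [0.2, -0.3, -1.3]
gripper_width: 57.9
time_s: 32.43
ee_pos: [668.8, -92.8, 105.3]
orientation: [3.141, -0.002, 0.063]
ft_force: [3.5, -0.5, 0.1]
gripper_width: 57.5
time_s: 32.68
ee_pos: [669.1, -92.8, 104.9]
orientation: [3.14, -0.004, 0.063]
ft_force: [1.3, 1.2, 9.6]
gripper_width: 57.8
```

```bash
python3 -m jog '[[[0,0,0.001,0,1],[0,0,0,0,-1],[0,0,0,0,-1],[0,0,0,0,-1],[0,0,0,0,-1],[0,0,-0.03,0,-1],[0,0,-0.05,0,-1],[0,0,-0.05,0,-1],[0,0,-0.05,0,-1],[0,0,0,0,-1]]]' 20
python3 - <<'E'
from h import *
s=st(); g=vision.grab_frame("scene"); crop(g,130,100,400,300,2.9,"s20.png")
f=vision.grab_frame("wrist"); cv2.imwrite("pics/w20.png",f["frame"])
E
```

```text
time_s: 33.52
ee_pos: [669.8, -93.2, 245.3]
orientation: [3.137, -0.012, 0.063]
ft_force: [0.2, 0.4, 0.5]
gripper_width: 85.1
t 33.52 ee [669.8 -93.2 245.3] rpy [ 3.1367 -0.0122  0.063 ] F [0.2 0.4 0.5] w 85.1
```

View pics/s20.png

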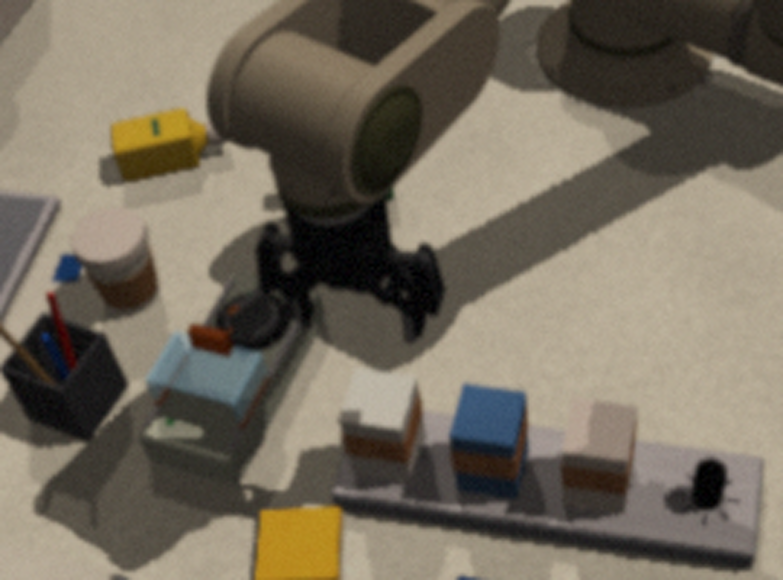

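View pics/w20.png

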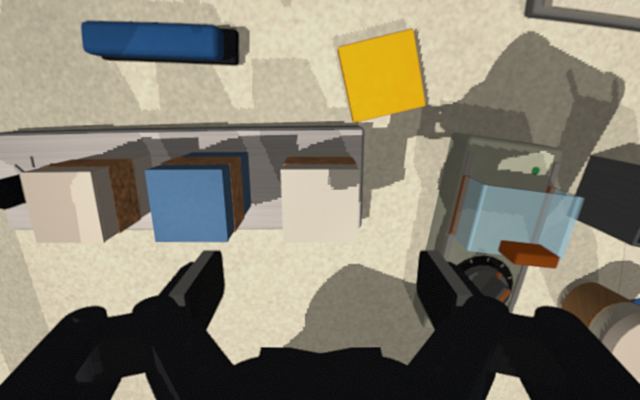

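All three cups stand inverted on pegs. Now the bottle: I'll turn the tool along its axis, reading the closure-to-width mapping on the way.

```bash
python3 -m jog '[[[-0.03,0,0,-0.0582,0],[0,0,0,-0.0582,0],[0,0,0,-0.0582,0],[0,0,0,-0.0582,0],[0,0,0,-0.0582,0],[0,0,0,-0.0582,0],[0,0,0,-0.0582,0],[0,0,0,-0.0582,0],[0,0,0,-0.0582,0],[0,0,0,-0.0582,0]]]' 20
python3 -m jog '[[[0,0,0,-0.0582,-0.4],[0,0,0,-0.0582,-0.4],[0,0,0,-0.0582,-0.4],[0,0,0,-0.0582,-0.4],[0,0,0,-0.0582,-0.4],[0,0,0,-0.0582,-0.4],[0,0,0,-0.0582,-0.4],[0,0,0,0,-0.4]]]' 20
python3 - <<'E'
from h import *
s=st(); toolmove(s,[345,-275,220],np.radians(117))
f=vision.grab_frame("top"); crop(f,130,130,450,260,2.5,"top21.png")
hsv=cv2.cvtColor(f["frame"],cv2.COLOR_BGR2HSV)
m=cv2.inRange(hsv,(45,80,30),(85,255,255)); n,l,stt,c=cv2.connectedComponentsWithStats(m)
for i in range(1,n):
  if stt[i,4]>80: print(stt[i],c[i],onz(f,[c[i]],54))
m=cv2.inRange(hsv,(5,60,60),(20,255,255)); n,l,stt,c=cv2.connectedComponentsWithStats(m)
for i in range(1,n):
  if stt[i,4]>150: print("cork",stt[i],c[i],onz(f,[c[i]],6))
E
```

```text
time_s: 34.45
ee_pos: [645.2, -94.1, 234.8]
orientation: [-3.138, 0.0, 1.232]
ft_force: [-0.1, -0.4, -0.6]
gripper_width: 42.2
time_s: 35.12
ee_pos: [645.2, -94.1, 234.9]
orientation: [-3.139, -0.003, 2.046]
ft_force: [-0.1, 0.4, -0.7]
gripper_width: 60.1
t 35.12 ee [645.2 -94.1 234.9] rpy [-3.1389e+00 -2.7000e-03  2.0456e+00] F [-0.1  0.4 -0.7] w 60.1
tool mm [ -23.7 -349.7   15.8] shares [-0.0316 -0.4662  0.021 ] maxrows 9
turn world -0.0036 tool-z share 0.0018 rows 1
[395 229  37  28 320] [413.990625 240.9125  ] [[ 323.50234332 -256.69189169   54.        ]]
cork [ 303   56  103  167 6779] [350.96666175 146.37380145] [[609.46551372 -87.00209817   6.        ]]
cork [169 159  34  33 881] [185.29398411 175.05107832] [[534.06300089 414.23482244   6.        ]]
cork [ 208  198  154  172 9203] [273.94632185 266.4236662 ] [[256.02057617 150.25624096   6.        ]]
cork [347 323  18  31 244] [355.31967213 339.24180328] [[ 38.13457569 -84.85536295   6.        ]]
cork [ 260  331   58   52 1198] [288.47662771 352.57262104] [[  3.50288083 112.05076365   6.        ]]
```

View pics/top21.png

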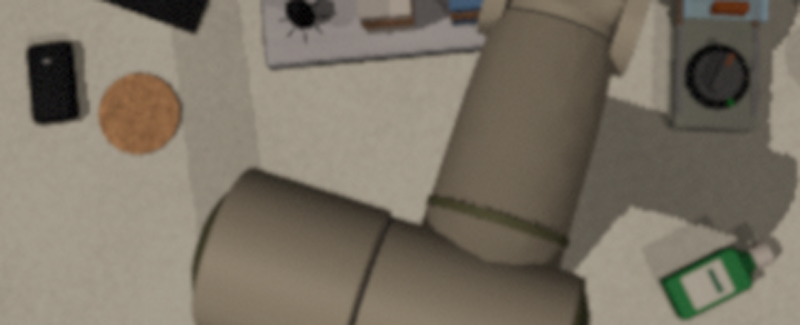

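```bash
python3 -m jog '[[[-0.0035,-0.0466,0.0021,0,-1],[-0.0035,-0.0466,0.0021,0,-1],[-0.0035,-0.0466,0.0021,0,-1],[-0.0035,-0.0466,0.0021,0,-1],[-0.0035,-0.0466,0.0021,0,-1],[-0.0035,-0.0466,0.0021,0,-1],[-0.0035,-0.0466,0.0021,0,-1],[-0.0035,-0.0466,0.0021,0,-1],[-0.0035,-0.0466,0.0021,0,-1],[-0.0035,-0.0466,0.0021,0,-1]]]' 20
python3 -m jog '[[[0,0,0,0,-1],[0,0,0,0,-1],[0,0,0,0,-1]]]'
python3 - <<'E'
from h import *
s=st(); f=vision.grab_frame("wrist"); cv2.imwrite("pics/w22.png",f["frame"])
E
```

```text
time_s: 36.0
ee_pos: [344.4, -276.2, 220.6]
orientation: [-3.141, -0.001, 2.038]
ft_force: [-0.0, -1.8, 0.8]
gripper_width: 85.2
time_s: 36.25
ee_pos: [346.3, -275.9, 220.9]
orientation: [3.141, -0.001, 2.039]
ft_force: [0.1, 0.9, 0.7]
gripper_width: 85.2
t 36.25 ee [ 346.3 -275.9  220.9] rpy [ 3.1414e+00 -7.0000e-04  2.0389e+00] F [0.1 0.9 0.7] w 85.2
```

View pics/w22.png

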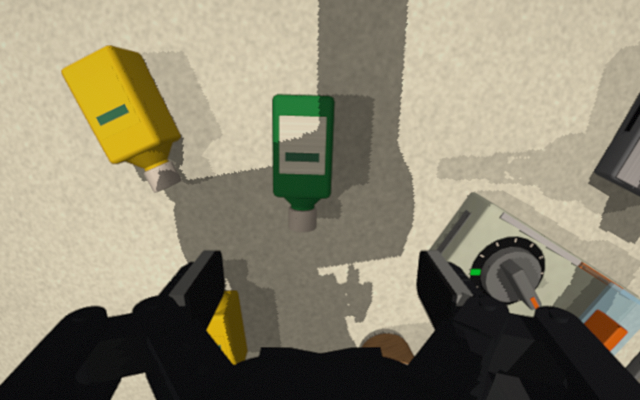

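```bash
python3 - <<'E'
from h import *
s=manip.get_state();f=vision.grab_frame("wrist")
b=onz(f,[[273,97],[334,97],[303.5,95]],54);sh=onz(f,[[273,190],[332,190],[302.5,196]],54);cap=onz(f,[[289,231],[317,231]],41.5)
print(b.round(1),sh.round(1),cap.round(1))
B=(b[0]+b[1])/2;S=(sh[0]+sh[1])/2; C=cap.mean(0)
a=(C-b[2])[:2]; print("len",np.linalg.norm(a),"ang",np.degrees(np.arctan2(-a[1],-a[0])))
a2=(S-B)[:2];print("ang body",np.degrees(np.arctan2(-a2[1],-a2[0])))
u=a/np.linalg.norm(a); t=b[2][:2]+u*87; print(t); toolmove(s,[t[0],t[1],110],np.arctan2(-a[1],-a[0]));
g=onz(f,[[303,95]],54)
E
```

```text
[[ 277.8 -226.9   54. ]
 [ 323.7 -203.6   54. ]
 [ 300.1 -213.8   54. ]] [[ 311.9 -300.7   54. ]
 [ 359.7 -276.5   54. ]
 [ 338.3 -293.7   54. ]] [[ 343.2 -335.4   41.5]
 [ 367.8 -322.9   41.5]]
len 127.93452441539043 ang 115.67254182518354
ang body 115.53808916004579
[ 337.770443   -292.24530862]
tool mm [-10.9 -15.5 111. ] shares [-0.0145 -0.0207  0.1479] maxrows 3
turn world -0.0218 tool-z share 0.0109 rows 1
```

```bash
python3 -m jog '[[[-0.005,-0.007,0.037,0.0109,-1],[-0.005,-0.007,0.037,0,-1],[-0.004,-0.007,0.037,0,-1],[0,0,0.037,0,-1],[0,0,0,0,-1],[0,0,0,0,-1]]]' 20
python3 - <<'E'
from h import *
s=st(); toolmove(s,[337.8,-292.2,30],np.radians(115.6))
f=vision.grab_frame("wrist"); cv2.imwrite("pics/w23.png",f["frame"])
E
```

```text
time_s: 36.85
ee_pos: [337.1, -291.7, 109.9]
orientation: [-3.141, -0.003, 2.021]
ft_force: [-0.7, -0.6, -0.7]
gripper_width: 85.8
t 36.85 ee [ 337.1 -291.7  109.9] rpy [-3.1413e+00 -2.6000e-03  2.0207e+00] F [-0.7 -0.6 -0.7] w 85.8
tool mm [-1.   0.4 79.9] shares [-0.0013  0.0006  0.1065] maxrows 2
turn world -0.0031 tool-z share 0.0016 rows 1
```

View pics/w23.png

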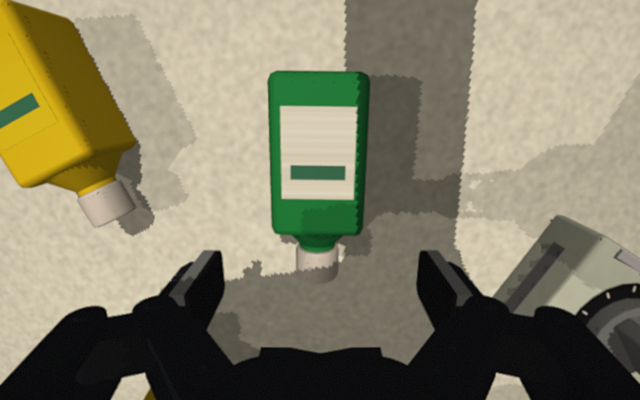

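```bash
python3 -m jog '[[[0,0,0.0266,0,-1],[0,0,0.0266,0,-1],[0,0,0.0266,0,-1],[0,0,0.0266,0,-1],[0,0,0,0,-1],[0,0,0,0,1],[0,0,0,0,1],[0,0,0,0,1],[0,0,0,0,1],[0,0,0,0,1]]]' 20
python3 -m jog '[[[0,0,0,0,1],[0,0,0,0,1],[0,0,0,0,1],[0,0,-0.02,0,1],[0,0,-0.02,0,1],[0,0,-0.03,0,1],[0,0,-0.03,0,1],[0,0,-0.03,0,1],[0,0,0,0,1],[0,0,0,0,1]]]' 20
python3 - <<'E'
from h import *
s=st(); g=vision.grab_frame("scene"); crop(g,180,90,340,210,5,"s24.png")
f=vision.grab_frame("wrist"); cv2.imwrite("pics/w24.png",f["frame"])
E
```

```text
time_s: 37.73
ee_pos: [337.3, -293.2, 32.1]
orientation: [3.141, 0.004, 2.02]
ft_force: [0.9, 1.1, 7.7]
gripper_width: 53.7
time_s: 38.57
ee_pos: [336.9, -292.7, 129.2]
orientation: [3.141, 0.003, 2.02]
ft_force: [0.1, -1.1, -1.3]
gripper_width: 53.7
t 38.57 ee [ 336.9 -292.7  129.2] rpy [3.1411 0.0035 2.0199] F [ 0.1 -1.1 -1.3] w 53.7
```

View pics/s24.png

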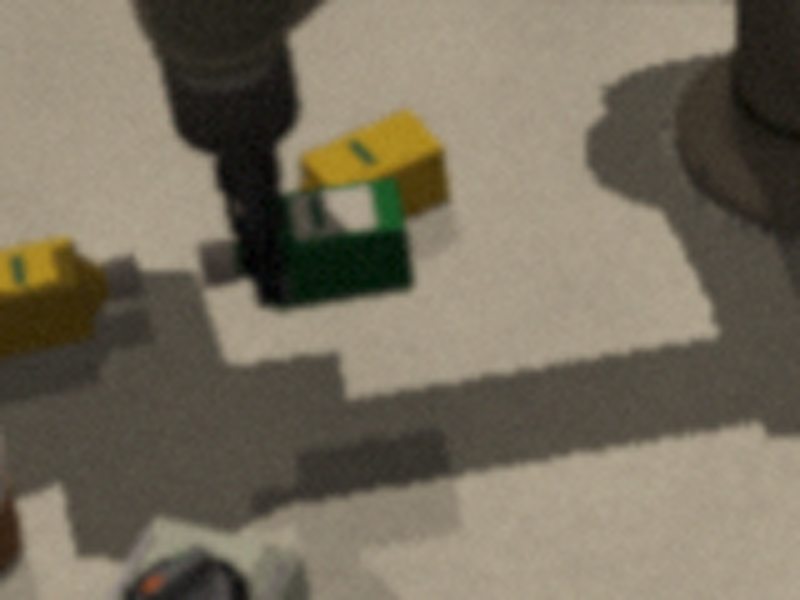

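View pics/w24.png

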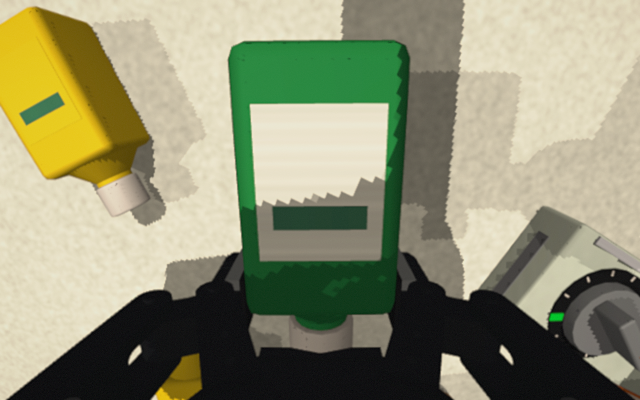

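```bash
python3 -m jog '[[[0,0,-0.03,0.054,1],[0,0,-0.03,0.054,1],[0,0,-0.02,0.054,1],[0,0,0,0.054,1],[0,0,0,0.054,1],[0,0,0,0.054,1],[0,0,0,0.054,1],[0,0,0,0.054,1],[0,0,0,0.054,1],[0,0,0,0,1]]]' 20
python3 - <<'E'
from h import *
s=st(); toolmove(s,[459,284,190],np.radians(60)); print(s["qpos"].round(2))
E
```

```text
time_s: 39.5
ee_pos: [336.4, -292.1, 186.8]
orientation: [-3.139, -0.001, 1.044]
ft_force: [0.5, -0.4, -1.9]
gripper_width: 53.8
t 39.5 ee [ 336.4 -292.1  186.8] rpy [-3.1393e+00 -1.1000e-03  1.0439e+00] F [ 0.5 -0.4 -1.9] w 53.8
tool mm [ 559.6 -183.7   -2.2] shares [ 0.7462 -0.2449 -0.0029] maxrows 15
turn world 0.0033 tool-z share -0.0016 rows 1
[-0.98  0.27  1.68 -0.    1.19 -0.46]
```

```bash
python3 -m jog '[[[0.0415,-0.0136,0,0,1],[0.0415,-0.0136,0,0,1],[0.0415,-0.0136,0,0,1],[0.0415,-0.0136,0,0,1],[0.0415,-0.0136,0,0,1],[0.0415,-0.0136,0,0,1],[0.0415,-0.0136,0,0,1],[0.0415,-0.0136,0,0,1],[0.0415,-0.0136,0,0,1]]]' 20
python3 -m jog '[[[0.0415,-0.0136,0,0,1],[0.0415,-0.0136,0,0,1],[0.0415,-0.0136,0,0,1],[0.0415,-0.0136,0,0,1],[0.0415,-0.0136,0,0,1],[0.0415,-0.0136,0,0,1],[0.0415,-0.0136,0,0,1],[0.0415,-0.0136,0,0,1],[0.0415,-0.0136,0,0,1],[0,0,0,0,1]]]' 20
python3 -m jog '[[[0,0,0,0,1],[0,0,0,0,1]]]'
python3 - <<'E'
from h import *
s=st(); f=vision.grab_frame("wrist"); cv2.imwrite("pics/w25.png",f["frame"])
g=vision.grab_frame("scene");crop(g,340,150,500,270,5,"s25.png")
t=vision.grab_frame("top"); crop(t,130,130,300,260,4,"t25.png")
print(proj(f,[[534,414.2,6]]),f["origin"])
E
```

```text
time_s: 40.25
ee_pos: [396.7, -2.2, 187.3]
orientation: [-3.14, 0.0, 1.051]
ft_force: [0.5, -0.6, -1.7]
gripper_width: 53.7
time_s: 41.08
ee_pos: [457.6, 288.8, 186.6]
orientation: [-3.14, -0.0, 1.055]
ft_force: [-1.3, -0.3, -1.7]
gripper_width: 53.9
time_s: 41.25
ee_pos: [456.9, 284.2, 187.0]
orientation: [-3.14, 0.002, 1.05]
ft_force: [-0.1, -0.0, -1.1]
gripper_width: 53.9
t 41.25 ee [456.9 284.2 187. ] rpy [-3.1403e+00  1.9000e-03  1.0501e+00] F [-0.1 -0.  -1.1] w 53.9
[[323.0777468    1.90178363]] [492.45111795 346.01634508 308.43967091]
```

View pics/w25.png

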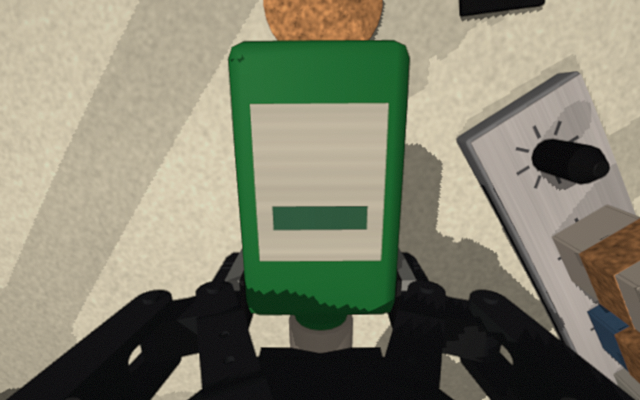

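View pics/s25.png

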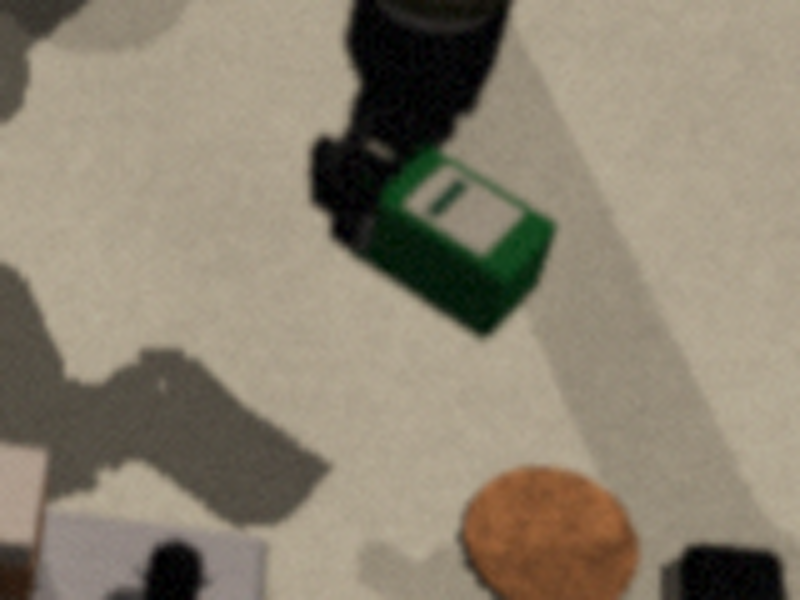

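```bash
python3 -m jog '[[[0,0.003,0.034,0,1],[0,0,0.034,0,1],[0,0,0.034,0,1],[0,0,0.034,0,1],[0,0,0.034,0,1],[0,0,0.034,0,1],[0,0,0,0,1],[0,0,0,0,1]]]' 20
python3 - <<'E'
from h import *
s=st(); g=vision.grab_frame("scene");crop(g,340,180,500,300,5,"s26.png")
E
```

```text
time_s: 42.07
ee_pos: [459.3, 282.8, 34.9]
orientation: [-3.14, 0.001, 1.047]
ft_force: [-0.9, -0.1, -0.6]
gripper_width: 53.7
t 42.07 ee [459.3 282.8  34.9] rpy [-3.1404e+00  1.3000e-03  1.0470e+00] F [-0.9 -0.1 -0.6] w 53.7
```

View pics/s26.png

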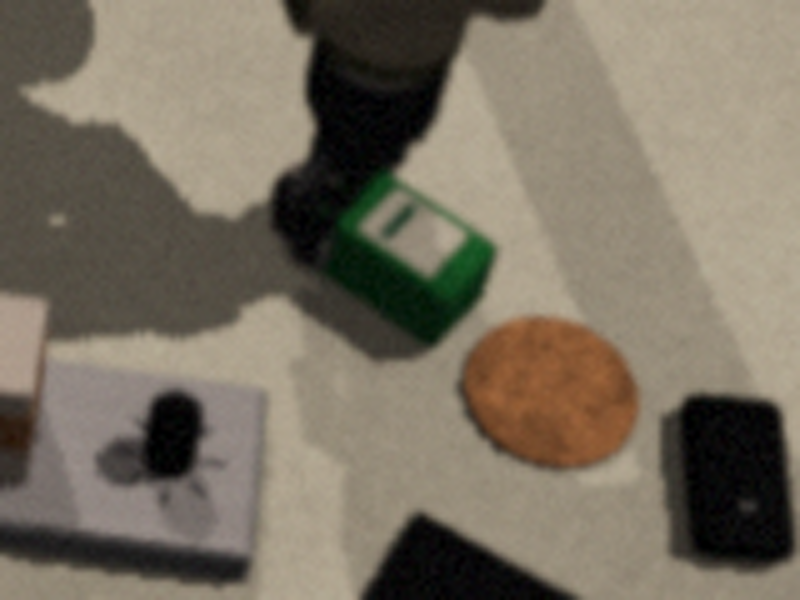

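Now lower slightly and slide the base edge against the coaster rim.

```bash
python3 -m jog '[[[0,0,0.0028,0,1],[0,0,0,0,1]]]' 20
python3 -m jog '[[[0.008,0,0,0,1],[0.008,0,0,0,1],[0.004,0,0,0,1],[0,0,0,0,1]]]' 20
python3 -m jog '[[[0.004,0,0,0,1],[0.004,0,0,0,1],[0,0,0,0,1]]]' 20
```

```text
time_s: 42.28
ee_pos: [459.7, 283.5, 33.9]
orientation: [3.141, -0.001, 1.048]
ft_force: [-1.0, -0.3, -1.6]
gripper_width: 53.9
time_s: 42.62
ee_pos: [466.1, 295.8, 32.9]
orientation: [-3.141, 0.004, 1.048]
ft_force: [-2.7, -6.8, -0.4]
gripper_width: 53.8
time_s: 42.87
ee_pos: [466.8, 298.3, 32.4]
orientation: [-3.138, 0.013, 1.049]
ft_force: [-11.9, -25.3, 9.3]
gripper_width: 53.8
```

```bash
python3 -m jog '[[[0,0,-0.0093,0,1],[0.0038,0,-0.0093,0,1],[0.0038,0,-0.0093,0,1],[0.0061,0,-0.008,0,1],[0.0061,0,-0.008,0,1],[0,0,0,0,1]]]' 20
python3 - <<'E'
from h import *
s=st(); g=vision.grab_frame("scene");crop(g,340,180,500,300,5,"s27.png")
E
```

```text
time_s: 43.37
ee_pos: [478.6, 316.0, 67.3]
orientation: [3.139, -0.004, 1.048]
ft_force: [0.7, -0.7, -2.0]
gripper_width: 53.6
t 43.37 ee [478.6 316.   67.3] rpy [ 3.1392 -0.0036  1.0485] F [ 0.7 -0.7 -2. ] w 53.6
```

View pics/s27.png

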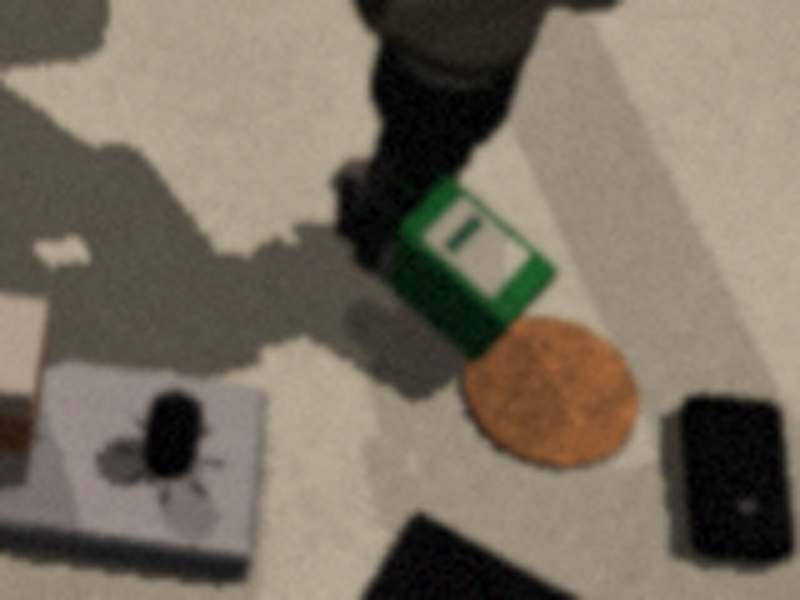

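The bottle turned about 20° but slipped over the coaster's thin edge; wrist force is now zero. The dryer's 30 mm side face beside the free peg is a better stop, so I'll go there.

```bash
python3 -m jog '[[[-0.03,0,-0.04,0,1],[-0.03,0,-0.04,0.0546,1],[0,0,-0.02,0.0546,1],[0,0,0,0.0546,1],[0,0,0,0.0546,1],[0,0,0,0.0546,1],[0,0,0,0.0546,1],[0,0,0,0.0546,1],[0,0,0,0.0546,1],[0,0,0,0.0546,1]]]' 20
python3 -m jog '[[[0,0,0,0,1],[0,0,0,0,1]]]'
python3 - <<'E'
from h import *
s=st(); print(s["qpos"].round(2)); toolmove(s,[475,243,145],np.radians(3.8))
f=vision.grab_frame("wrist"); cv2.imwrite("pics/w28.png",f["frame"])
E
```

```text
time_s: 44.25
ee_pos: [454.6, 275.6, 140.5]
orientation: [-3.142, 0.0, 0.06]
ft_force: [0.4, 0.5, -1.0]
gripper_width: 53.8
time_s: 44.42
ee_pos: [454.7, 275.6, 140.5]
orientation: [-3.142, 0.0, 0.068]
ft_force: [0.6, 0.7, -1.5]
gripper_width: 53.7
t 44.42 ee [454.7 275.6 140.5] rpy [-3.1416e+00  3.0000e-04  6.8300e-02] F [ 0.6  0.7 -1.5] w 53.7
[0.32 0.46 1.52 0.   1.16 1.82]
tool mm [18.  33.9 -4.5] shares [ 0.024   0.0453 -0.0059] maxrows 1
turn world -0.002 tool-z share 0.001 rows 1
```

View pics/w28.png

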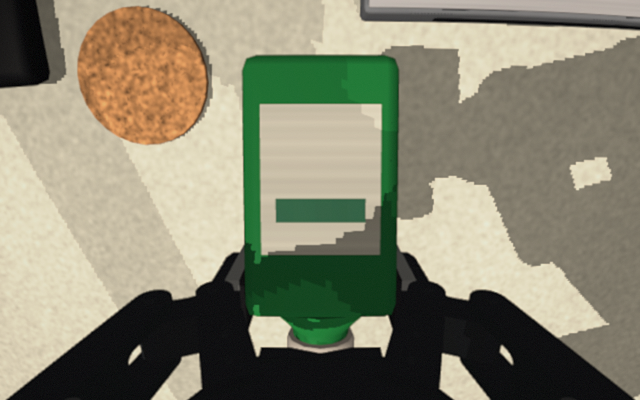

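The base edge now images at 150 px instead of 180, so the tilt is about 13° and the bottle slid roughly 6 mm in the grip. I'll set it flat and regrasp nearer the cap.

```bash
python3 -m jog '[[[0,0,0.035,0,1],[0,0,0.035,0,1],[0,0,0.035,0,1],[0,0,0.01,0,1],[0,0,0.01,0,1],[0,0,0.01,0,1],[0,0,0.004,0,1],[0,0,0,0,1]]]' 20
python3 -m jog '[[[0,0,0,0,-1],[0,0,0,0,-1],[0,0,0,0,-1],[0,0,0,0,-1],[0,0,-0.04,0,-1],[0,0,-0.04,0,-1],[0,0,-0.04,0,-1],[0,0,-0.04,0,-1],[0,0,0,0,-1],[0,0,0,0,-1]]]' 20
python3 - <<'E'
from h import *
s=st()
f=vision.grab_frame("wrist"); cv2.imwrite("pics/w29.png",f["frame"])
E
```

```text
time_s: 45.13
ee_pos: [455.1, 275.8, 37.1]
orientation: [-3.141, -0.001, 0.066]
ft_force: [0.7, 0.1, -3.2]
gripper_width: 53.6
time_s: 45.97
ee_pos: [455.3, 275.8, 158.0]
orientation: [-3.141, -0.004, 0.065]
ft_force: [0.5, -1.3, -0.2]
gripper_width: 85.3
t 45.97 ee [455.3 275.8 158. ] rpy [-3.1406 -0.0036  0.0651] F [ 0.5 -1.3 -0.2] w 85.3
```

View pics/w29.png

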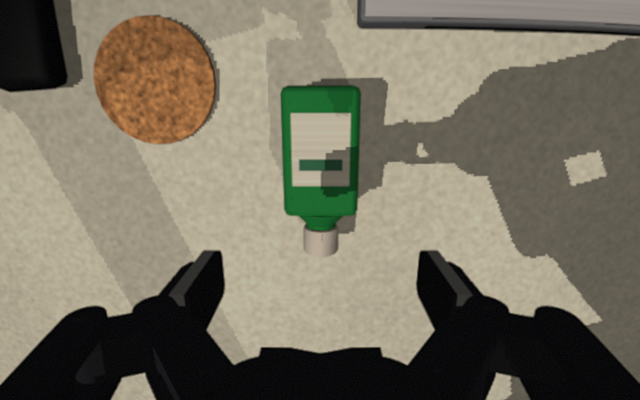

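```bash
python3 - <<'E'
from h import *
s=manip.get_state();f=vision.grab_frame("wrist")
b=onz(f,[[320,86.5]],54)[0]; w=onz(f,[[282,150],[359,150]],54); cap=onz(f,[[321,255]],41.5)[0]; nk=onz(f,[[320,212]],54)[0]
print(b,cap,w,nk,np.linalg.norm((b-cap)[:2]),np.linalg.norm((b-nk)[:2]))
u=(cap-b)[:2];u/=np.linalg.norm(u); print(np.degrees(np.arctan2(-u[1],-u[0])))
t=b[:2]+u*90; toolmove(s,[t[0],t[1],33])
E
```

```text
[534.82693946 281.18857607  54.        ] [408.97805419 272.18823979  41.5       ] [[491.82565912 304.36224779  54.        ]
 [495.26336887 251.93972625  54.        ]] [448.99120105 275.58006715  54.        ] 126.1703133716848 86.01877330756001
4.090658316831285
tool mm [-9.700e+00  1.000e-01  1.235e+02] shares [-0.0129  0.0002  0.1647] maxrows 4
```

```bash
python3 -m jog '[[[-0.006,0,0.033,0,-1],[-0.0055,0,0.033,0,-1],[0,0,0.033,0,-1],[0,0,0.033,0,-1],[0,0,0.033,0,-1],[0,0,0,0,-1],[0,0,0,0,1],[0,0,0,0,1],[0,0,0,0,1],[0,0,0,0,1]]]' 20
python3 -m jog '[[[0,0,0,0,1],[0,0,0,0,1],[0,0,0,0,1],[0,0,-0.02,0,1],[0,0,-0.02,0,1],[0,0,-0.01,0,1],[0,0,0,0,1],[0,0,0,0,1]]]' 20
python3 - <<'E'
from h import *
s=st()
f=vision.grab_frame("wrist"); cv2.imwrite("pics/w30.png",f["frame"])
E
```

```text
time_s: 46.9
ee_pos: [446.7, 275.2, 33.9]
orientation: [-3.141, -0.002, 0.065]
ft_force: [-0.6, -0.1, 3.5]
gripper_width: 54.0
time_s: 47.57
ee_pos: [446.1, 275.0, 70.2]
orientation: [-3.142, -0.0, 0.065]
ft_force: [-1.3, -0.2, -1.7]
gripper_width: 53.9
t 47.57 ee [446.1 275.   70.2] rpy [-3.1415e+00 -4.0000e-04  6.5000e-02] F [-1.3 -0.2 -1.7] w 53.9
```

View pics/w30.png

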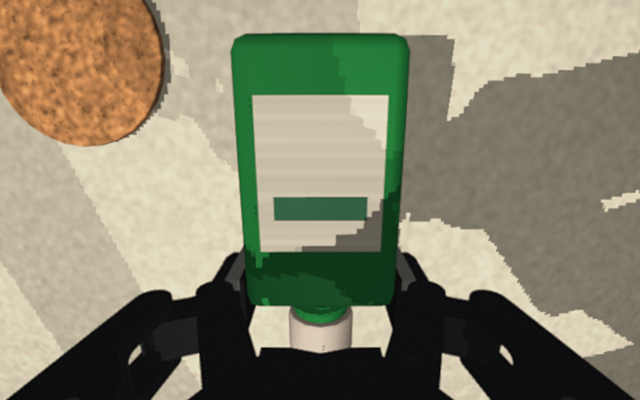

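```bash
python3 - <<'E'
from h import *
s=st(); toolmove(s,[483.5,238.7,54],.0663)
E
```

```text
t 47.62 ee [445.8 274.9  69.8] rpy [3.1414e+00 7.0000e-04 6.5000e-02] F [ 0.5 -0.2 -3. ] w 53.8
tool mm [35.2 38.6 15.8] shares [0.047  0.0514 0.021 ] maxrows 2
turn world 0.0013 tool-z share -0.0007 rows 1
```

```bash
python3 -m jog '[[[0.0157,0.0171,0.007,0,1],[0.0157,0.0171,0.007,0,1],[0.0157,0.0171,0.007,0,1],[0,0,0,0,1],[0,0,0,0,1],[0,0,0,0,1]]]' 20
python3 - <<'E'
from h import *
s=st(); g=vision.grab_frame("scene");crop(g,320,180,480,300,5,"s31.png")
E
```

```text
time_s: 48.12
ee_pos: [483.3, 239.1, 54.0]
orientation: [3.141, 0.001, 0.065]
ft_force: [-0.1, -0.6, -1.7]
gripper_width: 53.8
t 48.12 ee [483.3 239.1  54. ] rpy [3.1415e+00 1.5000e-03 6.4900e-02] F [-0.1 -0.6 -1.7] w 53.8
```

View pics/s31.png

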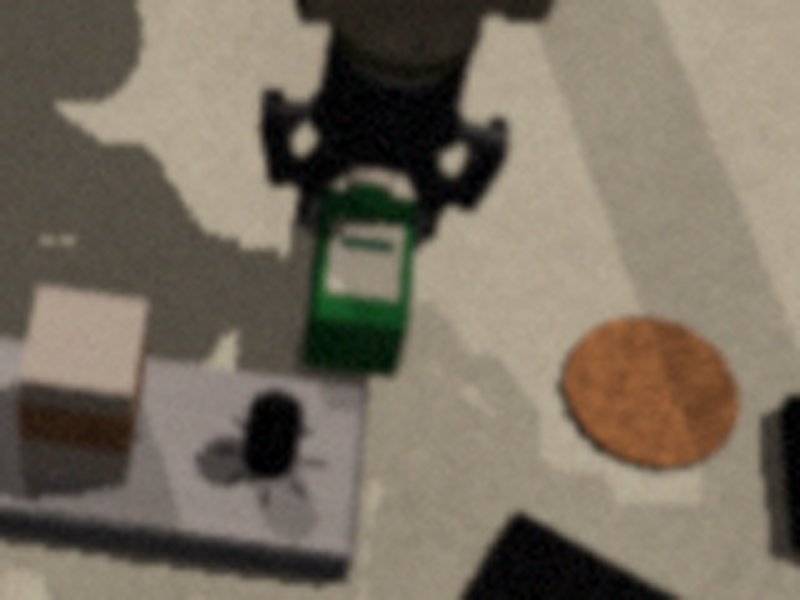

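```bash
python3 -m jog '[[[0.006,0,0,0,1],[0.006,0,0,0,1],[0,0,0,0,1]]]' 20
python3 -m jog '[[[0.004,0,0,0,1],[0,0,0,0,1]]]' 20
python3 -m jog '[[[0.003,0,-0.003,0,1],[0,0,0,0,1]]]' 20
```

```text
time_s: 48.42
ee_pos: [493.2, 239.8, 54.6]
orientation: [-3.142, 0.0, 0.066]
ft_force: [-0.1, -0.3, -0.9]
gripper_width: 54.0
time_s: 48.58
ee_pos: [493.5, 239.8, 54.1]
orientation: [3.141, 0.006, 0.066]
ft_force: [-10.2, -0.2, 2.2]
gripper_width: 54.0
time_s: 48.75
ee_pos: [494.8, 239.8, 56.2]
orientation: [3.141, 0.009, 0.066]
ft_force: [-12.9, -0.7, 3.0]
gripper_width: 54.0
```

```bash
python3 -m jog '[[[0.003,0,-0.006,0,1],[0.003,0,-0.006,0,1]]]' 20
python3 -m jog '[[[0.004,0,-0.008,0,1],[0,0,0,0,1]]]' 20
python3 -m jog '[[[0.004,0,-0.008,0,1],[0,0,0,0,1]]]' 20
python3 - <<'E'
from h import *
f=vision.grab_frame("wrist"); cv2.imwrite("pics/w32.png",f["frame"])
E
```

```text
time_s: 48.92
ee_pos: [500.1, 240.2, 65.0]
orientation: [3.141, 0.007, 0.066]
ft_force: [-6.0, 0.2, -0.4]
gripper_width: 53.7
time_s: 49.08
ee_pos: [504.7, 240.6, 72.3]
orientation: [-3.142, 0.002, 0.065]
ft_force: [-7.0, -0.2, 3.1]
gripper_width: 53.7
time_s: 49.25
ee_pos: [508.3, 240.7, 78.3]
orientation: [-3.142, 0.001, 0.065]
ft_force: [-6.1, -0.2, 2.4]
gripper_width: 54.2
```

View pics/w32.png

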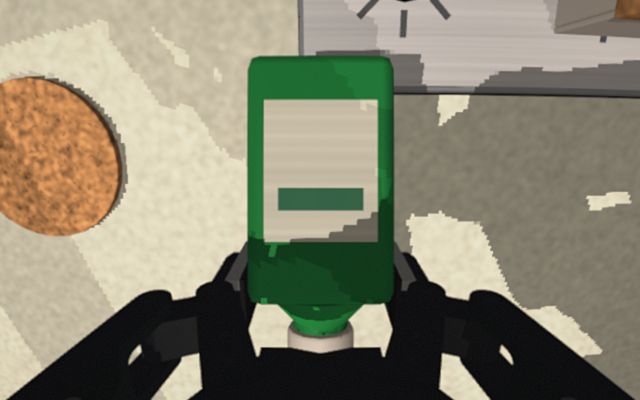

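```bash
python3 -m jog '[[[0.005,0,-0.007,0,1],[0,0,0,0,1]]]' 20
python3 -m jog '[[[0.005,0,-0.007,0,1],[0,0,0,0,1]]]' 20
python3 -m jog '[[[0.006,0,-0.006,0,1],[0,0,0,0,1]]]' 20
python3 -m jog '[[[0.006,0,-0.006,0,1],[0,0,0,0,1]]]' 20
python3 - <<'E'
from h import *
f=vision.grab_frame("wrist"); cv2.imwrite("pics/w33.png",f["frame"])
g=vision.grab_frame("scene");crop(g,320,180,480,300,5,"s33.png")
E
```

```text
time_s: 49.47
ee_pos: [512.6, 240.9, 83.6]
orientation: [-3.141, -0.0, 0.065]
ft_force: [-5.0, -0.6, 1.3]
gripper_width: 53.6
time_s: 49.63
ee_pos: [516.7, 241.1, 89.1]
orientation: [-3.141, -0.001, 0.065]
ft_force: [-5.6, -0.1, 1.9]
gripper_width: 54.1
time_s: 49.8
ee_pos: [521.4, 241.4, 93.5]
orientation: [-3.141, -0.002, 0.065]
ft_force: [-4.6, -1.5, 0.5]
gripper_width: 53.5
time_s: 49.97
ee_pos: [526.0, 241.7, 98.0]
orientation: [-3.141, -0.002, 0.065]
ft_force: [-3.3, -1.2, 0.6]
gripper_width: 53.7
```

View pics/w33.png

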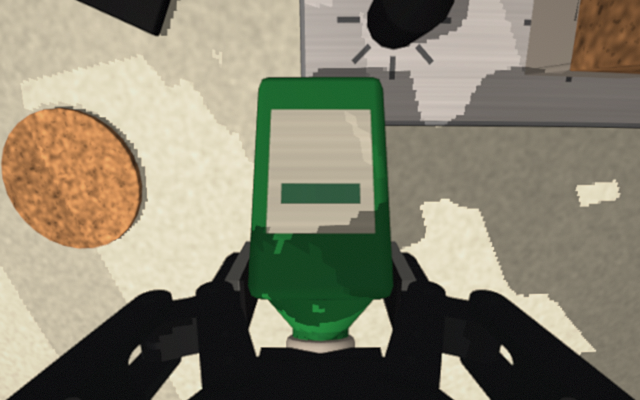

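View pics/s33.png

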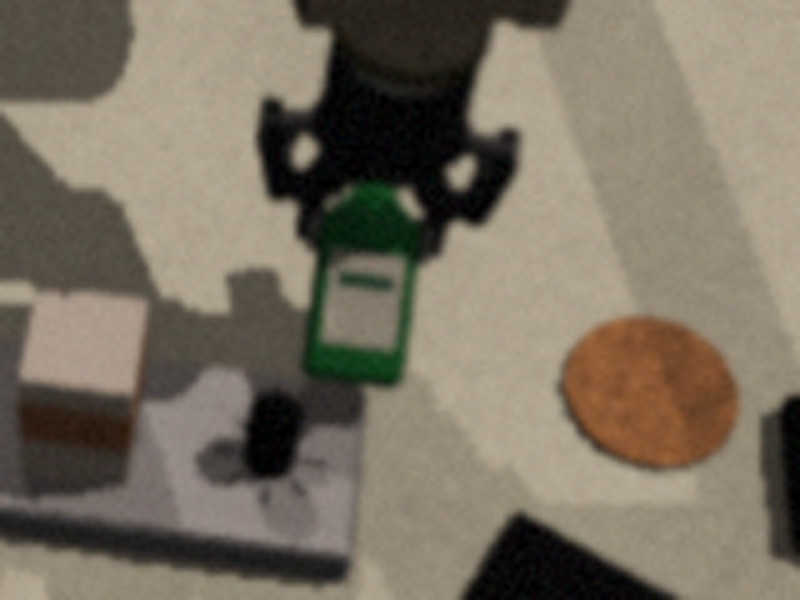

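```bash
python3 -m jog '[[[0.006,0,-0.005,0,1],[0.006,0,-0.005,0,1],[0,0,0,0,1]]]' 20
python3 -m jog '[[[0.007,0,-0.004,0,1],[0.007,0,-0.004,0,1],[0,0,0,0,1]]]' 20
python3 -m jog '[[[0.007,0,-0.0035,0,1],[0.007,0,-0.0035,0,1],[0,0,0,0,1]]]' 20
python3 - <<'E'
from h import *
f=vision.grab_frame("wrist"); cv2.imwrite("pics/w34.png",f["frame"])
g=vision.grab_frame("scene");crop(g,320,180,480,300,5,"s34.png")
E
```

```text
time_s: 50.32
ee_pos: [535.8, 242.3, 105.6]
orientation: [-3.141, -0.003, 0.065]
ft_force: [0.4, 0.1, -1.6]
gripper_width: 53.5
time_s: 50.57
ee_pos: [546.1, 242.9, 111.4]
orientation: [-3.141, -0.003, 0.065]
ft_force: [-0.3, 0.1, -1.9]
gripper_width: 53.7
time_s: 50.82
ee_pos: [556.6, 243.8, 116.7]
orientation: [-3.141, -0.003, 0.065]
ft_force: [-0.2, 0.1, -1.2]
gripper_width: 53.6
```

View pics/w34.png

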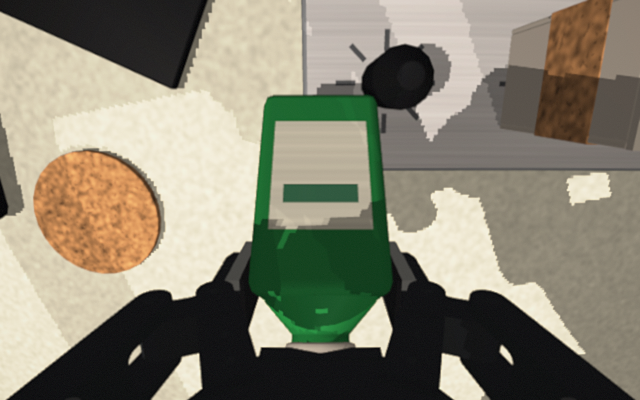

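View pics/s34.png

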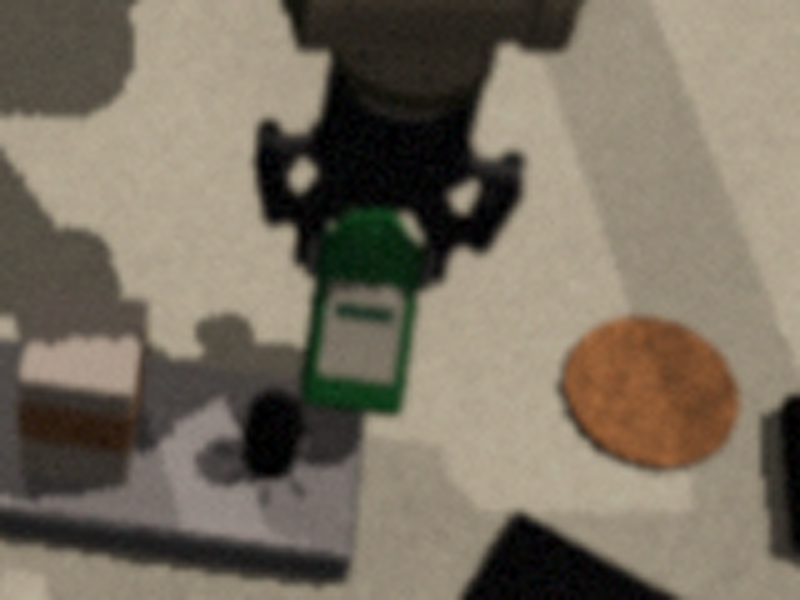

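It reached about 40°, then slipped over the edge. I'll back off, lower the base corner below the deck edge, and hook again; the lever arm is much longer now.

```bash
python3 -m jog '[[[-0.015,-0.003,0,0,1],[-0.015,-0.003,0,0,1],[-0.014,-0.002,0,0,1],[0,0,0.012,0,1],[0,0,0.012,0,1],[0,0,0,0,1]]]' 20
python3 -m jog '[[[0.006,0,0,0,1],[0,0,0,0,1]]]' 20
python3 -m jog '[[[0.004,0,0,0,1],[0,0,0,0,1]]]' 20
python3 - <<'E'
from h import *
g=vision.grab_frame("scene");crop(g,320,180,480,300,5,"s35.png")
E
```

```text
time_s: 51.42
ee_pos: [521.3, 247.0, 95.7]
orientation: [3.141, 0.003, 0.065]
ft_force: [-0.8, -0.0, -1.9]
gripper_width: 53.7
time_s: 51.58
ee_pos: [527.5, 247.6, 97.8]
orientation: [-3.142, -0.001, 0.065]
ft_force: [0.7, 0.8, -0.9]
gripper_width: 53.7
time_s: 51.75
ee_pos: [530.1, 247.8, 98.2]
orientation: [-3.141, -0.001, 0.065]
ft_force: [-0.7, 0.4, -2.5]
gripper_width: 53.6
```

View pics/s35.png

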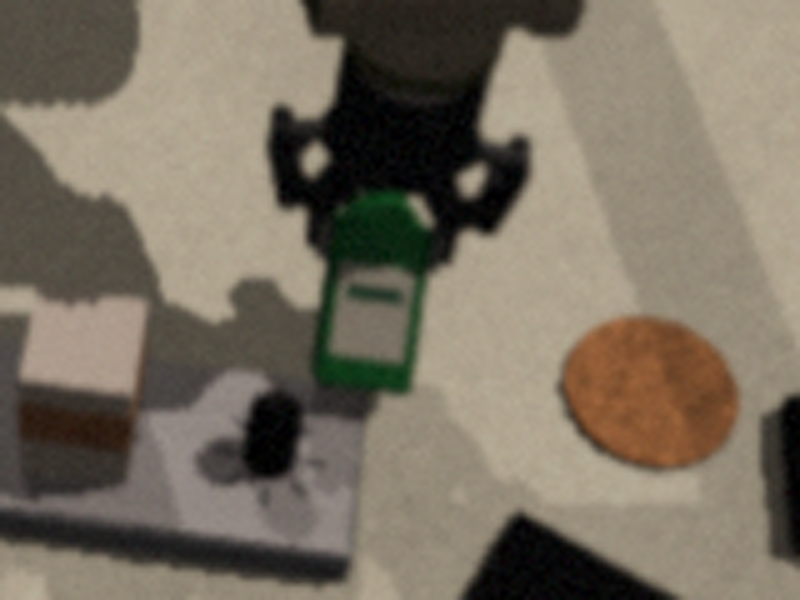

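```bash
python3 -m jog '[[[0.006,0,0,0,1],[0,0,0,0,1]]]' 20
python3 -m jog '[[[0.006,0,0,0,1],[0,0,0,0,1]]]' 20
python3 -m jog '[[[0.006,0,-0.002,0,1],[0,0,0,0,1]]]' 20
```

```text
time_s: 51.97
ee_pos: [533.6, 248.2, 98.3]
orientation: [-3.141, 0.001, 0.065]
ft_force: [-4.8, -0.0, 1.8]
gripper_width: 53.6
time_s: 52.13
ee_pos: [537.2, 248.7, 99.1]
orientation: [-3.141, 0.002, 0.065]
ft_force: [-10.8, -0.0, 10.7]
gripper_width: 53.6
time_s: 52.3
ee_pos: [542.0, 248.9, 100.8]
orientation: [-3.141, 0.001, 0.065]
ft_force: [-9.1, -0.3, 10.7]
gripper_width: 53.8
```

```bash
python3 -m jog '[[[0.006,0,-0.005,0,1],[0,0,0,0,1]]]' 20
python3 -m jog '[[[0.006,0,-0.004,0,1],[0,0,0,0,1]]]' 20
python3 -m jog '[[[0.006,0,-0.003,0,1],[0,0,0,0,1]]]' 20
python3 - <<'E'
from h import *
f=vision.grab_frame("wrist"); cv2.imwrite("pics/w36.png",f["frame"])
g=vision.grab_frame("scene");crop(g,320,180,480,300,5,"s36.png")
E
```

```text
time_s: 52.47
ee_pos: [547.1, 249.1, 104.0]
orientation: [-3.141, 0.0, 0.065]
ft_force: [-6.3, -0.2, 8.1]
gripper_width: 53.6
time_s: 52.63
ee_pos: [551.8, 249.3, 106.5]
orientation: [-3.142, -0.0, 0.065]
ft_force: [-4.4, 0.1, 4.4]
gripper_width: 53.3
time_s: 52.8
ee_pos: [556.5, 249.6, 108.6]
orientation: [-3.142, -0.0, 0.065]
ft_force: [-3.8, 0.2, 2.6]
gripper_width: 53.9
```

View pics/w36.png

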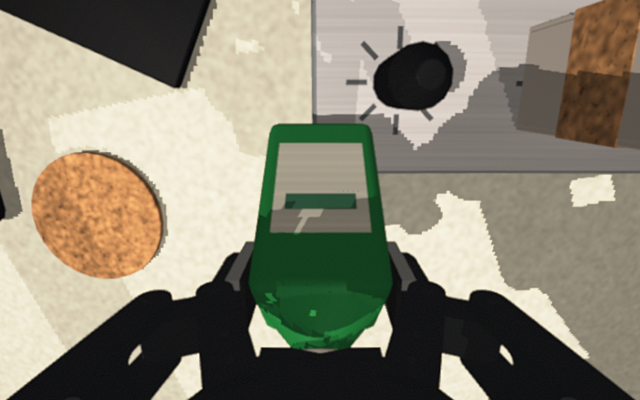

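View pics/s36.png

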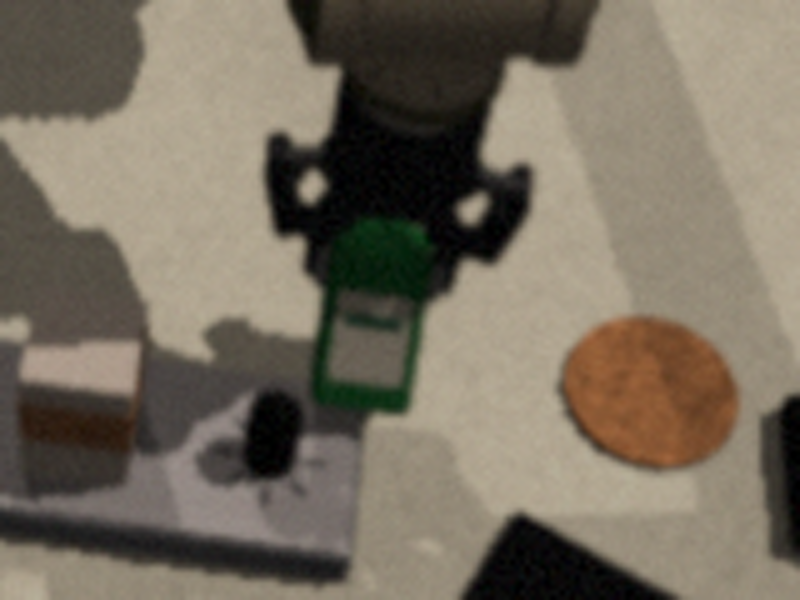

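```bash
python3 -m jog '[[[0.006,0,-0.0025,0,1],[0.006,0,-0.002,0,1],[0,0,0,0,1]]]' 20
python3 -m jog '[[[0.006,0,-0.002,0,1],[0.006,0,-0.0015,0,1],[0,0,0,0,1]]]' 20
python3 -m jog '[[[0.006,0,-0.001,0,1],[0.006,0,-0.001,0,1],[0,0,0,0,1]]]' 20
python3 - <<'E'
from h import *
f=vision.grab_frame("wrist"); cv2.imwrite("pics/w37.png",f["frame"])
g=vision.grab_frame("scene");crop(g,320,180,480,300,5,"s37.png")
E
```

```text
time_s: 53.15
ee_pos: [566.1, 250.2, 112.1]
orientation: [-3.141, -0.001, 0.065]
ft_force: [-2.0, -0.3, 2.1]
gripper_width: 53.7
time_s: 53.4
ee_pos: [575.2, 250.8, 114.8]
orientation: [-3.141, -0.001, 0.065]
ft_force: [-1.1, -0.5, 0.6]
gripper_width: 53.8
time_s: 53.65
ee_pos: [584.1, 251.4, 116.2]
orientation: [-3.141, -0.001, 0.065]
ft_force: [-0.5, 0.2, 1.5]
gripper_width: 53.9
```

View pics/w37.png

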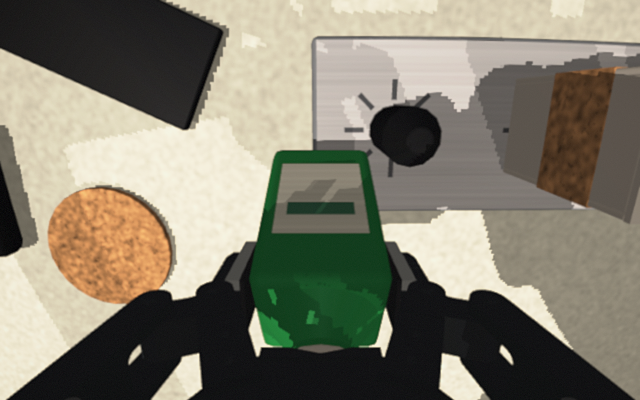

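View pics/s37.png

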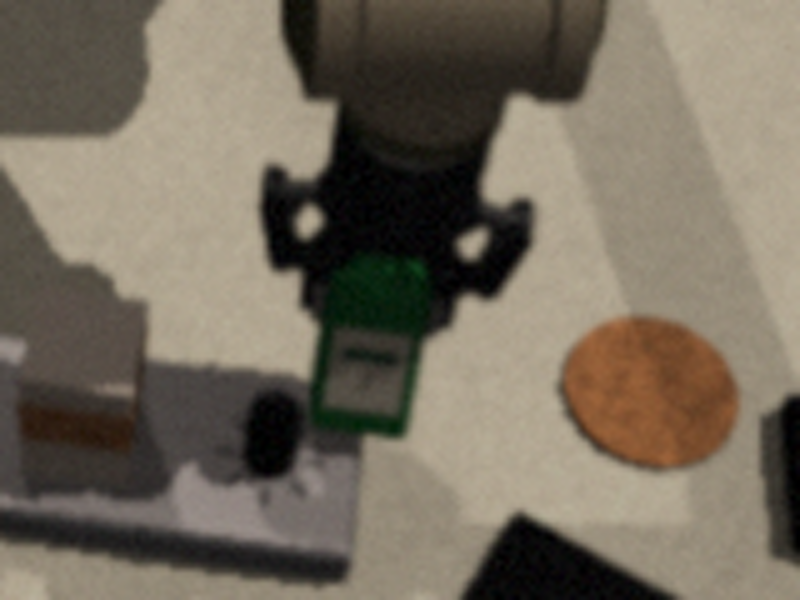

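The tilt is about 57° now. I'll carry it to the coaster and finish the roll there on the cork.

```bash
python3 -m jog '[[[-0.01,0,-0.03,0,1],[-0.01,0,-0.04,0,1],[0,0,0,0,1]]]' 20
python3 - <<'E'
from h import *
s=st(); toolmove(s,[483,411,125])
E
```

```text
time_s: 54.0
ee_pos: [569.4, 251.0, 173.9]
orientation: [-3.14, -0.009, 0.065]
ft_force: [1.2, 0.2, -0.6]
gripper_width: 53.8
t 54.0 ee [569.4 251.  173.9] rpy [-3.1401 -0.0094  0.0655] F [ 1.2  0.2 -0.6] w 53.8
tool mm [ -76.2 -165.2   48.4] shares [-0.1016 -0.2203  0.0646] maxrows 5
```

```bash
python3 -m jog '[[[-0.0145,-0.0315,0.0092,0,1],[-0.0145,-0.0315,0.0092,0,1],[-0.0145,-0.0315,0.0092,0,1],[-0.0145,-0.0315,0.0092,0,1],[-0.0145,-0.0315,0.0092,0,1],[-0.0145,-0.0315,0.0092,0,1],[-0.0145,-0.0315,0.0092,0,1],[0,0,0,0,1],[0,0,0,0,1],[0,0,0,0,1]]]' 20
python3 - <<'E'
from h import *
s=st(); toolmove(s,[483,411,125])
f=vision.grab_frame("wrist"); cv2.imwrite("pics/w38.png",f["frame"])
g=vision.grab_frame("scene");crop(g,380,160,520,280,5,"s38.png")
E
```

```text
time_s: 54.83
ee_pos: [481.9, 410.2, 120.1]
orientation: [3.142, -0.001, 0.065]
ft_force: [-0.0, 0.6, -0.9]
gripper_width: 53.7
t 54.83 ee [481.9 410.2 120.1] rpy [ 3.1415e+00 -7.0000e-04  6.5000e-02] F [-0.   0.6 -0.9] w 53.7
tool mm [ 1.1 -0.7 -4.9] shares [ 0.0015 -0.001  -0.0066] maxrows 1
```

View pics/w38.png

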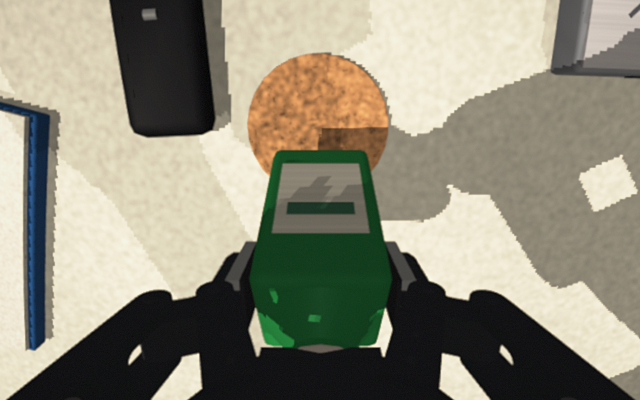

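View pics/s38.png

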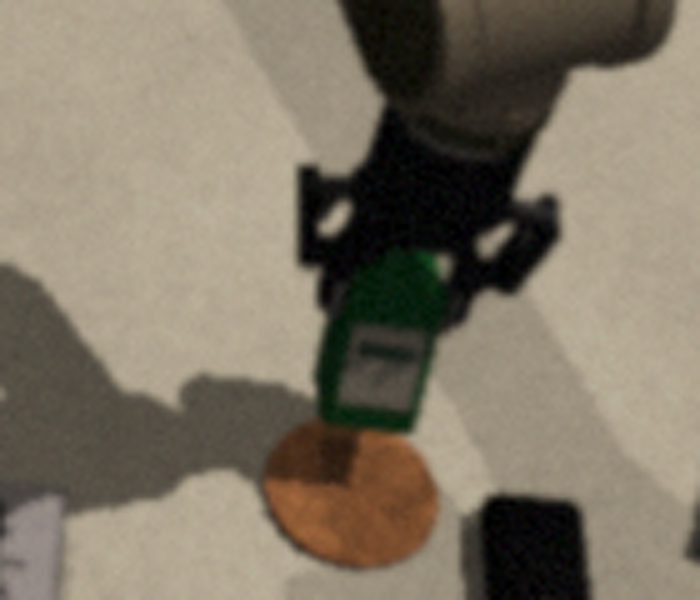

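```bash
python3 - <<'E'
from h import *
f=vision.grab_frame("wrist")
hsv=cv2.cvtColor(f["frame"],cv2.COLOR_BGR2HSV); m=cv2.inRange(hsv,(5,90,60),(20,255,255)); m[:, :230]=0; m[:,400:]=0; m[185:]=0
c=max(cv2.findContours(m,cv2.RETR_EXTERNAL,cv2.CHAIN_APPROX_NONE)[0],key=cv2.contourArea)[:,0]
P=onz(f,c,6)[:,:2]
# circle fit on the arc above row 140
k=c[:,1]<140; A=np.c_[2*P[k],np.ones(k.sum())]; x=np.linalg.lstsq(A,(P[k]**2).sum(1),rcond=None)[0]; print(x[:2],np.sqrt(x[2]+x[0]**2+x[1]**2))
E
```

```text
[534.42146213 415.81986774] 49.29349093453039
```

```bash
python3 -m jog '[[[0,0,0.015,0,1],[0,0,0.008,0,1],[0,0,0,0,1]]]' 20
python3 -m jog '[[[0,0,0.005,0,1],[0,0,0,0,1]]]' 20
```

```text
time_s: 55.23
ee_pos: [480.9, 409.7, 100.8]
orientation: [3.14, 0.003, 0.064]
ft_force: [0.2, 0.2, -1.3]
gripper_width: 54.0
time_s: 55.4
ee_pos: [481.3, 410.3, 98.4]
orientation: [3.141, 0.001, 0.065]
ft_force: [-0.2, -0.7, -1.6]
gripper_width: 53.6
```

```bash
python3 -m jog '[[[0,-0.001,0.005,0,1],[0,0,0,0,1]]]' 20
python3 -m jog '[[[0,0,0.005,0,1],[0,0,0,0,1]]]' 20
python3 -m jog '[[[0,0,0.005,0,1],[0,0,0,0,1]]]' 20
```

```text
time_s: 55.57
ee_pos: [481.2, 411.3, 94.9]
orientation: [3.141, 0.001, 0.065]
ft_force: [0.7, -0.4, -1.6]
gripper_width: 53.8
time_s: 55.73
ee_pos: [481.7, 411.5, 91.9]
orientation: [-3.141, -0.001, 0.065]
ft_force: [-0.4, -0.2, 1.1]
gripper_width: 53.4
time_s: 55.9
ee_pos: [482.7, 411.7, 91.0]
orientation: [-3.14, -0.005, 0.065]
ft_force: [-0.5, -2.9, 16.8]
gripper_width: 53.8
```

```bash
python3 -m jog '[[[0.006,0,-0.001,0,1],[0,0,0,0,1]]]' 20
python3 -m jog '[[[0.006,0,-0.001,0,1],[0,0,0,0,1]]]' 20
python3 -m jog '[[[0.006,0,-0.001,0,1],[0,0,0,0,1]]]' 20
python3 - <<'E'
from h import *
f=vision.grab_frame("wrist"); cv2.imwrite("pics/w39.png",f["frame"])
g=vision.grab_frame("scene");crop(g,380,160,520,280,5,"s39.png")
E
```

```text
time_s: 56.07
ee_pos: [486.7, 411.8, 90.9]
orientation: [-3.14, -0.003, 0.065]
ft_force: [-2.0, -1.4, 12.6]
gripper_width: 53.6
time_s: 56.23
ee_pos: [490.8, 412.0, 90.6]
orientation: [-3.141, -0.001, 0.065]
ft_force: [-2.6, -0.0, 8.6]
gripper_width: 53.7
time_s: 56.4
ee_pos: [495.1, 412.2, 90.6]
orientation: [-3.141, -0.0, 0.065]
ft_force: [-1.7, 1.1, 5.4]
gripper_width: 53.9
```

View pics/w39.png

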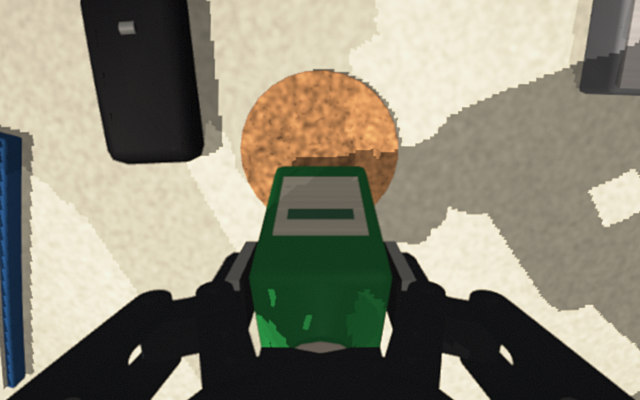

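View pics/s39.png

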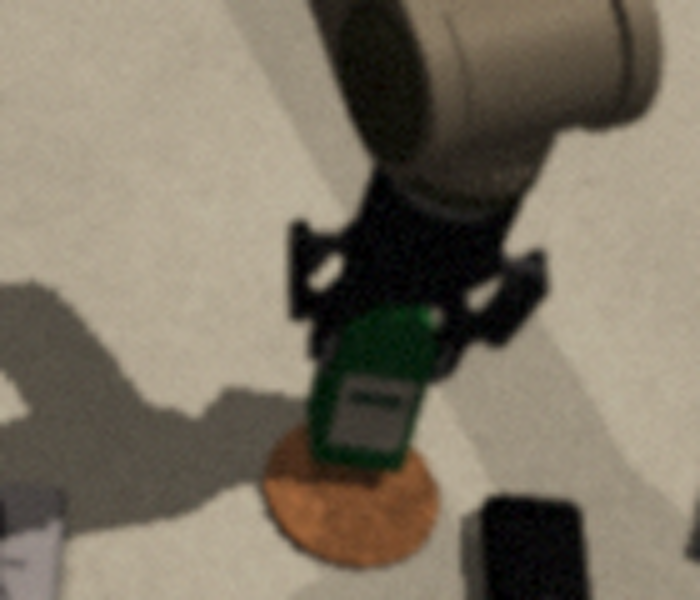

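```bash
python3 -m jog '[[[0.006,0,0.001,0,1],[0,0,0,0,1]]]' 20
python3 -m jog '[[[0.006,0,0,0,1],[0,0,0,0,1]]]' 20
python3 -m jog '[[[0.006,0,0,0,1],[0,0,0,0,1]]]' 20
python3 -m jog '[[[0.006,0,0,0,1],[0,0,0,0,1]]]' 20
python3 - <<'E'
from h import *
f=vision.grab_frame("wrist"); cv2.imwrite("pics/w40.png",f["frame"])
g=vision.grab_frame("scene");crop(g,380,160,520,280,5,"s40.png")
E
```

```text
time_s: 56.67
ee_pos: [499.8, 412.5, 89.8]
orientation: [-3.141, -0.001, 0.065]
ft_force: [-1.1, -0.5, 5.3]
gripper_width: 53.8
time_s: 56.83
ee_pos: [504.1, 412.7, 89.3]
orientation: [-3.141, 0.0, 0.065]
ft_force: [-2.0, 1.2, 3.8]
gripper_width: 53.8
time_s: 57.0
ee_pos: [508.8, 412.9, 89.2]
orientation: [3.141, 0.0, 0.065]
ft_force: [-0.8, -0.1, 1.0]
gripper_width: 53.6
time_s: 57.17
ee_pos: [513.5, 413.2, 89.4]
orientation: [-3.142, -0.0, 0.065]
ft_force: [-1.2, -0.3, 1.9]
gripper_width: 53.0
```

View pics/w40.png

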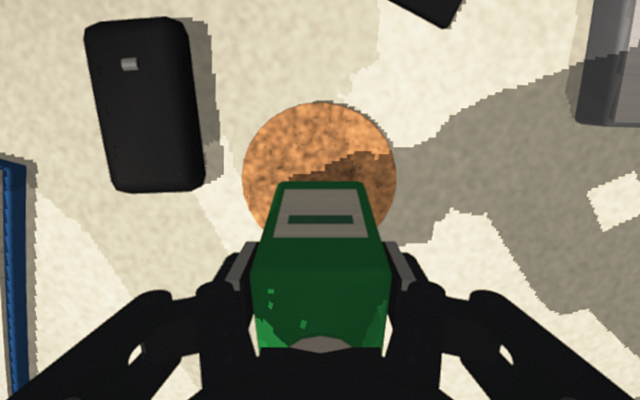

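View pics/s40.png

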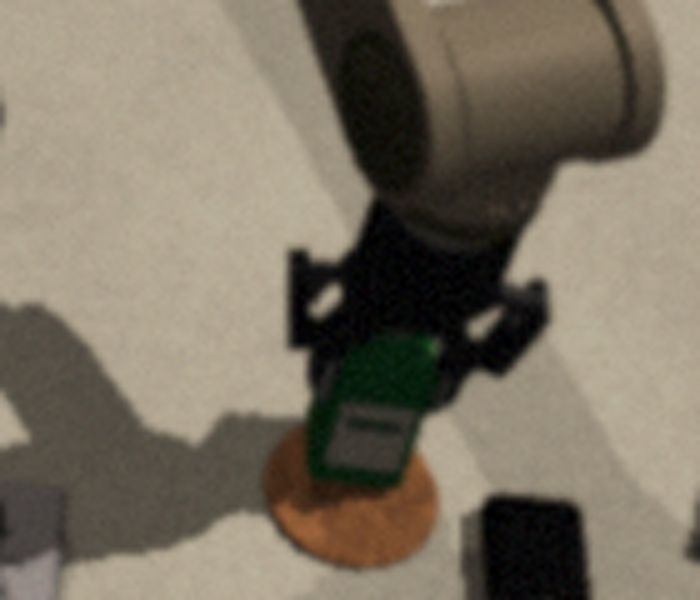

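```bash
python3 -m jog '[[[0.004,0,0.004,0,1],[0,0,0,0,1]]]' 20
python3 -m jog '[[[0.006,0,0.002,0,1],[0,0,0,0,1]]]' 20
python3 -m jog '[[[0.006,0,0.002,0,1],[0,0,0,0,1]]]' 20
python3 -m jog '[[[0.006,0,0.002,0,1],[0,0,0,0,1]]]' 20
python3 - <<'E'
from h import *
f=vision.grab_frame("wrist"); cv2.imwrite("pics/w41.png",f["frame"])
g=vision.grab_frame("scene");crop(g,380,160,520,280,5,"s41.png")
E
```

```text
time_s: 57.43
ee_pos: [517.3, 413.6, 88.3]
orientation: [-3.14, -0.004, 0.065]
ft_force: [1.7, -0.8, 11.2]
gripper_width: 53.8
time_s: 57.6
ee_pos: [522.1, 414.0, 87.2]
orientation: [-3.14, -0.005, 0.065]
ft_force: [2.0, -1.1, 11.4]
gripper_width: 53.8
time_s: 57.77
ee_pos: [527.0, 414.3, 85.8]
orientation: [-3.14, -0.006, 0.065]
ft_force: [2.8, -1.1, 11.8]
gripper_width: 53.8
time_s: 57.93
ee_pos: [530.6, 414.6, 85.6]
orientation: [-3.14, -0.005, 0.065]
ft_force: [-6.2, -3.5, 22.2]
gripper_width: 53.7
```

View pics/w41.png

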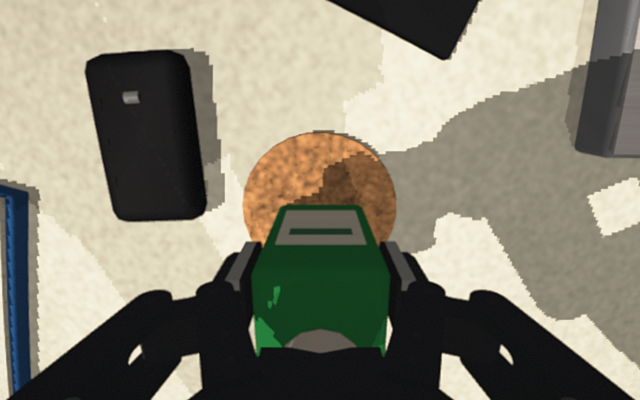

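View pics/s41.png

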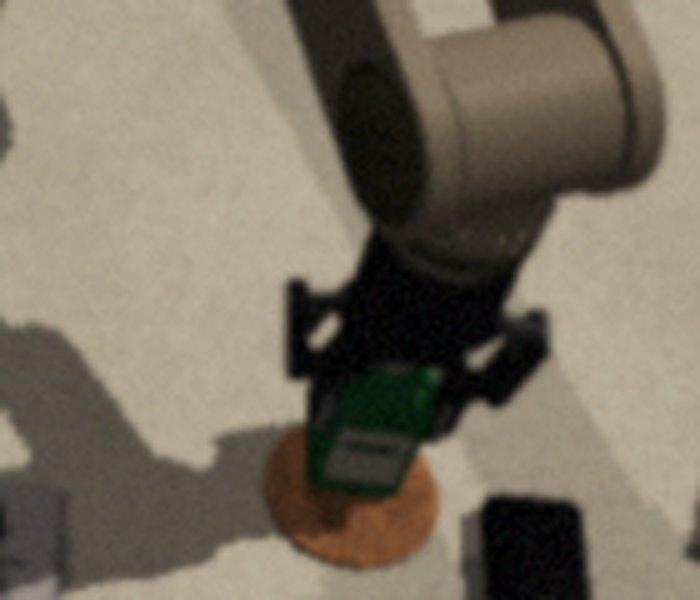

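```bash
python3 - <<'E'
from h import *
s=st();f=vision.grab_frame("wrist")
R=Rn.from_euler('xyz',s["orientation"]); x=R.apply([1,0,0]);y=R.apply([0,1,0])
for dz in (6,98): print(dz,[proj(f,[[*(s["ee_pos"]+x*27+y*k)[:2],dz]])[0].round(0).tolist() for k in (-27,27)])
t=vision.grab_frame("top");crop(t,150,140,230,210,9,"t41.png")
E
```

```text
t 58.03 ee [530.6 414.5  85.5] rpy [-3.1402 -0.0054  0.0649] F [-4.7 -3.5 21. ] w 53.6
6 [[278.0, 175.0], [364.0, 175.0]]
98 [[245.0, 229.0], [397.0, 229.0]]
```

View pics/t41.png

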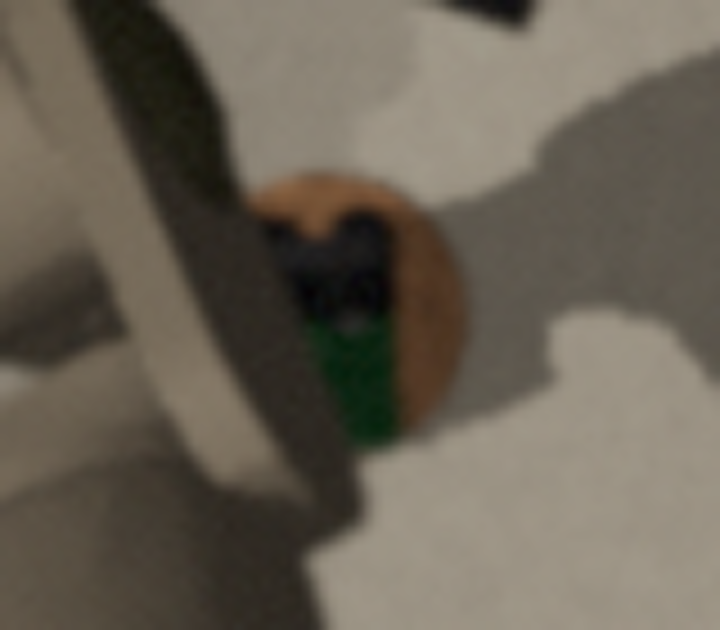

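In the wrist view the bottle's front base edge is at row 206, where an upright bottle would show row 175. So it has over-rotated by about 15°. I'll draw the tool back with that edge resting on the cork to bring it upright.

```bash
python3 -m jog '[[[-0.006,0,0,0,1],[0,0,0,0,1]]]' 20
python3 -m jog '[[[-0.006,0,0.0005,0,1],[0,0,0,0,1]]]' 20
python3 -m jog '[[[-0.006,0,0.0005,0,1],[0,0,0,0,1]]]' 20
python3 - <<'E'
from h import *
s=st();f=vision.grab_frame("wrist"); cv2.imwrite("pics/w42.png",f["frame"])
R=Rn.from_euler('xyz',s["orientation"]); x=R.apply([1,0,0]);y=R.apply([0,1,0])
for dz in (6,98): print(dz,[proj(f,[[*(s["ee_pos"]+x*27+y*k)[:2],dz]])[0].round(0).tolist() for k in (-27,27)])
E
```

```text
time_s: 58.3
ee_pos: [527.1, 414.4, 85.4]
orientation: [-3.14, -0.009, 0.065]
ft_force: [2.9, -1.9, 15.6]
gripper_width: 53.5
time_s: 58.47
ee_pos: [523.9, 414.4, 85.6]
orientation: [-3.138, -0.012, 0.065]
ft_force: [6.7, -0.6, 16.8]
gripper_width: 53.5
time_s: 58.63
ee_pos: [519.9, 414.3, 85.8]
orientation: [-3.138, -0.014, 0.065]
ft_force: [7.7, -0.9, 18.8]
gripper_width: 54.0
t 58.63 ee [519.9 414.3  85.8] rpy [-3.1377 -0.014   0.0647] F [ 7.7 -0.9 18.8] w 54.0
6 [[278.0, 176.0], [364.0, 176.0]]
98 [[245.0, 228.0], [396.0, 228.0]]
```

View pics/w42.png

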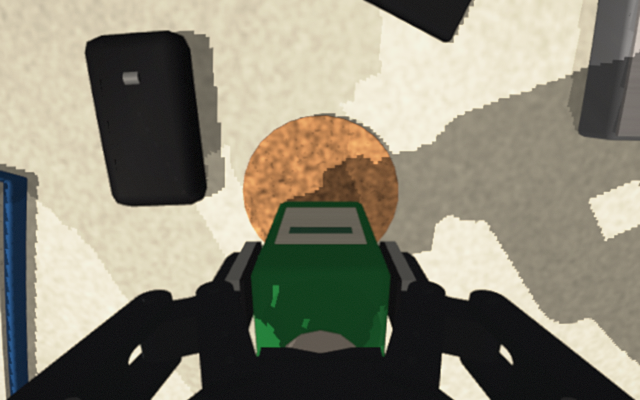

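```bash
python3 - <<'E'
from h import *
s=st();f=vision.grab_frame("wrist"); crop(f,220,180,420,360,4,"w42z.png")
R=Rn.from_euler('xyz',s["orientation"]); x=R.apply([1,0,0])
for z in (6,98):
  for r in (203,230,240,250,260,265):
    p=onz(f,[[321,r]],z)[0]; print(z,r,((p-s["ee_pos"])@x).round(1),end="; ")
E
```

```text
t 58.68 ee [520.  414.3  85.8] rpy [-3.1377 -0.0136  0.0646] F [ 6.8 -1.9 19.2] w 53.9
6 203 8.1; 6 230 -10.3; 6 240 -17.4; 6 250 -24.6; 6 260 -32.0; 6 265 -35.7; 98 203 36.7; 98 230 26.6; 98 240 22.7; 98 250 18.8; 98 260 14.8; 98 265 12.8;
```

View pics/w42z.png

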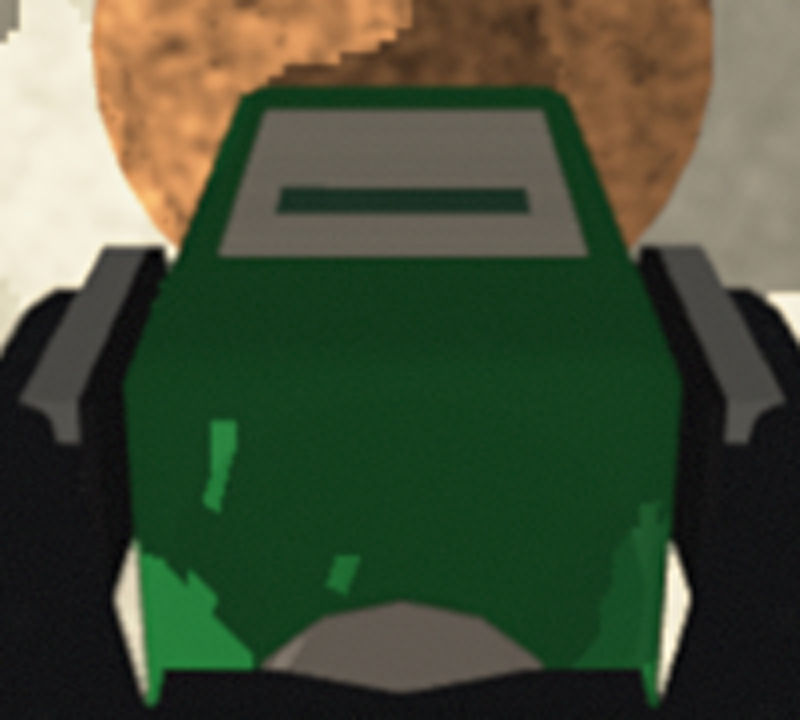

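Both the base edge (row 203) and the shoulder edge (row 275) lie about 8.5 mm ahead of the TCP. So the bottle is already upright and simply held off-axis. I'll lift slightly, shift 33 mm to the coaster centre, and lower.

```bash
python3 -m jog '[[[0,0,-0.006,0,1],[0,0,-0.006,0,1],[0,0,0,0,1]]]' 20
python3 -m jog '[[[0.011,-0.0003,0,0,1],[0.011,-0.0003,0,0,1],[0.011,-0.0003,0,0,1],[0.011,0,0,0,1],[0,0,0,0,1],[0,0,0,0,1]]]' 20
python3 - <<'E'
from h import *
s=st();f=vision.grab_frame("wrist"); cv2.imwrite("pics/w43.png",f["frame"])
R=Rn.from_euler('xyz',s["orientation"]); x=R.apply([1,0,0])
print("want axis at", (s["ee_pos"]-18.5*x)[:2])
E
```

```text
time_s: 58.98
ee_pos: [515.9, 413.5, 90.5]
orientation: [3.142, -0.0, 0.065]
ft_force: [0.6, 0.4, -2.4]
gripper_width: 53.4
time_s: 59.48
ee_pos: [549.1, 416.1, 89.6]
orientation: [3.141, 0.0, 0.064]
ft_force: [-0.1, -0.1, -1.8]
gripper_width: 54.0
t 59.48 ee [549.1 416.1  89.6] rpy [3.1414e+00 5.0000e-04 6.4500e-02] F [-0.1 -0.1 -1.8] w 54.0
want axis at [530.66162449 414.93793001]
```

View pics/w43.png

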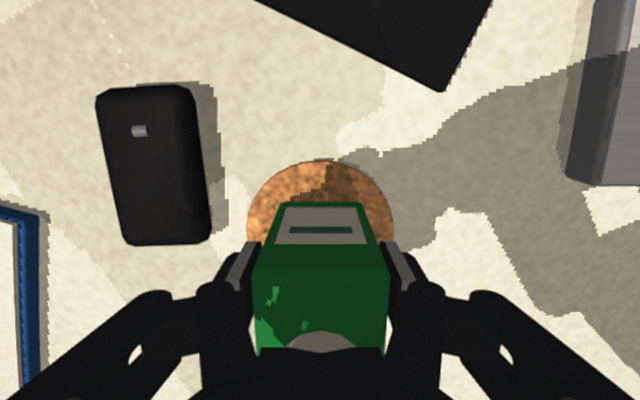

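```bash
python3 - <<'E'
from h import *
s=manip.get_state();f=vision.grab_frame("wrist")
R=Rn.from_euler('xyz',s["orientation"]); x=R.apply([1,0,0]);y=R.apply([0,1,0])
for n,p,z in (("coaster",[320,160.5],6),("base",[320,202.5],9.5),("cl",[247,240],6),("cr",[394,240],6)):
    q=onz(f,[p],z)[0]-s["ee_pos"]; print(n,(q@x).round(1),(q@y).round(1))
E
```

```text
coaster 34.9 -0.4
base 8.3 -0.4
cl -19.4 -49.9
cr -19.4 49.8
```

```bash
python3 -m jog '[[[0.005,0,0,0,1],[0,0,0.002,0,1],[0,0,0.002,0,1],[0,0,0,0,1]]]' 20
python3 -m jog '[[[0,0,0.002,0,1],[0,0,0,0,1]]]' 20
```

```text
time_s: 59.92
ee_pos: [552.2, 416.5, 86.8]
orientation: [3.141, 0.001, 0.065]
ft_force: [-0.5, 1.0, -1.9]
gripper_width: 53.4
time_s: 60.08
ee_pos: [552.3, 416.6, 85.6]
orientation: [3.142, 0.0, 0.065]
ft_force: [-0.3, 0.3, -0.9]
gripper_width: 53.6
```

```bash
python3 -m jog '[[[0,0,0.002,0,1],[0,0,0,0,1]]]' 20
python3 -m jog '[[[0,0,0.002,0,1],[0,0,0,0,1]]]' 20
```

```text
time_s: 60.25
ee_pos: [552.6, 416.6, 85.4]
orientation: [-3.141, -0.001, 0.065]
ft_force: [-1.0, -1.6, 4.5]
gripper_width: 53.9
time_s: 60.42
ee_pos: [552.7, 416.6, 85.4]
orientation: [-3.141, -0.002, 0.065]
ft_force: [-4.3, -3.1, 13.7]
gripper_width: 53.7
```

```bash
python3 -m jog '[[[0,0,-0.001,0,-0.5],[0,0,0,0,-0.6],[0,0,0,0,-1],[0,0,0,0,-1],[0,0,-0.02,0,-1],[0,0,-0.04,0,-1],[0,0,-0.05,0,-1],[0,0,-0.05,0,-1],[-0.04,0,0,0,-1],[-0.04,0,0,0,-1]]]' 20
python3 -m jog '[[[0,0,0,0,-1],[0,0,0,0,-1]]]'
python3 - <<'E'
from h import *
s=st();f=vision.grab_frame("wrist"); cv2.imwrite("pics/w44.png",f["frame"])
g=vision.grab_frame("scene");crop(g,380,160,520,280,5,"s44.png")
E
```

```text
time_s: 61.25
ee_pos: [493.5, 412.8, 206.1]
orientation: [-3.139, -0.006, 0.064]
ft_force: [-0.4, 1.3, -0.7]
gripper_width: 85.4
time_s: 61.42
ee_pos: [491.5, 412.8, 204.3]
orientation: [-3.141, -0.001, 0.066]
ft_force: [0.2, -0.2, -0.2]
gripper_width: 85.5
t 61.42 ee [491.5 412.8 204.3] rpy [-3.1413e+00 -6.0000e-04  6.6200e-02] F [ 0.2 -0.2 -0.2] w 85.5
```

View pics/w44.png

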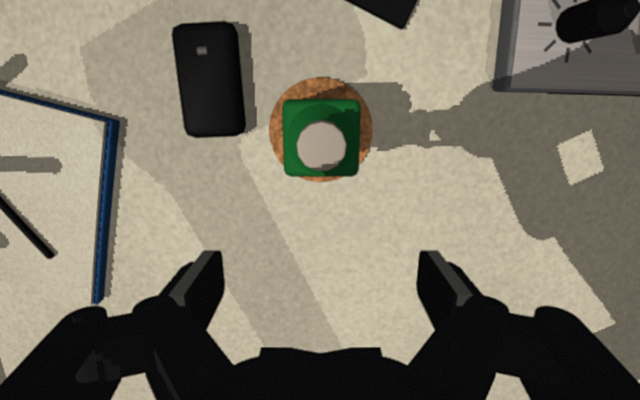

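View pics/s44.png

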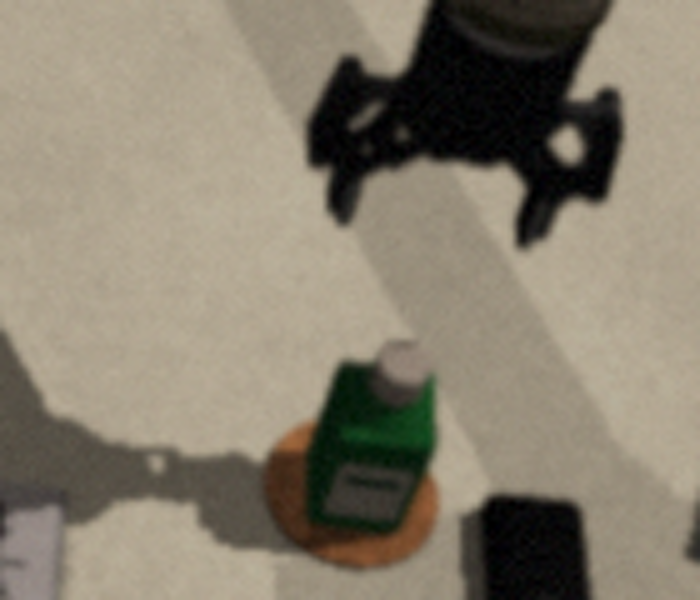

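```bash
python3 - <<'E'
from h import *
f=vision.grab_frame("wrist")
print("cap",onz(f,[[321.5,145.5]],136),"body",onz(f,[[283,100],[360,99],[358,176],[285,177]],98).mean(0))
hsv=cv2.cvtColor(f["frame"],cv2.COLOR_BGR2HSV); m=cv2.inRange(hsv,(5,90,40),(20,255,255)); m[:, :255]=0; m[:,380:]=0; m[200:]=0
c=max(cv2.findContours(m,cv2.RETR_EXTERNAL,cv2.CHAIN_APPROX_NONE)[0],key=len)[:,0]
h=cv2.convexHull(np.vstack([q[:,0] for q in cv2.findContours(m,cv2.RETR_EXTERNAL,cv2.CHAIN_APPROX_NONE)[0] if len(q)>8]))[:,0]
P=onz(f,h,6)[:,:2]; print(cv2.minEnclosingCircle(P.astype(np.float32)))
g=vision.grab_frame("scene"); print("scene: cap proj",proj(g,[[534.4,415.8,136],[534.4,415.8,6]]))
t=vision.grab_frame("top"); crop(t,150,140,450,260,2.6,"t44.png")
E
```

```text
cap [[539.59008069 415.31094092 136.        ]] body [539.124383  415.1726999  98.       ]
((534.6200561523438, 415.94873046875), 49.68568420410156)
scene: cap proj [[461.10414033 231.60263601]
 [450.30184707 257.7780701 ]]
```

View pics/t44.png

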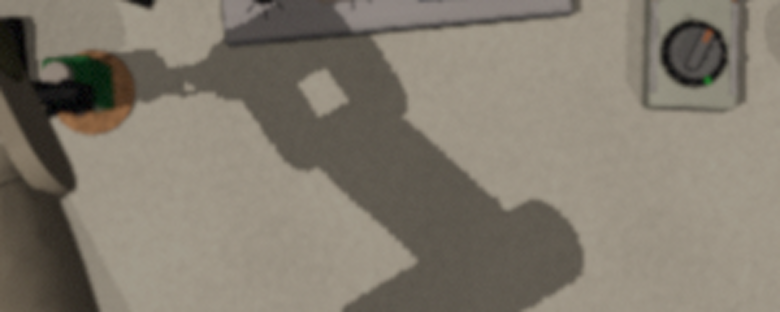

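By the scene view the bottle is upright with its cap at (461,231), as predicted for a centred bottle; the wrist view puts it 5 mm off in x. Both are acceptable. Next is the knob: I'll measure it and travel there.

```bash
python3 - <<'E'
from h import *
s=manip.get_state()
t=vision.grab_frame("top"); crop(t,390,95,450,190,8,"t45.png")
print(onz(t,[[150+692/2.6,140+53/2.6]],58))
k=onz(t,[[150+692/2.6,140+53/2.6]],58)[0]
toolmove(s,[k[0]-20,k[1]-0,270]); print(s["qpos"].round(2))
E
```

```text
[[ 555.04983523 -270.76295068   58.        ]]
tool mm [ -2.4 684.6 -66.9] shares [-0.0032  0.9128 -0.0892] maxrows 17
[ 0.51  0.58  1.1  -0.    1.46  2.02]
```

View pics/t45.png

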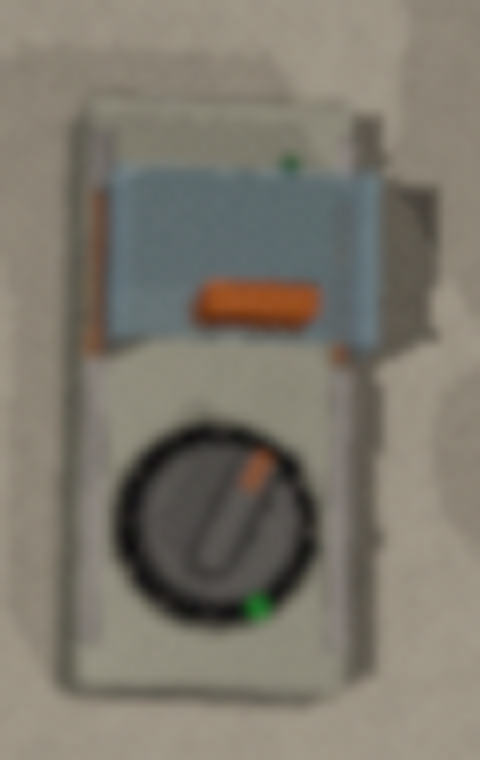

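```bash
python3 -m jog '[[[0,0,-0.03,-0.061,-1],[0,0,-0.03,-0.061,-1],[0,0,-0.03,-0.061,-1],[0,0,0,-0.061,-1],[0,0,0,-0.061,-1],[0,0,0,-0.061,-1],[0,0,0,-0.061,-1],[0,0,0,-0.061,-1],[0,0,0,-0.061,-1],[0,0,0,-0.061,-1]]]' 20
python3 -m jog '[[[0,0,0,-0.061,-1],[0,0,0,-0.061,-1],[0,0,0,-0.061,-1],[0,0,0,-0.061,-1],[0,0,0,-0.061,-1],[0,0,0,-0.061,-1],[0,0,0,-0.061,-1],[0,0,0,-0.061,-1],[0,0,0,-0.061,-1],[0,0,0,0,-1]]]' 20
python3 - <<'E'
from h import *
s=st(); toolmove(s,[580,-240,260],np.radians(144)); print(s["qpos"].round(2))
E
```

```text
time_s: 62.55
ee_pos: [493.1, 412.6, 270.6]
orientation: [-3.141, 0.0, 1.291]
ft_force: [-0.4, 0.4, 0.4]
gripper_width: 85.6
time_s: 63.38
ee_pos: [493.0, 412.6, 270.7]
orientation: [-3.141, -0.0, 2.387]
ft_force: [0.3, -0.8, 0.4]
gripper_width: 85.3
t 63.38 ee [493.  412.6 270.7] rpy [-3.1414 -0.      2.3869] F [ 0.3 -0.8  0.4] w 85.3
tool mm [-510.4 -415.8   10.7] shares [-0.6805 -0.5544  0.0143] maxrows 17
turn world 0.1264 tool-z share -0.0632 rows 2
[ 0.51  0.54  0.98 -0.    1.62 -0.3 ]
```

```bash
python3 -m jog '[[[-0.034,-0.0277,0.0007,0,-1],[-0.034,-0.0277,0.0007,0,-1],[-0.034,-0.0277,0.0007,0,-1],[-0.034,-0.0277,0.0007,0,-1],[-0.034,-0.0277,0.0007,0,-1],[-0.034,-0.0277,0.0007,0,-1],[-0.034,-0.0277,0.0007,0,-1],[-0.034,-0.0277,0.0007,0,-1],[-0.034,-0.0277,0.0007,0,-1],[-0.034,-0.0277,0.0007,0,-1]]]' 20
python3 -m jog '[[[-0.034,-0.0277,0.0007,0,0],[-0.034,-0.0277,0.0007,0,0],[-0.034,-0.0277,0.0007,0,0],[-0.034,-0.0277,0.0007,0,0],[-0.034,-0.0277,0.0007,0,0],[-0.034,-0.0277,0.0007,0,0],[-0.034,-0.0277,0.0007,0,0],[-0.034,-0.0277,0.0007,0,0],[-0.034,-0.0277,0.0007,0,0],[-0.034,-0.0277,0.0007,0,0]]]' 20
python3 -m jog '[[[0,0,0,-0.05,0],[0,0,0,-0.013,0],[0,0,0,0,0]]]' 20
python3 - <<'E'
from h import *
s=st();f=vision.grab_frame("wrist"); cv2.imwrite("pics/w46.png",f["frame"]); print(s["qpos"].round(2))
E
```

```text
time_s: 64.22
ee_pos: [534.9, 84.7, 265.7]
orientation: [3.141, 0.0, 2.378]
ft_force: [0.9, -0.6, -0.9]
gripper_width: 85.7
time_s: 65.05
ee_pos: [576.9, -241.8, 260.3]
orientation: [3.142, -0.0, 2.378]
ft_force: [0.4, 1.2, -0.4]
gripper_width: 42.6
time_s: 65.3
ee_pos: [576.9, -240.7, 260.0]
orientation: [-3.142, -0.0, 2.505]
ft_force: [0.3, 0.7, 0.1]
gripper_width: 42.7
t 65.3 ee [ 576.9 -240.7  260. ] rpy [-3.1416e+00 -5.0000e-04  2.5050e+00] F [0.3 0.7 0.1] w 42.7
[-0.58  0.51  1.06  0.    1.57 -1.52]
```

View pics/w46.png

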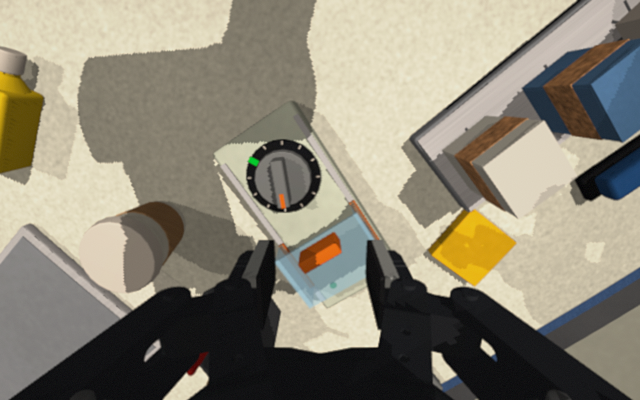

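```bash
python3 - <<'E'
from h import *
f=vision.grab_frame("wrist"); crop(f,230,120,340,230,7,"w46z.png")
E
```

```text
(no output)
```

View pics/w46z.png

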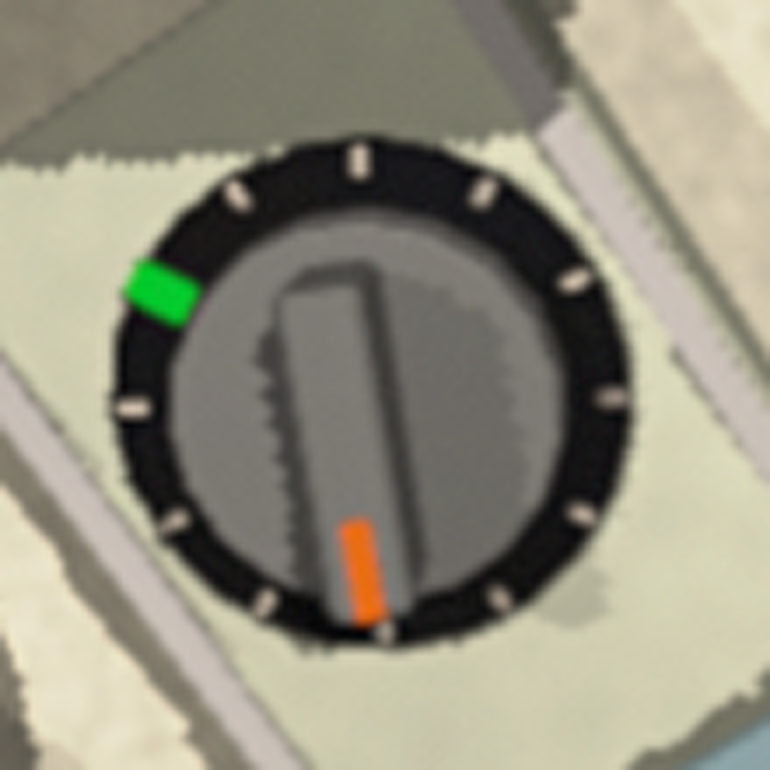

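```bash
python3 - <<'E'
from h import *
s=manip.get_state();f=vision.grab_frame("wrist")
o=np.array([230,120])
c=onz(f,[np.array([373.5,393])/7+o],49)[0]; m=onz(f,[np.array([163,293])/7+o],49)[0]
b1=onz(f,[np.array([322,292])/7+o],84)[0]; b2=onz(f,[np.array([371,620])/7+o],84)[0]
print("c",c,"mark r",np.linalg.norm((m-c)[:2]),"bar mid",(b1+b2)/2,"len",np.linalg.norm(b2-b1))
am=np.arctan2(*(m-c)[[1,0]]);ap=np.arctan2(*(b2-b1)[[1,0]]); print("mark",np.degrees(am),"ptr",np.degrees(ap),"cw turn rad",(ap-am)%(2*np.pi))
cc=((b1+b2)/2+c)/2
toolmove(s,[cc[0],cc[1],130],ap+np.pi)
# lock fin
E
```

```text
c [ 557.88676895 -272.46099598   49.        ] mark r 33.91483505548009 bar mid [ 558.91489089 -273.04429593   84.        ] len 45.44447389217074
mark -152.71814535987102 ptr -30.0981289219894 cw turn rad 2.140123015690603
tool mm [ -4.7 -37.5 130.4] shares [-0.0062 -0.05    0.1738] maxrows 4
turn world 0.1108 tool-z share -0.0554 rows 1
```

```bash
python3 -m jog '[[[0,0,0,-0.0554,0],[0,-0.0165,0.035,0,0],[0,-0.0165,0.035,0,0],[-0.004,-0.0165,0.035,0,0],[0,0,0.035,0,0],[0,0,0,0,0],[0,0,0,0,0]]]' 20
python3 - <<'E'
from h import *
s=st();f=vision.grab_frame("wrist"); cv2.imwrite("pics/w47.png",f["frame"]); toolmove(s,[558.4,-272.8,85],np.radians(149.9))
E
```

```text
time_s: 66.03
ee_pos: [560.9, -273.0, 155.3]
orientation: [3.141, -0.002, 2.619]
ft_force: [-0.3, -0.0, 0.5]
gripper_width: 42.7
t 66.03 ee [ 560.9 -273.   155.3] rpy [ 3.1413e+00 -1.8000e-03  2.6189e+00] F [-0.3 -0.   0.5] w 42.7
tool mm [ 2.2 -1.1 70.3] shares [ 0.0029 -0.0015  0.0937] maxrows 2
turn world -0.0026 tool-z share 0.0013 rows 1
```

View pics/w47.png

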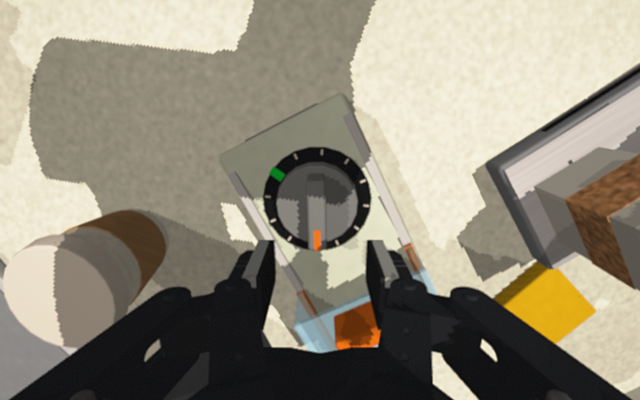

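```bash
python3 - <<'E'
from h import *
g=vision.grab_frame("scene");crop(g,130,110,490,300,2.2,"s48.png")
E
```

```text
(no output)
```

View pics/s48.png

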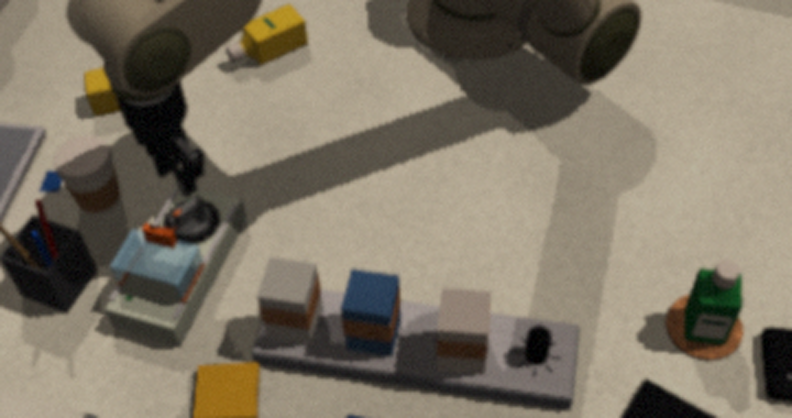

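Cups and bottle are all in place. Gripping the knob bar.

```bash
python3 -m jog '[[[0.0015,-0.001,0.031,0,0],[0.0015,-0.001,0.031,0,0],[0,0,0.031,0,0],[0,0,0,0,0],[0,0,0,0,0.3],[0,0,0,0,1],[0,0,0,0,1],[0,0,0,0,1],[0,0,0,0,1],[0,0,0,0,1]]]' 20
python3 -m jog '[[[0,0,0,0,1],[0,0,0,0,1],[0,0,0,0,1]]]'
python3 - <<'E'
from h import *
s=st(); print(s["torque"].round(2),s["qpos"].round(2))
E
```

```text
time_s: 66.97
ee_pos: [559.0, -274.6, 88.3]
orientation: [-3.14, 0.004, 2.62]
ft_force: [-2.4, -1.7, 8.0]
gripper_width: 11.2
time_s: 67.22
ee_pos: [559.0, -274.6, 88.3]
orientation: [-3.14, 0.004, 2.62]
ft_force: [-2.1, -2.1, 6.4]
gripper_width: 11.6
t 67.22 ee [ 559.  -274.6   88.3] rpy [-3.1404  0.0045  2.6197] F [-2.1 -2.1  6.4] w 11.6
[-0.24  0.3   0.03] [-0.65  0.66  1.32 -0.    1.17 -1.69]
```

```bash
python3 -m jog '[[[0,0,-0.0015,0.04,1],[0,0,0,0.05,1],[0,0,0,0.05,1],[0,0,0,0.05,1],[0,0,0,0.05,1],[0,0,0,0.05,1],[0,0,0,0.05,1],[0,0,0,0.05,1],[0,0,0,0.05,1],[0,0,0,0.05,1]]]' 20
python3 -m jog '[[[0,0,0,0.05,1],[0,0,0,0.05,1],[0,0,0,0.05,1],[0,0,0,0.05,1],[0,0,0,0.05,1],[0,0,0,0.05,1],[0,0,0,0.05,1],[0,0,0,0.05,1],[0,0,0,0,1],[0,0,0,0,1]]]' 20
python3 - <<'E'
from h import *
s=st();f=vision.grab_frame("wrist"); cv2.imwrite("pics/w49.png",f["frame"])
g=vision.grab_frame("top");crop(g,390,95,450,190,8,"t49.png")
E
```

```text
time_s: 68.05
ee_pos: [557.8, -275.4, 88.3]
orientation: [-3.141, 0.004, 1.635]
ft_force: [-7.2, -7.1, 1.9]
gripper_width: 10.9
time_s: 68.88
ee_pos: [556.8, -275.0, 88.3]
orientation: [-3.141, 0.004, 0.839]
ft_force: [-11.7, -5.5, 5.2]
gripper_width: 11.4
t 68.88 ee [ 556.8 -275.    88.3] rpy [-3.1412  0.0038  0.8389] F [-11.7  -5.5   5.2] w 11.4
```

View pics/w49.png

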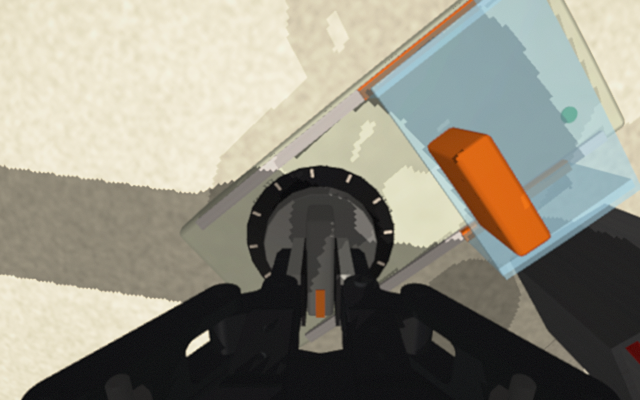

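View pics/t49.png

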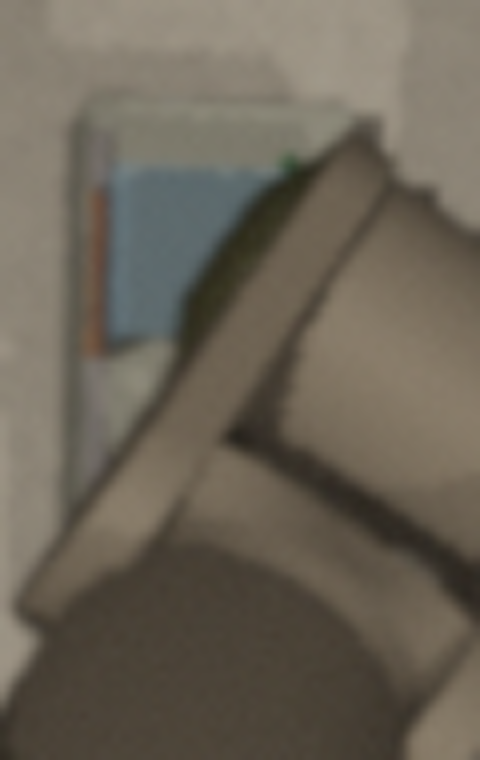

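```bash
python3 -m jog '[[[0,0,0,0.045,1],[0,0,0,0.045,1],[0,0,0,0.045,1],[0,0,0,0.045,1],[0,0,0,0,1],[0,0,0,0,1],[0,0,0,0,1]]]' 20
python3 - <<'E'
from h import *
s=st()
E
```

```text
time_s: 69.57
ee_pos: [556.4, -274.6, 88.3]
orientation: [-3.141, 0.004, 0.479]
ft_force: [-13.7, -4.8, 6.4]
gripper_width: 11.9
t 69.57 ee [ 556.4 -274.6   88.3] rpy [-3.1413  0.0042  0.4794] F [-13.7  -4.8   6.4] w 11.9
```

```bash
python3 -m jog '[[[0,0,0,0,0],[0,0,0,0,0],[0,0,0,0,0],[0,0,-0.03,0,0],[0,0,-0.05,0,0],[0,0,-0.05,0,0],[-0.03,0,0,0,0],[-0.03,0,0,0,0],[0,0,0,0,0],[0,0,0,0,0]]]' 20
python3 - <<'E'
from h import *
s=st();f=vision.grab_frame("wrist"); cv2.imwrite("pics/w50.png",f["frame"]); 
g=vision.grab_frame("top");crop(g,390,95,450,190,8,"t50.png")
E
```

```text
time_s: 70.4
ee_pos: [518.1, -294.7, 184.9]
orientation: [3.141, -0.001, 0.479]
ft_force: [0.6, 0.9, -0.7]
gripper_width: 42.9
t 70.4 ee [ 518.1 -294.7  184.9] rpy [ 3.141e+00 -6.000e-04  4.786e-01] F [ 0.6  0.9 -0.7] w 42.9
```

View pics/w50.png

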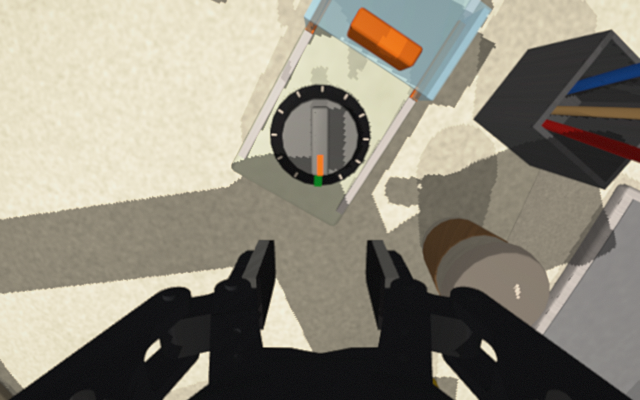

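```bash
python3 - <<'E'
from h import *
f=vision.grab_frame("wrist"); crop(f,260,70,380,200,5,"w50z.png")
E
```

```text
(no output)
```

View pics/w50z.png

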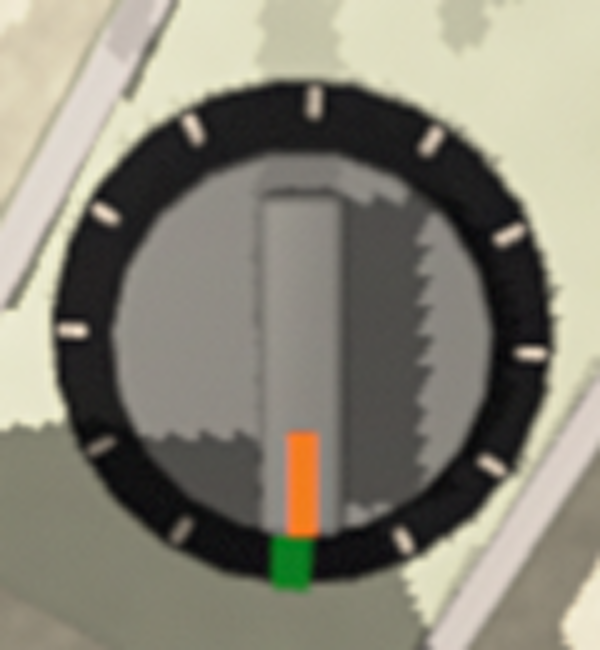

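```bash
python3 - <<'E'
from h import *
f=vision.grab_frame("wrist"); o=np.array([260,70]); P=lambda x,y,z: onz(f,[np.array([x,y])/5+o],z)[0]
c=P(301.5,331,49);m=P(292,562,49);b1=P(302,198,84);b2=P(302.5,535,84)
am=np.arctan2(*(m-c)[[1,0]]);ap=np.arctan2(*(b2-b1)[[1,0]])
print(c,np.linalg.norm((m-c)[:2]),np.degrees(am),np.degrees(ap),"bar mid",(b1+b2)/2)
# tick-based centre
t=np.array([[315,101],[71,330],[530,353]],float)
# opposite ticks / full circle from ticks
T=np.array([[315,101],[432,140],[509,234],[531,353],[491,464],[403,541],[180,530],[101,445],[72,330],[105,213],[194,129]],float)
W=onz(f,T/5+o,49)[:,:2]; A=np.c_[2*W,np.ones(len(W))]; x=np.linalg.lstsq(A,(W**2).sum(1),rcond=None)[0]; print("tick centre",x[:2],np.sqrt(x[2]+x[:2]@x[:2]))
d=m[:2]-x[:2]; print("mark ang",np.degrees(np.arctan2(d[1],d[0])))
print(sorted(np.degrees(np.arctan2(W[:,1]-x[1],W[:,0]-x[0])).round(1)))
E
```

```text
[ 558.91581669 -273.08262941   49.        ] 36.75823805035123 -154.82447703584685 -152.3553385322746 bar mid [ 557.37288922 -273.99422181   84.        ]
tick centre [ 557.60416638 -273.83587637] 35.61579841646436
mark ang -155.02558203707923
[np.float64(-125.5), np.float64(-95.3), np.float64(-65.4), np.float64(-35.3), np.float64(-5.5), np.float64(24.4), np.float64(54.7), np.float64(84.7), np.float64(114.8), np.float64(144.7), np.float64(174.5)]
```

The 30°-spaced ticks put the mark at about -155.2° and the pointer at -152.4°. I'll regrip and add about 0.05 rad.

```bash
python3 - <<'E'
from h import *
s=st(); toolmove(s,[557.5,-273.9,88])
E
```

```text
t 70.6 ee [ 519.  -294.   184.1] rpy [-3.1415e+00 -2.0000e-04  4.8060e-01] F [-0.2  0.  -0.7] w 42.6
tool mm [43.4  0.  96.2] shares [0.0579 0.     0.1282] maxrows 3
```

```bash
python3 -m jog '[[[0.029,0,0,0,0],[0.0289,0,0,0,0],[0,0,0.032,0,0],[0,0,0.032,0,0],[0,0,0.032,0,0],[0,0,0.031,0,0],[0,0,0,0,1],[0,0,0,0,1],[0,0,0,0,1],[0,0,0,0,1]]]' 20
python3 -m jog '[[[0,0,0,0,1],[0,0,0,0,1],[0,0,0,0,1],[0,0,0,0.0265,1],[0,0,0,0,1],[0,0,0,0,1],[0,0,0,0,1]]]' 20
python3 -m jog '[[[0,0,0,0,0],[0,0,0,0,0],[0,0,0,0,0],[0,0,-0.03,0,0],[0,0,-0.05,0,0],[0,0,-0.05,0,0],[-0.03,0,0,0,0],[-0.03,0,0,0,0],[0,0,0,0,0],[0,0,0,0,0]]]' 20
python3 - <<'E'
from h import *
f=vision.grab_frame("wrist"); crop(f,260,70,380,200,5,"w51z.png")
E
```

```text
time_s: 71.43
ee_pos: [557.4, -274.1, 89.9]
orientation: [3.141, -0.001, 0.48]
ft_force: [1.4, 1.6, -5.2]
gripper_width: 11.3
time_s: 72.02
ee_pos: [557.3, -274.2, 89.9]
orientation: [3.141, -0.001, 0.428]
ft_force: [2.6, 5.0, 2.5]
gripper_width: 11.4
time_s: 72.85
ee_pos: [515.3, -293.6, 186.9]
orientation: [3.141, 0.0, 0.425]
ft_force: [0.2, -0.0, -0.1]
gripper_width: 42.6
```

View pics/w51z.png

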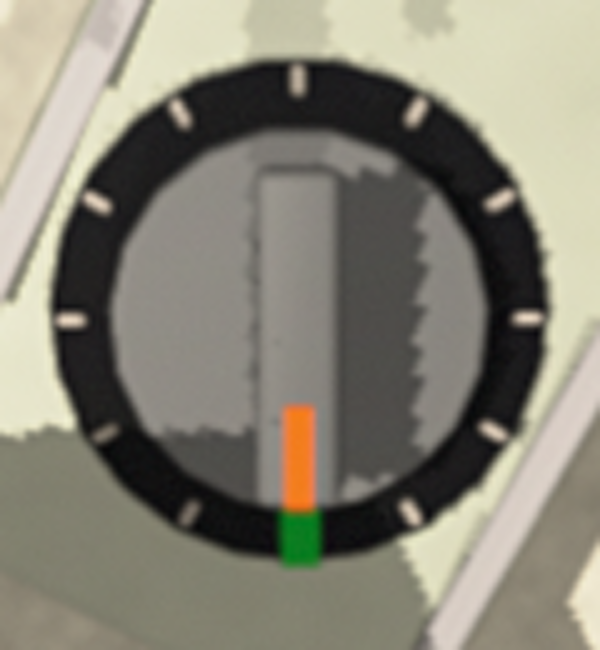

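Pointer and green mark are now in line. For the lock cover I'll turn the jaws along the slide and view the fin.

```bash
python3 -m jog '[[[0,0,-0.03,-0.06,-0.5],[0,0,-0.03,-0.06,-0.5],[0,0,0,-0.06,-0.5],[0,0,0,-0.06,-0.5],[0,0,0,-0.06,-0.5],[0,0,0,-0.06,-0.5],[0,0,0,-0.06,-0.5],[0,0,0,-0.06,-0.5],[0,0,0,-0.06,-0.5],[0,0,0,0,-0.5]]]' 20
python3 - <<'E'
from h import *
s=st(); toolmove(s,[632,-300,235]); print(s["qpos"].round(2))
E
```

```text
time_s: 73.73
ee_pos: [516.6, -292.6, 231.2]
orientation: [-3.141, -0.0, 1.512]
ft_force: [-0.2, -0.3, 0.7]
gripper_width: 64.1
t 73.73 ee [ 516.6 -292.6  231.2] rpy [-3.1413e+00 -2.0000e-04  1.5120e+00] F [-0.2 -0.3  0.7] w 64.1
tool mm [ -0.5 115.7  -3.8] shares [-0.0007  0.1542 -0.0051] maxrows 3
[-0.71  0.47  1.21 -0.    1.46 -0.66]
```

```bash
python3 -m jog '[[[0,0.0386,-0.001,0,-0.5],[0,0.0386,-0.001,0,-0.5],[0,0.0386,-0.001,0,-0.5],[0,0.0386,-0.001,0,-0.5],[0,0,0,0,-0.5],[0,0,0,0,-0.5]]]' 20
python3 - <<'E'
from h import *
s=st();f=vision.grab_frame("wrist"); cv2.imwrite("pics/w52.png",f["frame"])
E
```

```text
time_s: 74.23
ee_pos: [632.6, -299.8, 233.1]
orientation: [-3.14, -0.001, 1.505]
ft_force: [-0.8, -0.6, -0.2]
gripper_width: 64.2
t 74.23 ee [ 632.6 -299.8  233.1] rpy [-3.1404e+00 -6.0000e-04  1.5052e+00] F [-0.8 -0.6 -0.2] w 64.2
```

View pics/w52.png

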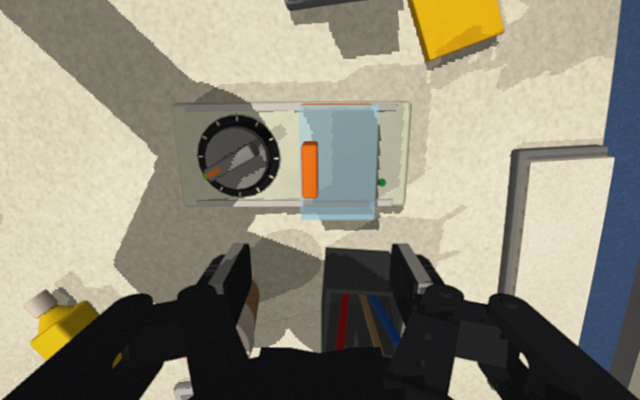

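```bash
python3 - <<'E'
from h import *
s=manip.get_state();f=vision.grab_frame("wrist")
c=onz(f,[[310,170]],120)[0]; e=onz(f,[[310.5,142.5],[310,198]],120); print(c,e,np.linalg.norm(e[0]-e[1]))
d=e[0]-e[1]; print("fin width dir",np.degrees(np.arctan2(d[1],d[0])))
b=onz(f,[[185,207],[405,208],[174,102],[411,102]],48); print(b.round(1)); 
for i,j in((0,1),(2,3)): d=b[j]-b[i]; print(np.degrees(np.arctan2(d[1],d[0])),np.linalg.norm(d))
toolmove(s,[c[0],c[1],160]); print(np.degrees(s["orientation"][2])-90)
E
```

```text
[ 625.97810486 -276.6430784   120.        ] [[ 627.79742096 -256.79332515  120.        ]
 [ 624.41202638 -297.8235111   120.        ]] 41.16961325416675
fin width dir 85.28321809340432
[[ 496.5 -320.    48. ]
 [ 713.3 -335.2   48. ]
 [ 503.8 -220.    48. ]
 [ 718.4 -234.6   48. ]]
-3.9952385122924476 217.36274186874957
-3.8841284831861205 215.08552651958192
tool mm [22.8 -7.2 73.7] shares [ 0.0305 -0.0096  0.0983] maxrows 2
-3.765398928036049
```

```bash
python3 -m jog '[[[0.015,-0.0048,0.03,0,-0.5],[0.0155,-0.0048,0.03,0,-0.5],[0,0,0.03,0,-0.4],[0,0,0.03,0,-0.4],[0,0,0.0285,0,-0.3],[0,0,0,0,-0.3],[0,0,0,0,0.3],[0,0,0,0,1],[0,0,0,0,1],[0,0,0,0,1]]]' 20
python3 -m jog '[[[0,0,0,0,1],[0,0,0,0,1],[0,0,0,0,1],[0,0,0,0,1]]]' 30
```

```text
time_s: 75.17
ee_pos: [626.1, -277.5, 125.2]
orientation: [3.139, 0.002, 1.507]
ft_force: [-1.2, 0.8, 3.3]
gripper_width: 11.4
time_s: 75.5
ee_pos: [626.1, -277.5, 125.1]
orientation: [3.139, 0.002, 1.507]
ft_force: [-1.2, 0.4, 6.5]
gripper_width: 11.4
```

```bash
python3 -m jog '[[[0,-0.006,-0.001,0,1],[0,-0.012,0,0,1],[0,-0.012,0,0,1],[0,-0.012,0,0,1],[0,-0.012,0,0,1],[0,-0.012,0,0,1],[0,0,0,0,1]]]' 30
python3 -m jog '[[[0,-0.012,0,0,1],[0,-0.012,0,0,1],[0,-0.01,0,0,1],[0,-0.006,0,0,1],[0,0,0,0,1]]]' 30
```

```text
time_s: 76.08
ee_pos: [575.5, -274.4, 125.1]
orientation: [3.141, 0.001, 1.506]
ft_force: [-2.3, -2.2, 5.3]
gripper_width: 11.1
time_s: 76.5
ee_pos: [546.3, -272.6, 125.1]
orientation: [3.14, 0.002, 1.506]
ft_force: [-2.2, -1.6, 7.9]
gripper_width: 11.5
```

```bash
python3 -m jog '[[[0,-0.005,0,0,1],[0,-0.005,0,0,1],[0,0,0,0,1]]]' 30
python3 -m jog '[[[0,-0.004,0,0,1],[0,0,0,0,1]]]' 30
python3 -m jog '[[[0,-0.004,0,0,1],[0,0,0,0,1]]]' 30
```

```text
time_s: 76.75
ee_pos: [539.3, -272.2, 125.1]
orientation: [3.14, 0.002, 1.507]
ft_force: [-1.1, -2.4, 7.9]
gripper_width: 11.2
time_s: 76.92
ee_pos: [536.5, -272.0, 125.1]
orientation: [3.139, 0.002, 1.507]
ft_force: [-0.2, -1.1, 7.4]
gripper_width: 11.5
time_s: 77.08
ee_pos: [535.3, -272.0, 125.1]
orientation: [3.135, 0.002, 1.507]
ft_force: [10.9, -1.8, 2.2]
gripper_width: 11.6
```

The stop is reached at x≈535, as predicted, and the force has risen. A small extra push, then I'll release and look.

```bash
python3 -m jog '[[[0,-0.002,0,0,1],[0,0,0,0,1]]]' 30
python3 -m jog '[[[0,0,0,0,-0.3],[0,0,0,0,-0.3],[0,0,0,0,-0.3],[0,0,-0.03,0,-0.3],[0,0,-0.05,0,-0.3],[0,0,-0.05,0,-0.3],[0,0,0,0,-0.3],[0,0,0,0,-0.3]]]' 20
python3 - <<'E'
from h import *
s=st();f=vision.grab_frame("wrist"); cv2.imwrite("pics/w53.png",f["frame"])
g=vision.grab_frame("scene");crop(g,130,110,490,300,2.2,"s53.png")
E
```

```text
time_s: 77.25
ee_pos: [535.1, -272.0, 125.1]
orientation: [3.131, 0.003, 1.507]
ft_force: [17.7, -1.7, -1.5]
gripper_width: 11.2
time_s: 77.92
ee_pos: [531.7, -271.2, 223.3]
orientation: [3.139, 0.002, 1.507]
ft_force: [-0.3, -0.2, -1.0]
gripper_width: 55.3
t 77.92 ee [ 531.7 -271.2  223.3] rpy [3.1387e+00 2.0000e-03 1.5067e+00] F [-0.3 -0.2 -1. ] w 55.3
```

View pics/w53.png

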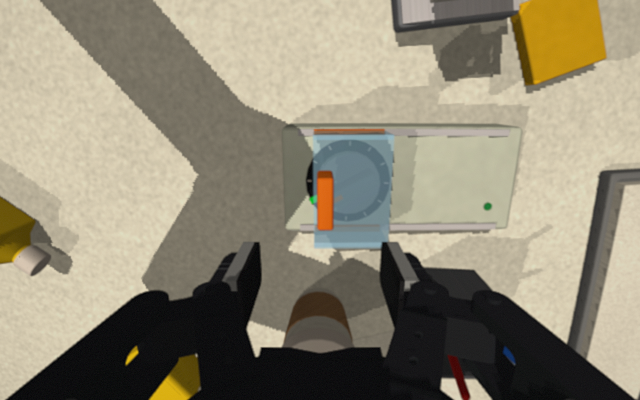

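View pics/s53.png

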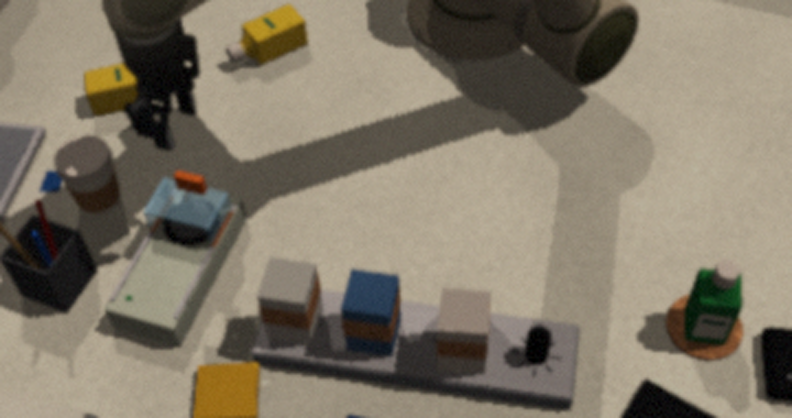

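```bash
python3 - <<'E'
from h import *
f=vision.grab_frame("wrist"); print("fin",onz(f,[[325,200]],120)); crop(f,290,120,400,250,5,"w53z.png")
t=vision.grab_frame("top"); crop(t,150,140,230,210,9,"t53.png"); print(proj(t,[[534.4,415.8,136],[534.4,415.8,6],[534.4,415.8,98]]))
E
```

```text
fin [[ 534.66139976 -266.77711138  120.        ]]
[[170.15561717 169.30270734]
 [184.7816853  174.95249317]
 [174.74183019 171.07485994]]
```

View pics/w53z.png

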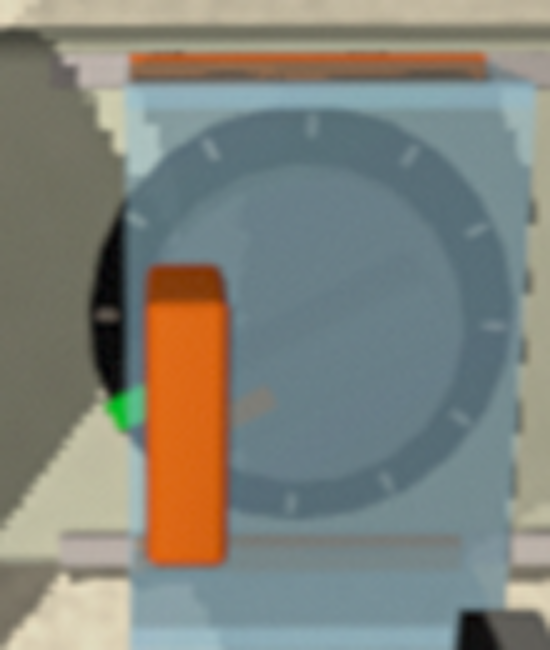

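View pics/t53.png

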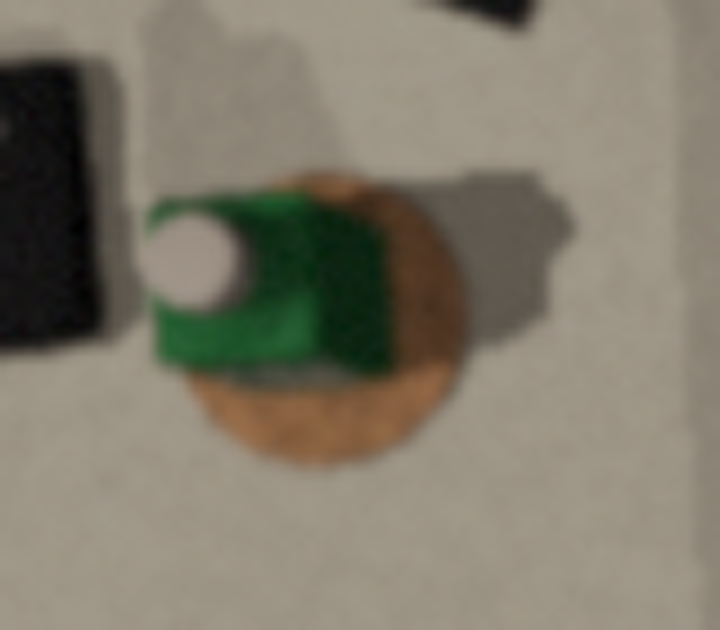

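Final checks pass, so I'm handing in.

```bash
python3 - <<'E'
from plant import manip, finish_job
s=manip.get_state(); print(s["time_s"],s["ft_force"].round(1)); print(finish_job())
E
```

```text
78.1167 [0.  0.1 0.1]
the job is handed in; nothing more can be done
None
```

The job is handed in at 78.1 s on the clock. The dryer is loaded, the bottle stands on the coaster, and the knob is set and locked.

- **Cups:** All three cups (blue, white and off-white) are upside down over pegs of their own. Each was rolled over its peg and pressed onto the deck until the wrist felt contact.
- **Bottle:** The green bottle stands upright on the cork coaster. The wrist view put it about 5 mm off centre; the scene and top views put it within about 2 mm, so I left it.
- **Knob:** The first turn stopped about 3° short, so I regripped and corrected it. The pointer then lined up with the green mark in the wrist view.
- **Lock cover:** It is slid to its stop, where the force rose to about 18 N. The fin is at x≈535 mm, where I expected it for fully closed.
- **Last checks:** The final pictures show cups and bottle in place and no desk things out of place. The wrist force was about 0 N with the gripper clear. I noticed no knock to any cup or to the bottle.

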